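# Demould the resin blanks and close them in their case

### The job

Use the pry lever to lever every cured blank up out of its catches in the casting mould - never handle a blank with the fingers while it is still snapped in - then lay the freed blanks flat, none on another, in the presentation case. Once all are in, swing the case's lid over and press it until the catch clicks and holds it shut, and have the lever lying on its cork rest at the end. Leave the other things on the bench alone.

Things in the scene. Friction and masses are not known exactly. Their poses are not given: they have to be found in the camera images.
- mould: White plastic casting mould on a plywood riser, fixed, 122 x 280 x 76 mm; three cavities 85 mm apart along y. Origin: centre of its underside; x points from its open pry side (front) to its rear wall, z up. Side rims and rear wall end 76 mm above the table. A ledge 61 mm above the table runs along the whole front, its edge 62 mm in front of the middle: the lever's fulcrum.
- case: Dark wooden presentation case, fixed, 115 (x) x 274 (y) x 45 (z) mm, walls 5 mm, inner floor 10 mm above the table (inside 105 x 264 mm). Origin: centre of its underside; x points from its front (brass catch plate, nearest the robot) to the hinge side, z up.
- lid (a joint): Clear lid with wooden frame, 115 x 274 x 5 mm, 140 g, hinged along the rear top edge of the case: 0 rad = shut flat, grows as it opens, 1.7 = fully open (just past upright). A spring lifts it open again unless the ball catch in the middle of the front edge has clicked (about 8 N pressed at the front edge, near the middle).
- lid_hinge (a point): Middle of the lid's hinge line: 57.5 mm behind the case's middle, 45 mm above the table.
- lid_front (a point): Middle of the lid's free (front) edge, on its outer face, 115 mm from the hinge.
- lever: Pry lever, 120 g: orange handle 90 x 26 (wide) x 18 (high) mm with a flat steel blade 18 mm wide, 4 mm thick, reaching 55 mm beyond the handle's end at mid-height. Origin: middle of the handle (mid-height); x points along the blade. The same either way up.
- lever_tip (a point): The end of the lever's blade, 100 mm from the lever's origin along its x.
- rest: Cork rest for the lever, fixed, 180 x 80 x 4 mm. Origin: middle of its underside; x along its length.
- blank_a: Cured blank of olive wood and blue-green resin, 50 g: a rim plate 76 x 46 x 4 mm (bottom) carrying a body 76 x 38 x 8 mm. Origin: middle of its underside; x along its length, its -x end over the mould's ledge. Starts snapped into cavity_a (or is absent): sprung balls hold its rim down until its front edge is levered up some 10 mm (about 8 N); it then stays tilted, front up.
- mid_a (a point): Middle of blank_a, 6 mm above its underside (16 mm above the table when it lies on the case's floor).
- cavity_a (a point): Middle of the cavity floor of blank_a in the mould, 67 mm above the table; a seated blank's origin lies here. The floor stops 20 mm in front of this point, where the ledge (6 mm lower) begins: under the front 18 mm of a seated blank is a 6 mm gap, open to the front, for the lever's blade. Steel balls in the side rims, 20 mm in front of this point, catch the blank.
- blank_b: Cured blank of olive wood and blue-green resin, 50 g: a rim plate 76 x 46 x 4 mm (bottom) carrying a body 76 x 38 x 8 mm. Origin: middle of its underside; x along its length, its -x end over the mould's ledge. Starts snapped into cavity_b (or is absent): sprung balls hold its rim down until its front edge is levered up some 10 mm (about 8 N); it then stays tilted, front up.
- mid_b (a point): Middle of blank_b, 6 mm above its underside (16 mm above the table when it lies on the case's floor).
- cavity_b (a point): Middle of the cavity floor of blank_b in the mould, 67 mm above the table; a seated blank's origin lies here. The floor stops 20 mm in front of this point, where the ledge (6 mm lower) begins: under the front 18 mm of a seated blank is a 6 mm gap, open to the front, for the lever's blade. Steel balls in the side rims, 20 mm in front of this point, catch the blank.
- blank_c: Cured blank of olive wood and blue-green resin, 50 g: a rim plate 76 x 46 x 4 mm (bottom) carrying a body 76 x 38 x 8 mm. Origin: middle of its underside; x along its length, its -x end over the mould's ledge. Starts snapped into cavity_c (or is absent): sprung balls hold its rim down until its front edge is levered up some 10 mm (about 8 N); it then stays tilted, front up.
- mid_c (a point): Middle of blank_c, 6 mm above its underside (16 mm above the table when it lies on the case's floor).
- cavity_c (a point): Middle of the cavity floor of blank_c in the mould, 67 mm above the table; a seated blank's origin lies here. The floor stops 20 mm in front of this point, where the ledge (6 mm lower) begins: under the front 18 mm of a seated blank is a 6 mm gap, open to the front, for the lever's blade. Steel balls in the side rims, 20 mm in front of this point, catch the blank.
- heart: Carved olive-wood heart ring, about 70 x 60 x 16 mm, lying flat; bystander, to be left alone. Origin at its underside.
- mixcup: White mixing cup, 52 mm across, 60 mm high; bystander, to be left alone. Origin at its underside.
- sandblock: Cork sanding block 100 x 60 x 30 mm; bystander, to be left alone. Origin at its underside.
- pigment_a: Teal pigment jar, 40 mm across, 55 mm high; bystander, to be left alone. Origin at its underside.
- pigment_b: Dark blue pigment jar, 40 mm across, 55 mm high; bystander, to be left alone. Origin at its underside.
- offcut: Dark wood and resin offcut 90 x 50 x 22 mm; bystander, to be left alone. Origin at its underside.
- brush: Brush lying flat, about 200 mm long; bystander, to be left alone. Origin at its underside.
Mind the look-alikes: they are no part of the job. Leave any blue or red look-alike of the rest alone.

How it is judged:
By the outcome, as a careful person would: the job done as asked, in the order asked, and still so for the second after the job is handed in, with the robot touching nothing.
Of blank_a, blank_b, blank_c only 2 to 3 are there at a start; the rules pass over those that are not, and their reading is None.
At some moment in a run one of lever may be knocked a few centimetres aside while the robot is not near it.
Once in a run the grip may slacken for a moment while it holds something.
It also fails if it takes over 210 s, if anything falls off the work surface, if the arm or the gripper's body presses on something with over 40 N, if the wrist force passes 120 N, or if a joint passes its speed limit or range.

### The arm

A 7-joint arm with a two-finger parallel gripper is mounted at the origin on the work surface. World frame = base frame: x ahead of the robot, y to its left, z up, the work surface at z = 0. Lengths are in mm, angles in rad, forces in N, time in s.
With the tool pointing down it reaches from about 400 to 875 mm from the base axis. Payload 4.4 kg.
Tool frame: the origin (TCP) lies at the very end of the fingers, on their centre line; the grasp point (between the pads) lies 19 mm behind it; y points along the fingers, z is the direction in which the jaws open and shut, and the axes are right-handed (so a half turn about y gives the same grasp; the last joint's range is limited). The gripper opens to 85 mm and grips with 20 to 120 N. Pads are 22 mm wide; open, the fingers measure 114 mm over their backs; the gripper's body (76 mm by 85 mm) begins 54 mm behind the grasp point. The pads swing forward as they close: fully open they stand 13 mm farther back than shut.
Start: joints at [1.048, 0.628, 0.038, 1.517, -0.027, 0.996, -0.02], TCP at [286.729, -583.356, 231.313] pointing down, gripper open.
Joint ranges: [-3.06, 3.06], [-0.37, 2.12], [-1.25, 1.32], [0.18, 2.47], [-1.1, 4.24], [0.23, 1.98], [-2.94, 2.94]. Speed limits (rad/s): [2.57, 2.57, 3.14, 3.14, 3.14, 3.14, 3.14].

### API

Orientations are given as [roll, pitch, yaw] about the fixed x, y, z axes, in that order (R = Rz(yaw) Ry(pitch) Rx(roll)).
In Python, from cell import read_state, get_image, finish_job gives the robot as it stands. The module is installed in compiled form; this text tells all that it offers.
- The arm moves only by the tool servo_tool, never from a script. Its argument "increments" is a list of rows, each an object of numbers: "dx", "dy", "dz": the shift along the world's x, y, z in cm; "ax", "ay", "az": the turn, a rotation vector about the world's x, y, z in rad; "claw": the closure, from -1 (fully open) to 1 (shut). A call has 1 to 8 rows; each row is the pose to reach, as a shift and turn from the pose commanded when the call began; what a row does not reach only later rows make up. A row lasts 1/12 s, in which the tool goes at most 41.7 mm and 7.16 degrees, less where a joint would pass 70% of its speed; a pose out of reach is approached as far as the arm can. A call with a gripper value outside its range is refused whole. The fingers move at their own pace and stop on an object; the grip force is fixed at half the most. Time passes only in rows, so rows that repeat a pose let the fingers close. It gives the time, the measured TCP pose, the force and the opening at its end, in the units of the state.
- read_state(): the state, without advancing time (a new reading comes with each control period).
- get_image(name): name is "side" or "top"; returns a dict with "color" (480x640x3 uint8, red, green, blue), "fov_y" (degrees; the focal length in pixels is half the picture's height over the tangent of half this angle, whatever the lens; pixels are square), "cx", "cy" (the principal point, pixels), "R" (3x3) and "t" (3): a world point X has camera coordinates R X + t. Camera axes: x right, y down, z forward; pixel columns grow to the right and rows downward; lengths in mm; the calibration is good to about 2 mm. A picture is of the moment at which its call begins. There is no depth.
- finish_job(): hands the job in, once; it reports no verdict.
The state is a dict: "clock": time; "qpos": joint angles; "qd": joint speeds; "tau": joint torques, N m; "eef_pos": TCP position; "tool_rot": TCP orientation; "force": force on the tool from outside, world axes, zero at the start; "torque": the same for the moment, N m; "width": finger opening in mm.
Only numpy, scipy, OpenCV 4.12 (cv2) and the standard library are available. Lean on these libraries where they do the work, as an engineer would, in place of code of your own. Each camera call takes 0.05 s, during which the arm holds its last target.

## Working session

There is one attempt and no reset: what is moved stays moved. The work goes in short steps, Python scripts to look and compute and a tool call to move; the robot and the scene stay as the last step left them, time stands still between calls to the robot, and variables do not carry over. Pictures are saved under pics/ and viewed, and the job is handed in when it is done.

Besides the shell and the picture viewer there is one more tool, called after ">>>" by a JSON object that holds its "op" and its "data". servo_tool: Moves the arm, as the interface text tells. Its arguments: {"type":"object","properties":{"increments":{"type":"array","items":{"type":"object","properties":{"dx":{"type":"number"},"dy":{"type":"number"},"dz":{"type":"number"},"ax":{"type":"number"},"ay":{"type":"number"},"az":{"type":"number"},"claw":{"type":"number"}}}}},"required":["increments"]}

```bash
mkdir -p pics; cat > h.py <<'E'
import numpy as np, cv2
from cell import read_state, get_image
def snap(name, fn):
    im=get_image(name); cv2.imwrite('pics/'+fn, im['color'][:,:,::-1]); return im
def K(im):
    f=240/np.tan(np.radians(im['fov_y'])/2); return f,im['cx'],im['cy']
def ray(im,u,v):
    f,cx,cy=K(im); R=np.array(im['R']);t=np.array(im['t'])
    d=R.T@np.array([(u-cx)/f,(v-cy)/f,1]); o=-R.T@t; return o,d
def onz(im,u,v,z):
    o,d=ray(im,u,v); return o+d*(z-o[2])/d[2]
def proj(im,X):
    f,cx,cy=K(im); p=np.array(im['R'])@np.array(X)+np.array(im['t']); return p[0]/p[2]*f+cx,p[1]/p[2]*f+cy
E
python3 - <<'E'
from h import *
for n in('side','top'):
    im=snap(n,n+'0.png'); print(n,im['fov_y'],im['cx'],im['cy'],np.round(im['R'],3).tolist(),np.round(im['t'],1), (-np.array(im['R']).T@np.array(im['t'])).round())
print(read_state())
E
```

```text
side 45.96136254551999 320.21297261268666 232.05997439629772 [[0.993, -0.119, 0.006], [-0.062, -0.559, -0.827], [0.102, 0.821, -0.562]] [-526.6  101.6 1513.5] [  375. -1248.   938.]
top 56.13198423226451 328.06170541749526 247.26864209180235 [[0.009, -1.0, -0.019], [-0.992, -0.006, -0.127], [0.126, 0.02, -0.992]] [  -8.8  509.5 1031.9] [ 375.  -27. 1088.]
{'clock': 0.1, 'qpos': array([ 1.0482147 ,  0.62925391,  0.03844486,  1.51823849, -0.02699136,
        0.99636366, -0.02000294]), 'qd': array([-0.00158888, -0.00035249,  0.00160147, -0.00241675,  0.0010829 ,
        0.00115147, -0.00096699]), 'tau': array([ 3.29524897e-03, -5.64535332e+01,  1.23048194e+00, -1.93973011e+01,
        1.13115739e-02,  5.41786008e-03,  2.18972446e-05]), 'eef_pos': array([ 286.46595623, -582.83917981,  230.49034579]), 'tool_rot': array([-1.57254161e+00, -2.48612594e-05, -2.68480865e+00]), 'force': array([-0.65396544,  0.11572606, -0.24959004]), 'torque': array([-0.00127648, -0.02025478, -0.01291993]), 'width': 85.60822228608299}
```

View pics/side0.png

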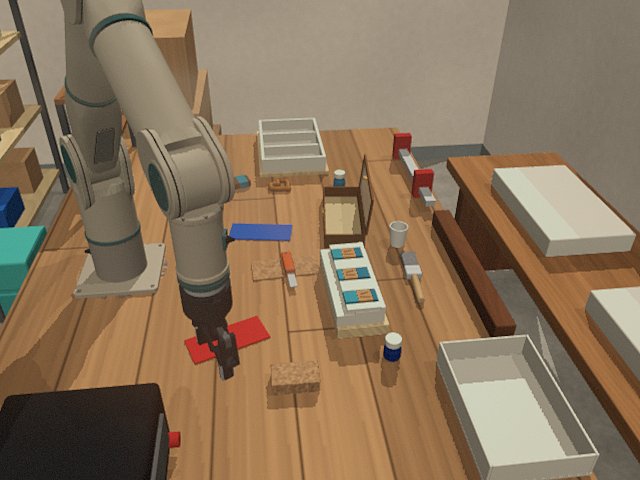

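View pics/top0.png

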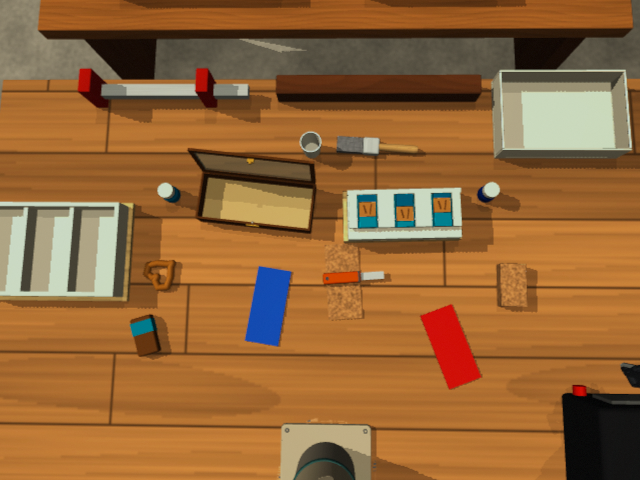

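The top view shows the mould at (403,213) with three blanks, the open case at (257,200), and the lever at (352,277) across the cork rest at (344,282). The blue sheet (268,305) and red sheet (450,346) are the look-alikes, and the white tray at (60,250) is another object. I'll enlarge the work zone.

```bash
python3 - <<'E'
import cv2
t=cv2.imread('pics/top0.png'); 
cv2.imwrite('pics/c1.png',cv2.resize(t[170:330,310:510],None,fx=4,fy=4,interpolation=cv2.INTER_CUBIC)[:600])
cv2.imwrite('pics/c2.png',cv2.resize(t[130:250,180:340],None,fx=5,fy=5,interpolation=cv2.INTER_CUBIC))
s=cv2.imread('pics/side0.png')
cv2.imwrite('pics/c3.png',cv2.resize(s[150:345,240:440],None,fx=3,fy=3,interpolation=cv2.INTER_CUBIC))
E
```

```text
(no output)
```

View pics/c1.png

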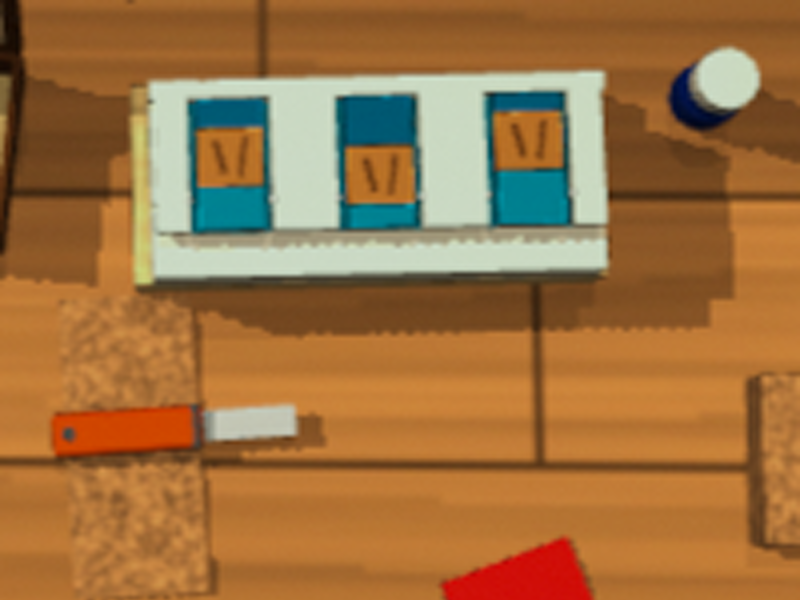

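View pics/c2.png

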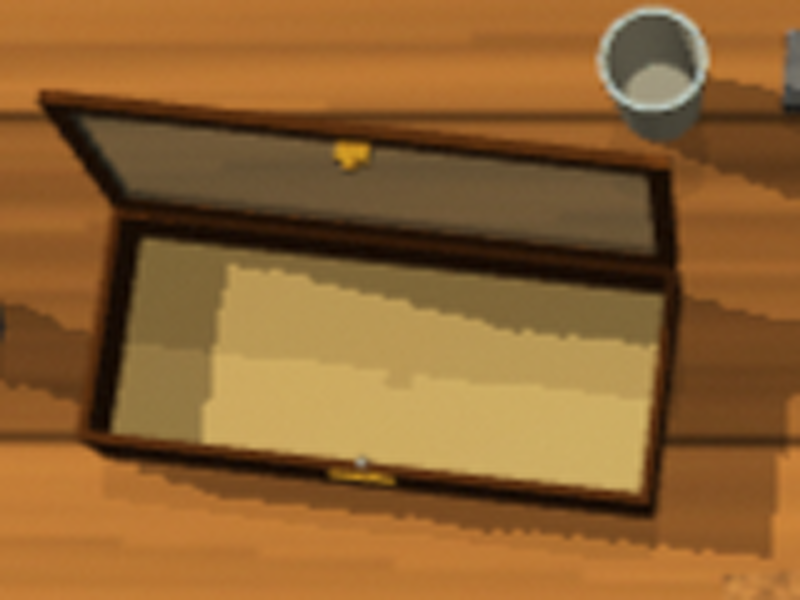

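View pics/c3.png

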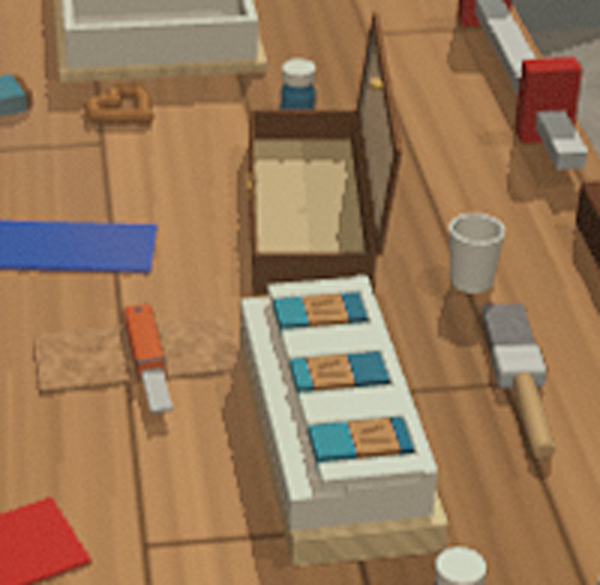

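```bash
cat > m.py <<'E'
from h import *
im=snap('top','t1.png'); c=im['color']; hsv=cv2.cvtColor(c,cv2.COLOR_RGB2HSV)
def rects(mask,z,amin=60):
    n,l,st,ce=cv2.connectedComponentsWithStats(mask.astype(np.uint8))
    for i in range(1,n):
        if st[i,4]<amin: continue
        ys,xs=np.where(l==i); pts=np.array([onz(im,u,v,z)[:2] for u,v in zip(xs,ys)],np.float32)
        r=cv2.minAreaRect(pts); print(st[i].tolist(),np.round(r[0],1),np.round(r[1],1),round(r[2],1), 'mean',pts.mean(0).round(1))
H,S,V=[hsv[...,i].astype(int) for i in range(3)]
box=np.zeros(H.shape,bool); box[180:250,340:470]=1
print('teal'); rects((H>80)&(H<115)&(S>100)&box,79,30)
print('white'); rects((S<60)&(V>120)&box,68)
print('orange'); 
b2=np.zeros(H.shape,bool); b2[260:295,315:395]=1
rects((H<12)&(S>200)&(V>150)&b2,22)
print('blade'); rects((S<60)&(V>110)&b2,13)
for u,v in [(270,170)]: pass
def C(z,pts,off=(310,170),s=4):
    for u,v in pts: print((u,v),z,onz(im,(u+.5)/s-.5+off[0],(v+.5)/s-.5+off[1],z).round(1))
print('ledge front');C(61,[(153,281),(607,273)])
print('step');C(67,[(160,233),(605,225)])
print('rear');C(76,[(150,83),(605,72)])
print('rest');C(4,[(60,302),(192,296),(75,597),(210,592)])
print('case top rim');C(45,[(120,213),(82,432),(650,507),(678,282),(362,478),(350,455)],(180,130),5)
print('lid top');
E
python3 m.py
```

```text
teal
[431, 193, 22, 33, 377] [ 593. -263.] [75.  45.1] 1.5 mean [ 584.9 -263.1]
[357, 195, 21, 33, 383] [587.6 -93.7] [75.4 44.4] 2.0 mean [584.3 -93.5]
[394, 194, 21, 25, 254] [ 600.7 -178. ] [55.5 45.3] 3.8 mean [ 612.7 -176.4]
[395, 220, 20, 7, 122] [ 560.1 -178.9] [13.8 43.2] 0.3 mean [ 559.1 -178.9]
white
[347, 188, 115, 52, 3341] [ 585. -180.] [115.7 261.9] 1.5 mean [ 582.4 -177.6]
orange
[323, 271, 35, 13, 353] [440.3 -33.8] [24.6 81.8] 4.5 mean [440.3 -34.6]
blade
[361, 272, 23, 8, 162] [ 444.8 -110. ] [16.7 52.5] 0.4 mean [ 445.  -109.9]
ledge front
(153, 281) 61 [523.3 -51.1  61. ]
(607, 273) 61 [ 529.5 -311.1   61. ]
step
(160, 233) 67 [550.3 -54.9  67. ]
(605, 225) 67 [ 556.3 -309.1   67. ]
rear
(150, 83) 76 [636.2 -48.7  76. ]
(605, 72) 76 [ 643.6 -309.2   76. ]
rest
(60, 302) 4 [518.3   3.9   4. ]
(192, 296) 4 [522.5 -76.1   4. ]
(75, 597) 4 [341.4  -6.7   4. ]
(210, 592) 4 [345.1 -86.9   4. ]
case top rim
(120, 213) 45 [687.7 295.   45. ]
(82, 432) 45 [580.7 308.4  45. ]
(650, 507) 45 [546.1  38.4  45. ]
(678, 282) 45 [654.6  26.6  45. ]
(362, 478) 45 [559.3 174.6  45. ]
(350, 455) 45 [570.2 180.6  45. ]
lid top
```

```bash
cat >> h.py <<'E'
from scipy.spatial.transform import Rotation as Ro
def rot(s): return Ro.from_euler('xyz',s['tool_rot'])
def target(jaw,pitch=0,pitchaxis_yaw=None):
    # tool y down, tool z (jaw) at horizontal angle jaw; then rotated by pitch about horizontal axis at angle pitchaxis_yaw
    z=np.array([np.cos(jaw),np.sin(jaw),0]); y=np.array([0,0,-1.]); x=np.cross(y,z)
    r=Ro.from_matrix(np.c_[x,y,z])
    if pitch: r=Ro.from_rotvec(pitch*np.array([np.cos(pitchaxis_yaw),np.sin(pitchaxis_yaw),0]))*r
    return r
def need(p,r):
    s=read_state(); d=(np.array(p)-s['eef_pos'])/10; a=(r*rot(s).inv()).as_rotvec()
    print('need cm',d.round(2),'rad',a.round(3),'F',s['force'].round(1),'w',round(s['width'],1),'t',round(s['clock'],1),'q',s['qpos'].round(2))
E
python3 - <<'E'
from h import *
need([440,-35.5,70],target(0.062))
im=get_image('side'); c=im['color'][:,:,::-1].copy()
for X in [(440,-35.5,22),(446,-137,13),(523.3,-51,61),(529.5,-311,61),(636,-49,76),(643.6,-309,76),(588,-93.7,79),(592.5,-263,79),(590.5,-178.5,79),(563.4,173.4,45),(580.7,308.4,45),(546.1,38.4,45),(677.4,158.8,45),(431.8,-41.5,4)]:
    u,v=proj(im,X); cv2.circle(c,(round(u),round(v)),1,(255,0,255),-1)
cv2.imwrite('pics/o1.png',cv2.resize(c[150:345,240:440],None,fx=3,fy=3))
E
```

```text
need cm [ 15.35  54.74 -16.06] rad [-1.000e-03 -1.000e-03  1.176e+00] F [0.1 0.  0. ] w 85.6 t 0.1 q [ 1.05  0.63  0.04  1.52 -0.03  1.   -0.02]
```

View pics/o1.png

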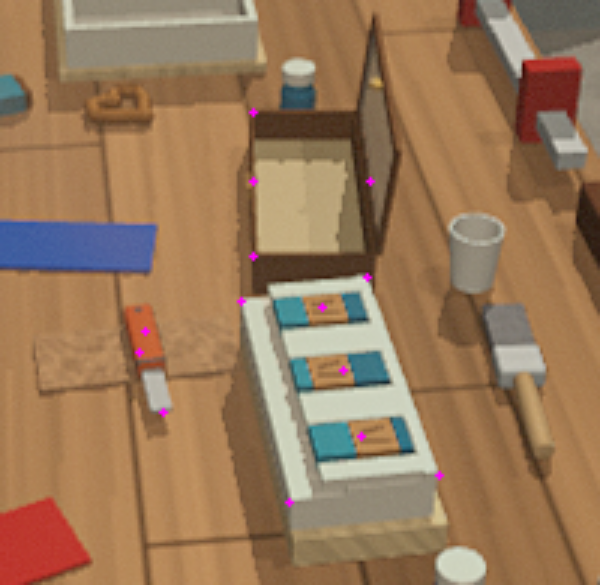

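The points measured in the top view land on the same features in the side view: mould corners, case rim, blank centres and lever tip. Next I move above the lever.

>>> {"op": "servo_tool", "data": {"increments": [{"dx":1.1,"dy":4,"dz":0,"az":0.1},{"dx":2.2,"dy":8,"dz":0,"az":0.2},{"dx":3.3,"dy":12,"dz":0,"az":0.3},{"dx":4.4,"dy":16,"az":0.4},{"dx":5.6,"dy":20,"az":0.5},{"dx":6.7,"dy":24,"az":0.6},{"dx":7.8,"dy":28,"az":0.7},{"dx":8.9,"dy":32,"az":0.8}]}}

```text
invalid input at $.increments[0]: expected keys dx, dy, dz, ax, ay, az, claw
```

>>> {"op": "servo_tool", "data": {"increments": [{"dx":1.1,"dy":4,"dz":-1,"az":0.06},{"dx":2.2,"dy":8,"dz":-3,"az":0.12},{"dx":3.3,"dy":12,"dz":-5,"az":0.18},{"dx":4.4,"dy":16,"dz":-8,"az":0.25},{"dx":5.4,"dy":19,"dz":-11,"az":0.3},{"dx":6.4,"dy":22.8,"dz":-14,"az":0.37},{"dx":6.4,"dy":22.8,"dz":-16,"az":0.376},{"dx":6.4,"dy":22.8,"dz":-16,"az":0.376}]}}

```text
invalid input at $.increments[0]: expected keys dx, dy, dz, ax, ay, az, claw
```

```bash
python3 - <<'E'
from h import *
need([440,-35.5,7],target(0.062))
im=snap('top','t2.png')
cv2.imwrite('pics/c4.png',cv2.resize(im['color'][220:340,290:430,::-1],None,fx=4,fy=4))
im=snap('side','s2.png')
cv2.imwrite('pics/c5.png',cv2.resize(im['color'][220:340,230:350,::-1],None,fx=4,fy=4))
E
```

```text
need cm [ 15.34  54.75 -22.38] rad [-1.000e-03 -1.000e-03  1.176e+00] F [-0.4  0.4 -0.1] w 85.3 t 0.2 q [ 1.05  0.63  0.04  1.52 -0.03  1.   -0.02]
```

View pics/c5.png

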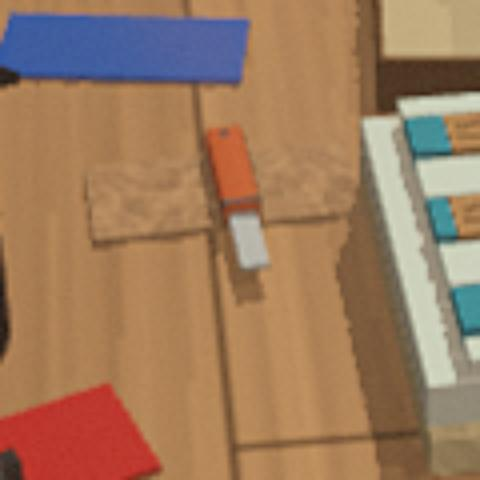

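The moves were refused because every row needs all seven keys. The lever (crop 235,190) hasn't moved.

>>> {"op": "servo_tool", "data": {"increments": [{"dx":1.1,"dy":4,"dz":0,"ax":0,"ay":0,"az":0.1,"claw":-1},{"dx":2.2,"dy":8,"dz":0,"ax":0,"ay":0,"az":0.2,"claw":-1},{"dx":3.3,"dy":12,"dz":0,"ax":0,"ay":0,"az":0.3,"claw":-1},{"dx":4.4,"dy":16,"dz":0,"ax":0,"ay":0,"az":0.4,"claw":-1},{"dx":5.6,"dy":20,"dz":0,"ax":0,"ay":0,"az":0.5,"claw":-1},{"dx":6.7,"dy":24,"dz":0,"ax":0,"ay":0,"az":0.6,"claw":-1},{"dx":7.8,"dy":28,"dz":0,"ax":0,"ay":0,"az":0.7,"claw":-1},{"dx":8.9,"dy":32,"dz":0,"ax":0,"ay":0,"az":0.8,"claw":-1}]}}

```text
clock: 0.97
eef_pos: [375.9, -261.6, 231.6]
tool_rot: [-1.57, -0.0, -1.88]
force: [0.3, 0.2, -0.7]
width: 85.4
```

>>> {"op": "servo_tool", "data": {"increments": [{"dx":1.1,"dy":4,"dz":-1,"ax":0,"ay":0,"az":0.06,"claw":-1},{"dx":2.2,"dy":8,"dz":-3,"ax":0,"ay":0,"az":0.12,"claw":-1},{"dx":3.3,"dy":12,"dz":-5,"ax":0,"ay":0,"az":0.18,"claw":-1},{"dx":4.4,"dy":16,"dz":-8,"ax":0,"ay":0,"az":0.25,"claw":-1},{"dx":5.4,"dy":19,"dz":-11,"ax":0,"ay":0,"az":0.3,"claw":-1},{"dx":6.4,"dy":22.8,"dz":-14,"ax":0,"ay":0,"az":0.37,"claw":-1},{"dx":6.4,"dy":22.8,"dz":-16,"ax":0,"ay":0,"az":0.376,"claw":-1},{"dx":6.4,"dy":22.8,"dz":-16,"ax":0,"ay":0,"az":0.376,"claw":-1}]}}

```text
clock: 1.63
eef_pos: [438.4, -29.4, 66.3]
tool_rot: [-1.577, 0.004, -1.5]
force: [-0.3, -0.6, -0.0]
width: 85.1
```

```bash
python3 - <<'E'
from h import *
need([440,-35.5,7],target(0.062))
im=snap('side','s2.png')
cv2.imwrite('pics/c5.png',cv2.resize(im['color'][180:340,200:360,::-1],None,fx=3.5,fy=3.5))
E
```

```text
need cm [ 0.16 -0.61 -5.93] rad [-0.004 -0.007 -0.009] F [-0.3 -0.6 -0. ] w 85.1 t 1.6 q [ 0.13  0.65 -0.17  2.22  0.33  0.31 -0.26]
```

View pics/c5.png

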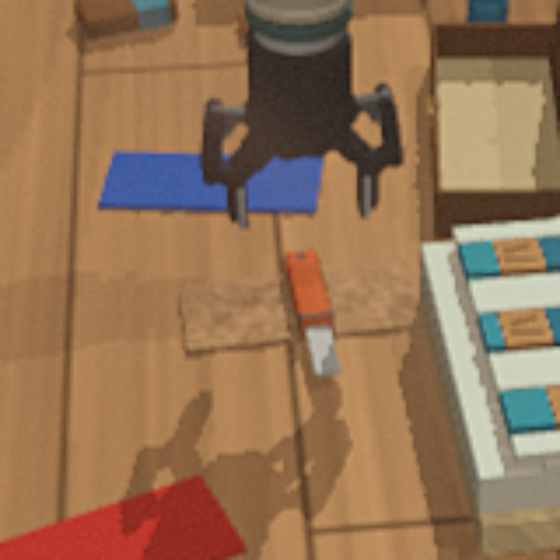

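>>> {"op": "servo_tool", "data": {"increments": [{"dx":0,"dy":0,"dz":0,"ax":0,"ay":0,"az":0,"claw":-1},{"dx":0,"dy":0,"dz":0,"ax":0,"ay":0,"az":0,"claw":-1},{"dx":0,"dy":0,"dz":-2,"ax":0,"ay":0,"az":0,"claw":-1},{"dx":0,"dy":0,"dz":-2,"ax":0,"ay":0,"az":0,"claw":-1},{"dx":0,"dy":0,"dz":-2,"ax":0,"ay":0,"az":0,"claw":-1}]}}

```text
clock: 2.1
eef_pos: [439.7, -36.8, 52.3]
tool_rot: [-1.57, -0.001, -1.511]
force: [-0.6, 0.4, 0.2]
width: 85.6
```

```bash
python3 - <<'E'
from h import *
need([440,-35.5,7],target(0.062))
E
```

```text
need cm [ 0.03  0.13 -4.53] rad [0.001 0.001 0.003] F [-0.6  0.4  0.2] w 85.6 t 2.1 q [ 0.12  0.68 -0.14  2.22  0.35  0.26 -0.28]
```

>>> {"op": "servo_tool", "data": {"increments": [{"dx":0,"dy":0,"dz":-1.5,"ax":0,"ay":0,"az":0,"claw":-1},{"dx":0,"dy":0,"dz":-3,"ax":0,"ay":0,"az":0,"claw":-1},{"dx":0,"dy":0,"dz":-4,"ax":0,"ay":0,"az":0,"claw":-1},{"dx":0,"dy":0,"dz":-4.4,"ax":0,"ay":0,"az":0,"claw":-1},{"dx":0,"dy":0,"dz":-4.4,"ax":0,"ay":0,"az":0,"claw":-1},{"dx":0,"dy":0,"dz":-4.4,"ax":0,"ay":0,"az":0,"claw":-1}]}}

```text
clock: 2.6
eef_pos: [440.2, -36.4, 8.3]
tool_rot: [-1.569, -0.001, -1.51]
force: [-0.8, -1.0, 1.1]
width: 85.6
```

```bash
python3 - <<'E'
from h import *
need([440,-35.5,7],target(0.062))
im=snap('side','s3.png')
cv2.imwrite('pics/c6.png',cv2.resize(im['color'][180:320,220:360,::-1],None,fx=4,fy=4))
E
```

```text
need cm [-0.02  0.09 -0.13] rad [0.001 0.001 0.002] F [-0.8 -1.   1.1] w 85.6 t 2.6 q [ 0.2   0.78 -0.27  2.23  0.93  0.24 -0.85]
```

View pics/c6.png

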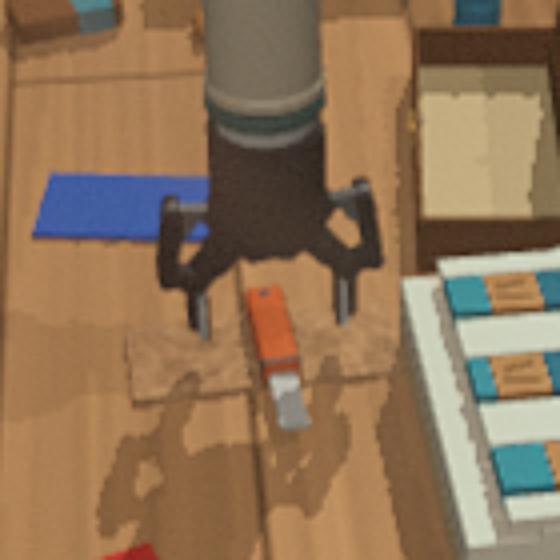

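>>> {"op": "servo_tool", "data": {"increments": [{"dx":0,"dy":0,"dz":0,"ax":0,"ay":0,"az":0,"claw":0},{"dx":0,"dy":0,"dz":0,"ax":0,"ay":0,"az":0,"claw":0.3},{"dx":0,"dy":0,"dz":0,"ax":0,"ay":0,"az":0,"claw":1},{"dx":0,"dy":0,"dz":0,"ax":0,"ay":0,"az":0,"claw":1},{"dx":0,"dy":0,"dz":0,"ax":0,"ay":0,"az":0,"claw":1},{"dx":0,"dy":0,"dz":0,"ax":0,"ay":0,"az":0,"claw":1},{"dx":0,"dy":0,"dz":0,"ax":0,"ay":0,"az":0,"claw":1},{"dx":0,"dy":0,"dz":0,"ax":0,"ay":0,"az":0,"claw":1}]}}

```text
clock: 3.32
eef_pos: [439.9, -35.3, 7.8]
tool_rot: [-1.57, -0.0, -1.508]
force: [-1.7, -0.2, 6.7]
width: 24.4
```

```bash
python3 - <<'E'
from h import *
need([440,-35.5,7],target(0.062))
im=snap('top','t4.png')
cv2.imwrite('pics/c7.png',cv2.resize(im['color'][240:340,290:420,::-1],None,fx=4,fy=4))
im=snap('side','s4.png')
cv2.imwrite('pics/c6.png',cv2.resize(im['color'][180:320,220:360,::-1],None,fx=4,fy=4))
E
```

```text
need cm [ 0.01 -0.02 -0.08] rad [ 0.     0.001 -0.   ] F [-1.7 -0.2  6.7] w 24.4 t 3.3 q [ 0.2   0.78 -0.27  2.23  0.93  0.24 -0.85]
```

View pics/c6.png

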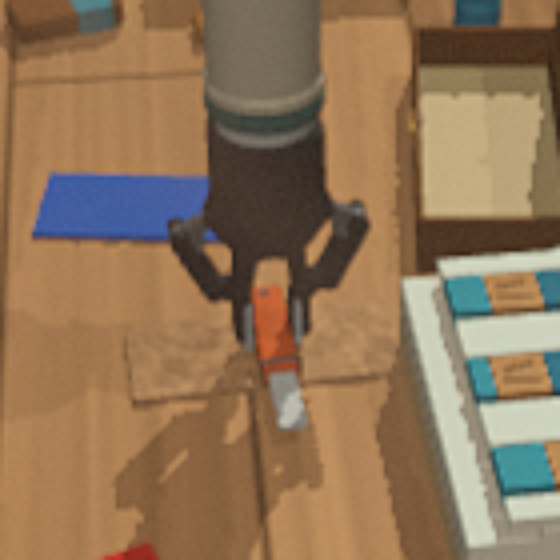

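View pics/c7.png

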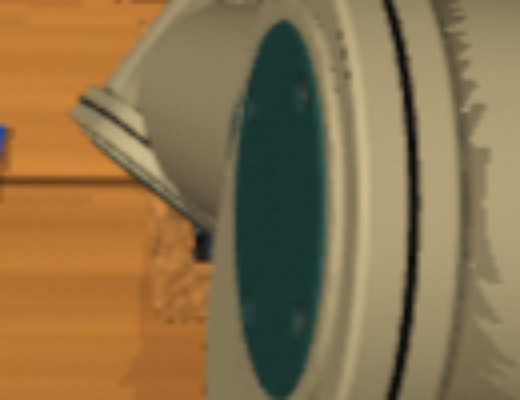

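>>> {"op": "servo_tool", "data": {"increments": [{"dx":0,"dy":0,"dz":3,"ax":0,"ay":0,"az":0,"claw":1},{"dx":0,"dy":0,"dz":7,"ax":0,"ay":0,"az":0,"claw":1},{"dx":0,"dy":-1,"dz":11,"ax":0,"ay":0,"az":0,"claw":1},{"dx":0,"dy":-2,"dz":12,"ax":0,"ay":0,"az":0.1,"claw":1},{"dx":0,"dy":-3,"dz":12,"ax":0,"ay":0,"az":0.2,"claw":1},{"dx":0,"dy":-4,"dz":12,"ax":0,"ay":0,"az":0.3,"claw":1},{"dx":0,"dy":-5,"dz":12,"ax":0,"ay":0,"az":0.4,"claw":1},{"dx":0,"dy":-6,"dz":12,"ax":0,"ay":0,"az":0.5,"claw":1}]}}

```text
clock: 4.08
eef_pos: [439.3, -96.0, 127.4]
tool_rot: [-1.571, -0.0, -1.004]
force: [0.3, -0.9, -1.1]
width: 24.1
```

>>> {"op": "servo_tool", "data": {"increments": [{"dx":0,"dy":0,"dz":0,"ax":0,"ay":0,"az":0.12,"claw":1},{"dx":0,"dy":0,"dz":0,"ax":0,"ay":0,"az":0.24,"claw":1},{"dx":0,"dy":0,"dz":0,"ax":0,"ay":0,"az":0.36,"claw":1},{"dx":0,"dy":0,"dz":0,"ax":0,"ay":0,"az":0.48,"claw":1},{"dx":0,"dy":0,"dz":0,"ax":0,"ay":0,"az":0.6,"claw":1},{"dx":0,"dy":0,"dz":0,"ax":0,"ay":0,"az":0.72,"claw":1},{"dx":0,"dy":0,"dz":0,"ax":0,"ay":0,"az":0.84,"claw":1},{"dx":0,"dy":0,"dz":0,"ax":0,"ay":0,"az":0.96,"claw":1}]}}

```text
clock: 4.75
eef_pos: [439.2, -95.5, 127.1]
tool_rot: [-1.571, 0.001, -0.043]
force: [-0.3, -0.2, -1.4]
width: 24.9
```

```bash
python3 - <<'E'
from h import *
need([443,-97,120],target(1.596))
im=snap('side','s5.png')
cv2.imwrite('pics/c8.png',cv2.resize(im['color'][140:340,210:430,::-1],None,fx=3,fy=3))
E
```

```text
need cm [ 0.38 -0.15 -0.71] rad [ 0.    -0.001  0.068] F [-0.3 -0.2 -1.4] w 24.9 t 4.8 q [ 0.82  0.74 -1.04  2.14  0.92  0.81  0.71]
```

View pics/c8.png

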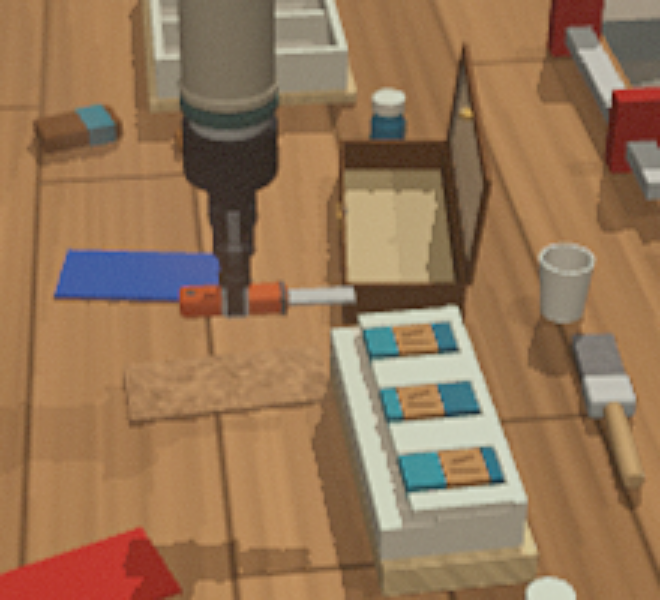

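```bash
python3 - <<'E'
from h import *
im=get_image('side')
hsv=cv2.cvtColor(im['color'],cv2.COLOR_RGB2HSV)
for (u,v) in [(354,296),(181,301),(287,298),(181,293),(181,315)]:
    o,d=ray(im,210+u/3,140+v/3); k=(-97-o[1])/d[1]; print((o+k*d).round(1))
print(read_state()['eef_pos'])
E
```

```text
[537.6 -97.  128.3]
[393.8 -97.  134.3]
[481.5 -97.  130.6]
[394.1 -97.  142.3]
[393.2 -97.  120.2]
[439.15559766 -95.38256735 126.86297953]
```

>>> {"op": "servo_tool", "data": {"increments": [{"dx":0.7,"dy":-0.2,"dz":-1,"ax":0,"ay":0,"az":0.068,"claw":1},{"dx":0.7,"dy":-0.2,"dz":-3,"ax":0,"ay":0,"az":0.068,"claw":1},{"dx":0.7,"dy":-0.2,"dz":-5,"ax":0,"ay":0,"az":0.068,"claw":1},{"dx":0.7,"dy":-0.2,"dz":-6,"ax":0,"ay":0,"az":0.068,"claw":1},{"dx":0.7,"dy":-0.2,"dz":-6,"ax":0,"ay":0,"az":0.068,"claw":1},{"dx":0.7,"dy":-0.2,"dz":-6,"ax":0,"ay":0,"az":0.068,"claw":1}]}}

```text
clock: 5.35
eef_pos: [446.4, -97.2, 67.1]
tool_rot: [-1.571, 0.001, 0.017]
force: [0.6, 0.4, -0.8]
width: 24.0
```

```bash
python3 - <<'E'
from h import *
need([446,-97.3,58],target(1.596))
im=snap('side','s6.png')
cv2.imwrite('pics/c9.png',cv2.resize(im['color'][220:300,260:390,::-1],None,fx=6,fy=6,interpolation=cv2.INTER_CUBIC))
im=snap('top','t6.png')
cv2.imwrite('pics/c10.png',cv2.resize(im['color'][170:290,300:480,::-1],None,fx=4,fy=4,interpolation=cv2.INTER_CUBIC))
E
```

```text
need cm [-0.04 -0.01 -0.91] rad [-0.    -0.001  0.008] F [ 0.6  0.4 -0.8] w 24.0 t 5.3 q [ 0.75  0.84 -0.93  2.16  1.09  0.74  0.64]
```

View pics/c9.png

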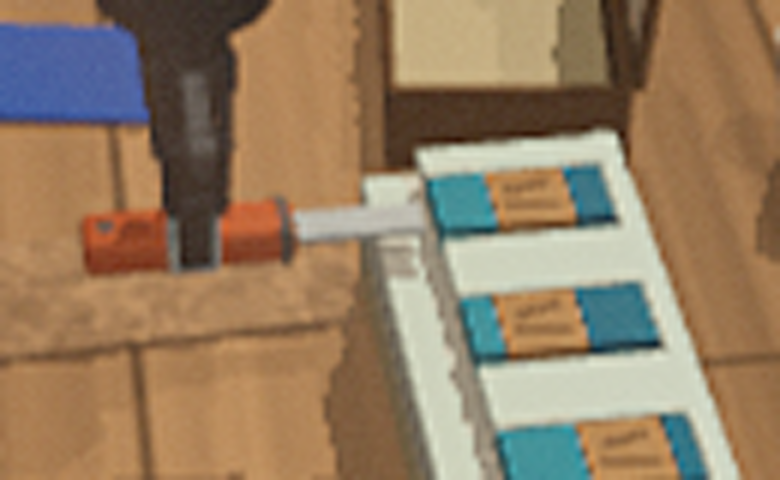

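View pics/c10.png

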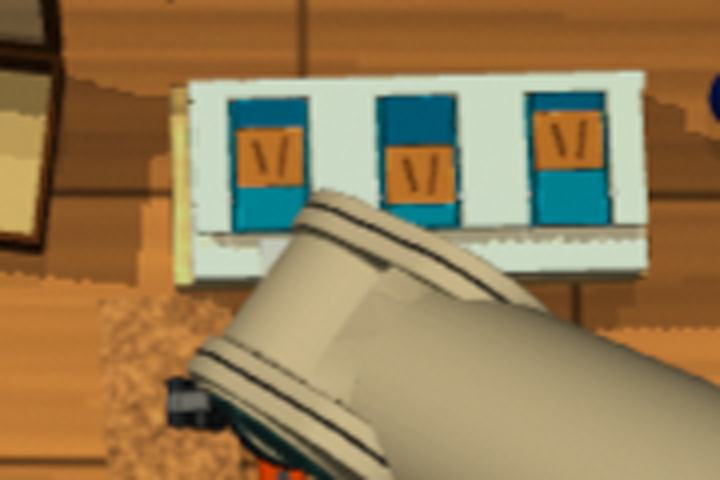

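>>> {"op": "servo_tool", "data": {"increments": [{"dx":0,"dy":0,"dz":-0.4,"ax":0,"ay":0,"az":0.008,"claw":1},{"dx":0,"dy":0,"dz":-0.7,"ax":0,"ay":0,"az":0.008,"claw":1},{"dx":0,"dy":0,"dz":-0.7,"ax":0,"ay":0,"az":0.008,"claw":1},{"dx":0,"dy":0,"dz":-0.7,"ax":0,"ay":0,"az":0.008,"claw":1}]}}

```text
clock: 5.78
eef_pos: [446.7, -97.4, 60.3]
tool_rot: [-1.571, 0.0, 0.027]
force: [0.2, -0.7, -0.9]
width: 24.5
```

>>> {"op": "servo_tool", "data": {"increments": [{"dx":0,"dy":0,"dz":-0.1,"ax":0,"ay":0,"az":0,"claw":1},{"dx":0,"dy":0,"dz":-0.1,"ax":0,"ay":0,"az":0,"claw":1},{"dx":0,"dy":0,"dz":-0.1,"ax":0,"ay":0,"az":0,"claw":1}]}}

```text
clock: 6.03
eef_pos: [446.7, -97.4, 59.3]
tool_rot: [-1.571, 0.0, 0.027]
force: [-0.3, -0.4, -2.2]
width: 24.6
```

>>> {"op": "servo_tool", "data": {"increments": [{"dx":0,"dy":0,"dz":-0.1,"ax":0,"ay":0,"az":0,"claw":1},{"dx":0,"dy":0,"dz":-0.1,"ax":0,"ay":0,"az":0,"claw":1},{"dx":0,"dy":0,"dz":-0.1,"ax":0,"ay":0,"az":0,"claw":1}]}}

```text
clock: 6.28
eef_pos: [446.7, -97.4, 58.3]
tool_rot: [-1.571, 0.0, 0.027]
force: [-0.8, -0.4, -1.4]
width: 24.4
```

>>> {"op": "servo_tool", "data": {"increments": [{"dx":0,"dy":0,"dz":-0.05,"ax":0,"ay":0,"az":0,"claw":1},{"dx":0,"dy":0,"dz":-0.05,"ax":0,"ay":0,"az":0,"claw":1}]}}

```text
clock: 6.45
eef_pos: [446.7, -97.3, 57.8]
tool_rot: [-1.571, 0.0, 0.027]
force: [-1.0, -0.3, -1.3]
width: 24.6
```

>>> {"op": "servo_tool", "data": {"increments": [{"dx":0,"dy":0,"dz":-0.05,"ax":0,"ay":0,"az":0,"claw":1},{"dx":0,"dy":0,"dz":-0.05,"ax":0,"ay":0,"az":0,"claw":1}]}}

```text
clock: 6.62
eef_pos: [446.8, -97.3, 57.4]
tool_rot: [-1.571, -0.0, 0.027]
force: [-1.4, 0.7, 0.5]
width: 24.7
```

>>> {"op": "servo_tool", "data": {"increments": [{"dx":0,"dy":0,"dz":-0.05,"ax":0,"ay":0,"az":0,"claw":1},{"dx":0,"dy":0,"dz":-0.05,"ax":0,"ay":0,"az":0,"claw":1}]}}

```text
clock: 6.78
eef_pos: [446.7, -97.3, 56.9]
tool_rot: [-1.571, -0.0, 0.027]
force: [-1.1, 0.1, 2.2]
width: 24.7
```

>>> {"op": "servo_tool", "data": {"increments": [{"dx":0,"dy":0,"dz":-0.05,"ax":0,"ay":0,"az":0,"claw":1},{"dx":0,"dy":0,"dz":-0.05,"ax":0,"ay":0,"az":0,"claw":1}]}}

```text
clock: 6.95
eef_pos: [446.8, -97.3, 56.4]
tool_rot: [-1.571, -0.0, 0.027]
force: [-1.5, 0.0, 4.0]
width: 24.4
```

```bash
python3 - <<'E'
from h import *
s=read_state(); print(s['force'],s['torque'],s['eef_pos'])
E
```

```text
[-1.54857018  0.03024667  3.98575717] [-0.03975358 -0.0147372  -0.06771799] [446.75435276 -97.32098341  56.44621107]
```

Contact came at TCP z≈57.6, which matches the prediction. I raise the blade slightly and slide it into the gap.

>>> {"op": "servo_tool", "data": {"increments": [{"dx":0,"dy":0,"dz":0.2,"ax":0,"ay":0,"az":0,"claw":1},{"dx":0.3,"dy":0,"dz":0.2,"ax":0,"ay":0,"az":0,"claw":1},{"dx":0.6,"dy":0,"dz":0.2,"ax":0,"ay":0,"az":0,"claw":1},{"dx":0.9,"dy":0,"dz":0.2,"ax":0,"ay":0,"az":0,"claw":1},{"dx":1.2,"dy":0,"dz":0.2,"ax":0,"ay":0,"az":0,"claw":1},{"dx":1.2,"dy":0,"dz":0.2,"ax":0,"ay":0,"az":0,"claw":1}]}}

```text
clock: 7.45
eef_pos: [459.7, -97.2, 58.2]
tool_rot: [-1.57, -0.001, 0.027]
force: [0.1, 0.8, -1.3]
width: 24.6
```

>>> {"op": "servo_tool", "data": {"increments": [{"dx":0.3,"dy":0,"dz":0,"ax":0,"ay":0,"az":0,"claw":1},{"dx":0.6,"dy":0,"dz":0,"ax":0,"ay":0,"az":0,"claw":1},{"dx":0.8,"dy":0.05,"dz":0,"ax":0,"ay":0,"az":0,"claw":1},{"dx":0.8,"dy":0.05,"dz":0,"ax":0,"ay":0,"az":0,"claw":1}]}}

```text
clock: 7.78
eef_pos: [467.4, -96.7, 58.3]
tool_rot: [-1.57, -0.001, 0.027]
force: [-0.4, 0.2, -0.8]
width: 24.4
```

```bash
python3 - <<'E'
from h import *
s=read_state(); print(s['force'],s['torque'],s['eef_pos'])
im=snap('side','s7.png')
cv2.imwrite('pics/c11.png',cv2.resize(im['color'][220:300,260:390,::-1],None,fx=6,fy=6,interpolation=cv2.INTER_CUBIC))
E
```

```text
[-0.44271033  0.21817969 -0.79399516] [-0.02556358  0.00537184 -0.02008229] [467.3901928  -96.67123264  58.33980673]
```

View pics/c11.png

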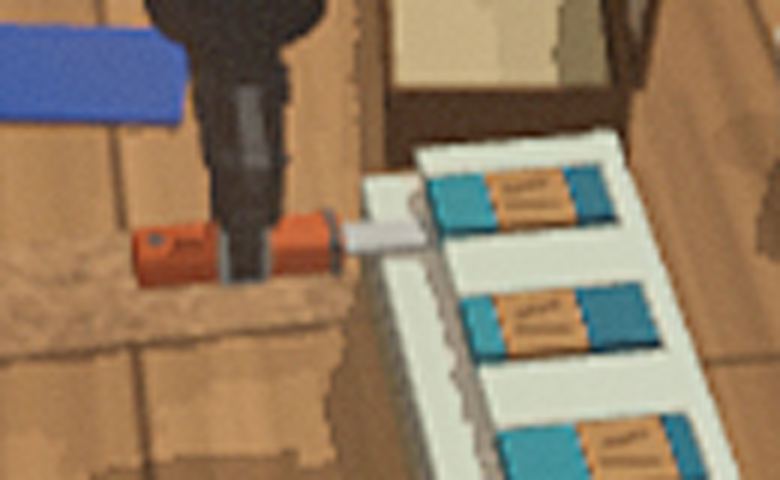

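>>> {"op": "servo_tool", "data": {"increments": [{"dx":0.02,"dy":0,"dz":-0.35,"ax":0.001,"ay":-0.05,"az":0,"claw":1},{"dx":0.06,"dy":0,"dz":-0.64,"ax":0.0025,"ay":-0.1,"az":0,"claw":1},{"dx":0.12,"dy":0,"dz":-0.92,"ax":0.004,"ay":-0.15,"az":0,"claw":1},{"dx":0.18,"dy":0,"dz":-1.2,"ax":0.005,"ay":-0.2,"az":0,"claw":1},{"dx":0.18,"dy":0,"dz":-1.2,"ax":0.005,"ay":-0.2,"az":0,"claw":1}]}}

```text
clock: 8.25
eef_pos: [465.8, -97.0, 45.7]
tool_rot: [-1.572, -0.198, 0.03]
force: [-2.4, 0.2, -1.7]
width: 24.3
```

```bash
python3 - <<'E'
from h import *
s=read_state(); print(s['force'],s['torque'],s['eef_pos'],s['tool_rot'],s['qpos'].round(2))
im=snap('side','s8.png')
cv2.imwrite('pics/c12.png',cv2.resize(im['color'][220:300,260:390,::-1],None,fx=6,fy=6,interpolation=cv2.INTER_CUBIC))
E
```

```text
[-2.36120542  0.18464906 -1.71262403] [ 0.01502569  0.31699515 -0.03429389] [465.80161223 -96.97617484  45.65513069] [-1.57186705 -0.19797437  0.02952575] [ 0.71  0.83 -0.82  2.3   1.62  0.54  0.18]
```

View pics/c12.png

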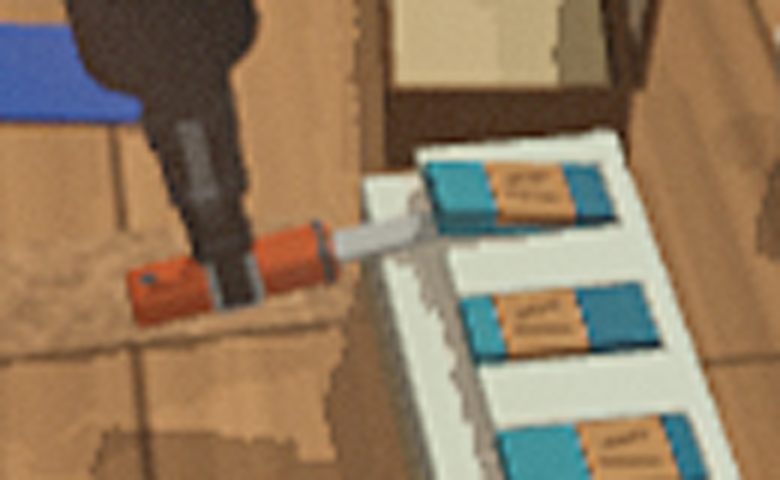

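>>> {"op": "servo_tool", "data": {"increments": [{"dx":0.09,"dy":0,"dz":-0.27,"ax":0.001,"ay":-0.05,"az":0,"claw":1},{"dx":0.18,"dy":0,"dz":-0.54,"ax":0.0025,"ay":-0.1,"az":0,"claw":1},{"dx":0.29,"dy":0,"dz":-0.8,"ax":0.004,"ay":-0.15,"az":0,"claw":1},{"dx":0.45,"dy":0,"dz":-1.16,"ax":0.005,"ay":-0.22,"az":0,"claw":1},{"dx":0.45,"dy":0,"dz":-1.16,"ax":0.005,"ay":-0.22,"az":0,"claw":1},{"dx":0.45,"dy":0,"dz":-1.16,"ax":0.005,"ay":-0.22,"az":0,"claw":1}]}}

```text
clock: 8.8
eef_pos: [474.7, -98.5, 34.1]
tool_rot: [-1.573, -0.416, 0.026]
force: [-1.0, -0.1, 0.4]
width: 24.3
```

```bash
python3 - <<'E'
from h import *
s=read_state(); print(s['force'],s['torque'],s['eef_pos'],s['tool_rot'],s['qpos'].round(2))
im=snap('side','s9.png')
cv2.imwrite('pics/c13.png',cv2.resize(im['color'][220:300,260:390,::-1],None,fx=6,fy=6,interpolation=cv2.INTER_CUBIC))
E
```

```text
[-1.01350637 -0.06709709  0.43003024] [-0.08350761  0.43394495 -0.09026387] [474.68129326 -98.54345054  34.12764055] [-1.57325188 -0.41638035  0.0255151 ] [ 0.9   1.09 -1.13  2.46  2.1   0.93 -0.17]
```

View pics/c13.png

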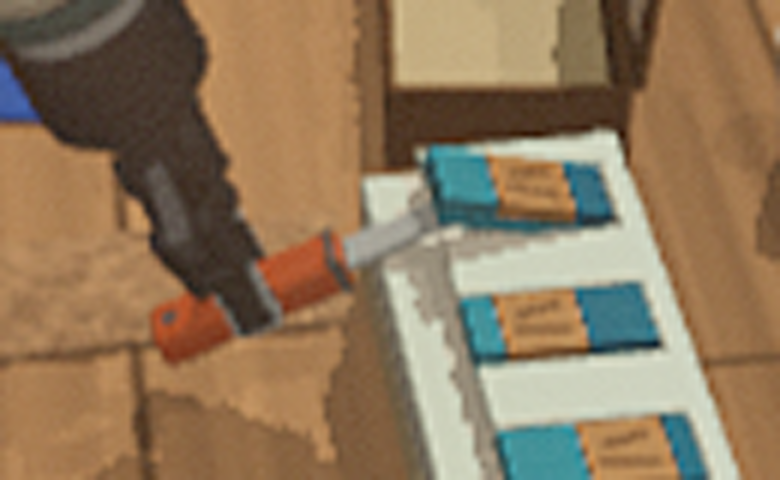

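>>> {"op": "servo_tool", "data": {"increments": [{"dx":-0.16,"dy":0,"dz":0.36,"ax":-0.002,"ay":0.07,"az":0,"claw":1},{"dx":-0.29,"dy":0,"dz":0.66,"ax":-0.003,"ay":0.12,"az":0,"claw":1},{"dx":-0.45,"dy":0,"dz":1.16,"ax":-0.005,"ay":0.22,"az":0,"claw":1},{"dx":-0.51,"dy":0,"dz":1.44,"ax":-0.0075,"ay":0.27,"az":0,"claw":1},{"dx":-0.57,"dy":0,"dz":1.72,"ax":-0.0075,"ay":0.32,"az":0,"claw":1},{"dx":-0.63,"dy":0,"dz":2.36,"ax":-0.01,"ay":0.42,"az":0,"claw":1},{"dx":-0.63,"dy":0,"dz":2.36,"ax":-0.01,"ay":0.42,"az":0,"claw":1},{"dx":-0.63,"dy":0,"dz":2.36,"ax":-0.01,"ay":0.42,"az":0,"claw":1}]}}

```text
clock: 9.52
eef_pos: [469.5, -96.7, 58.8]
tool_rot: [-1.57, -0.001, 0.026]
force: [0.1, -0.5, -1.8]
width: 24.7
```

```bash
python3 - <<'E'
from h import *
need([467.4,-97,58.3],target(1.596))
im=snap('side','s10.png')
cv2.imwrite('pics/c14.png',cv2.resize(im['color'][220:300,260:390,::-1],None,fx=6,fy=6,interpolation=cv2.INTER_CUBIC))
E
```

```text
need cm [-0.21 -0.03 -0.05] rad [-0.001  0.001 -0.001] F [ 0.1 -0.5 -1.8] w 24.7 t 9.5 q [ 0.77  0.92 -1.01  2.11  1.14  0.83  0.63]
```

View pics/c14.png

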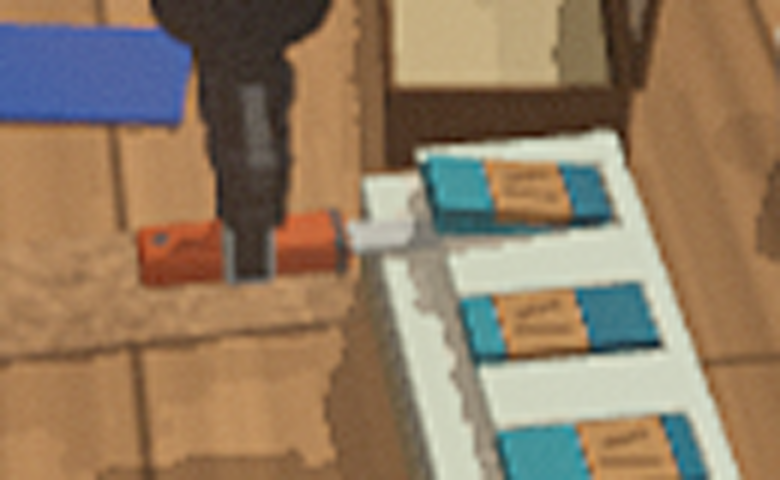

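>>> {"op": "servo_tool", "data": {"increments": [{"dx":-1,"dy":0,"dz":0,"ax":0,"ay":0,"az":0,"claw":1},{"dx":-2.2,"dy":0,"dz":0,"ax":0,"ay":0,"az":0,"claw":1},{"dx":-2.5,"dy":0,"dz":0.3,"ax":0,"ay":0,"az":0,"claw":1},{"dx":-2.5,"dy":-3,"dz":0.5,"ax":0,"ay":0,"az":0,"claw":1},{"dx":-2.4,"dy":-6,"dz":0.5,"ax":0,"ay":0,"az":0,"claw":1},{"dx":-2.3,"dy":-8.5,"dz":0.5,"ax":0,"ay":0,"az":0,"claw":1},{"dx":-2.3,"dy":-8.5,"dz":0.2,"ax":0,"ay":0,"az":0,"claw":1},{"dx":-2.3,"dy":-8.5,"dz":0,"ax":0,"ay":0,"az":0,"claw":1}]}}

```text
clock: 10.23
eef_pos: [445.0, -183.9, 58.1]
tool_rot: [-1.571, 0.0, 0.024]
force: [0.2, 0.5, -1.2]
width: 24.5
```

```bash
python3 - <<'E'
from h import *
need([447,-182.1,58.2],target(1.596))
im=snap('side','s11.png')
cv2.imwrite('pics/c15.png',cv2.resize(im['color'][220:320,260:390,::-1],None,fx=6,fy=6,interpolation=cv2.INTER_CUBIC))
E
```

```text
need cm [0.2  0.18 0.01] rad [-0.    -0.     0.002] F [ 0.2  0.5 -1.2] w 24.5 t 10.2 q [ 0.96  0.92 -1.01  2.1   1.14  0.84  0.82]
```

View pics/c15.png

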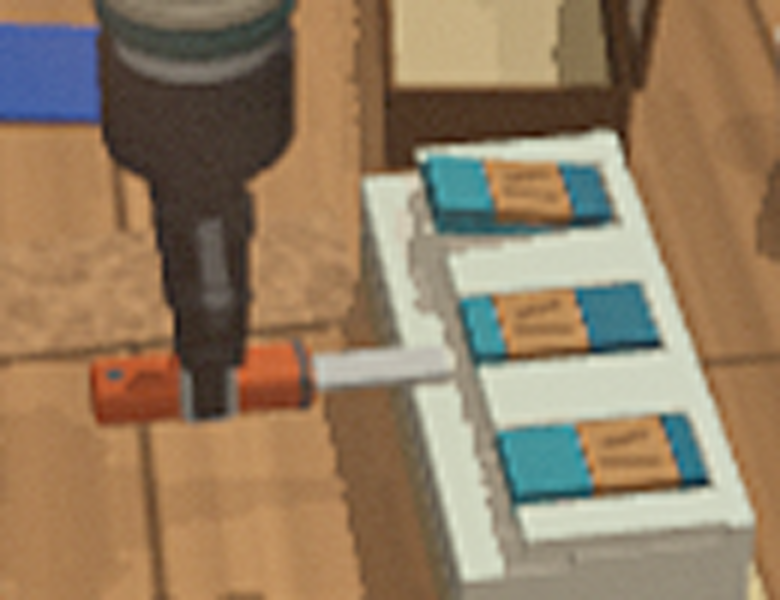

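>>> {"op": "servo_tool", "data": {"increments": [{"dx":0,"dy":0,"dz":0,"ax":0,"ay":0,"az":0,"claw":1},{"dx":0.3,"dy":0,"dz":0,"ax":0,"ay":0,"az":0,"claw":1},{"dx":0.6,"dy":0,"dz":0,"ax":0,"ay":0,"az":0,"claw":1},{"dx":0.9,"dy":0,"dz":0,"ax":0,"ay":0,"az":0,"claw":1},{"dx":1.2,"dy":0,"dz":0,"ax":0,"ay":0,"az":0,"claw":1},{"dx":1.5,"dy":0,"dz":0,"ax":0,"ay":0,"az":0,"claw":1},{"dx":1.8,"dy":0,"dz":0,"ax":0,"ay":0,"az":0,"claw":1},{"dx":1.8,"dy":0,"dz":0,"ax":0,"ay":0,"az":0,"claw":1}]}}

```text
clock: 10.95
eef_pos: [464.1, -182.1, 58.5]
tool_rot: [-1.57, 0.0, 0.027]
force: [0.9, -0.6, -1.5]
width: 24.6
```

```bash
python3 - <<'E'
from h import *
need([469.4,-181.8,58.2],target(1.596))
im=snap('side','s12.png')
cv2.imwrite('pics/c16.png',cv2.resize(im['color'][220:320,260:390,::-1],None,fx=6,fy=6,interpolation=cv2.INTER_CUBIC))
E
```

```text
need cm [ 0.53  0.03 -0.03] rad [-0.001 -0.    -0.002] F [ 0.9 -0.6 -1.5] w 24.6 t 10.9 q [ 0.94  0.93 -1.01  2.06  1.12  0.86  0.84]
```

View pics/c16.png

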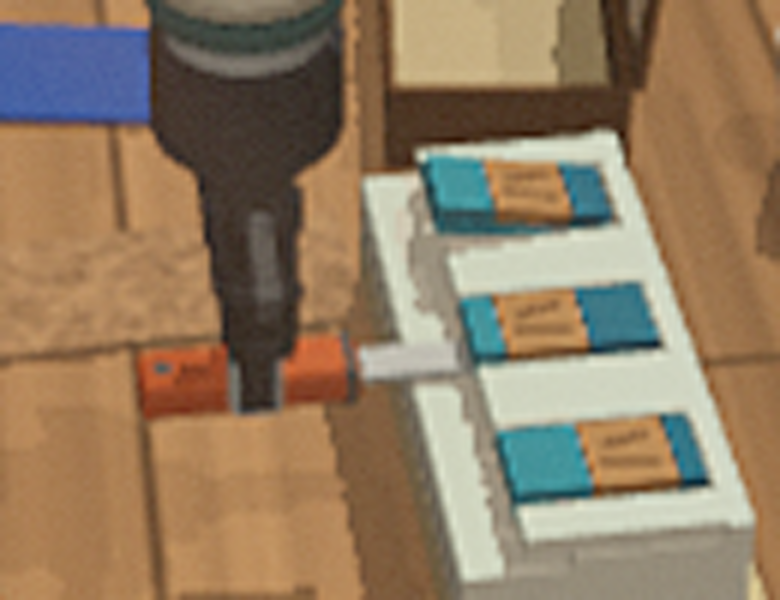

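>>> {"op": "servo_tool", "data": {"increments": [{"dx":0.3,"dy":0,"dz":0,"ax":0,"ay":0,"az":0,"claw":1},{"dx":0.48,"dy":0,"dz":0,"ax":0,"ay":0,"az":0,"claw":1},{"dx":0.48,"dy":0,"dz":0,"ax":0,"ay":0,"az":0,"claw":1},{"dx":0.5,"dy":0,"dz":-0.35,"ax":0.001,"ay":-0.05,"az":0,"claw":1},{"dx":0.54,"dy":0,"dz":-0.64,"ax":0.0025,"ay":-0.1,"az":0,"claw":1},{"dx":0.6,"dy":0,"dz":-0.92,"ax":0.004,"ay":-0.15,"az":0,"claw":1},{"dx":0.66,"dy":0,"dz":-1.2,"ax":0.005,"ay":-0.2,"az":0,"claw":1},{"dx":0.66,"dy":0,"dz":-1.2,"ax":0.005,"ay":-0.2,"az":0,"claw":1}]}}

```text
clock: 11.67
eef_pos: [466.7, -182.5, 45.5]
tool_rot: [-1.571, -0.196, 0.028]
force: [-1.5, -0.5, -0.7]
width: 24.3
```

>>> {"op": "servo_tool", "data": {"increments": [{"dx":0.09,"dy":0,"dz":-0.27,"ax":0.001,"ay":-0.05,"az":0,"claw":1},{"dx":0.18,"dy":0,"dz":-0.54,"ax":0.0025,"ay":-0.1,"az":0,"claw":1},{"dx":0.29,"dy":0,"dz":-0.8,"ax":0.004,"ay":-0.15,"az":0,"claw":1},{"dx":0.45,"dy":0,"dz":-1.16,"ax":0.005,"ay":-0.22,"az":0,"claw":1},{"dx":0.45,"dy":0,"dz":-1.16,"ax":0.005,"ay":-0.22,"az":0,"claw":1},{"dx":0.45,"dy":0,"dz":-1.16,"ax":0.005,"ay":-0.22,"az":0,"claw":1}]}}

```text
clock: 12.17
eef_pos: [473.2, -182.3, 33.8]
tool_rot: [-1.57, -0.415, 0.026]
force: [0.9, 0.3, -0.9]
width: 24.4
```

```bash
python3 - <<'E'
from h import *
s=read_state(); print(s['force'],s['torque'],s['eef_pos'],s['tool_rot'],s['qpos'].round(2))
im=snap('side','s13.png')
cv2.imwrite('pics/c17.png',cv2.resize(im['color'][220:320,260:390,::-1],None,fx=6,fy=6,interpolation=cv2.INTER_CUBIC))
E
```

```text
[ 0.89185262  0.27172388 -0.94465746] [-0.00801244  0.59497444 -0.07839321] [ 473.24888673 -182.28404876   33.80234735] [-1.56993418 -0.41466683  0.02570413] [ 1.09  1.03 -1.04  2.38  2.09  0.72  0.06]
```

View pics/c17.png

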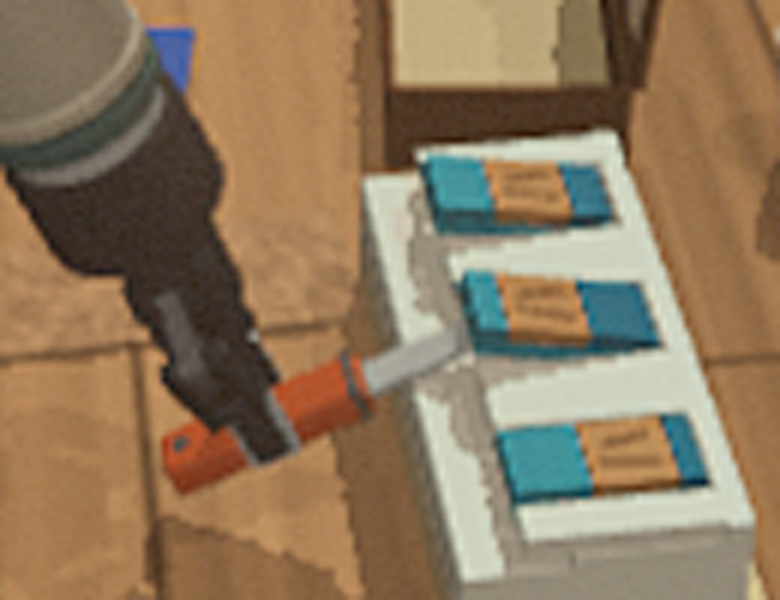

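>>> {"op": "servo_tool", "data": {"increments": [{"dx":-0.16,"dy":0,"dz":0.36,"ax":-0.002,"ay":0.07,"az":0,"claw":1},{"dx":-0.29,"dy":0,"dz":0.66,"ax":-0.003,"ay":0.12,"az":0,"claw":1},{"dx":-0.45,"dy":0,"dz":1.16,"ax":-0.005,"ay":0.22,"az":0,"claw":1},{"dx":-0.51,"dy":0,"dz":1.44,"ax":-0.0075,"ay":0.27,"az":0,"claw":1},{"dx":-0.57,"dy":0,"dz":1.72,"ax":-0.0075,"ay":0.32,"az":0,"claw":1},{"dx":-0.63,"dy":0,"dz":2.36,"ax":-0.01,"ay":0.42,"az":0,"claw":1},{"dx":-0.63,"dy":0,"dz":2.36,"ax":-0.01,"ay":0.42,"az":0,"claw":1},{"dx":-0.63,"dy":0,"dz":2.36,"ax":-0.01,"ay":0.42,"az":0,"claw":1}]}}

```text
clock: 12.88
eef_pos: [471.7, -180.9, 60.6]
tool_rot: [-1.57, -0.003, 0.027]
force: [0.5, 1.0, -2.2]
width: 24.4
```

```bash
python3 - <<'E'
from h import *
need([449,-267,58.2],target(1.596))
im=snap('side','s14.png')
cv2.imwrite('pics/c18.png',cv2.resize(im['color'][220:320,260:390,::-1],None,fx=6,fy=6,interpolation=cv2.INTER_CUBIC))
E
```

```text
need cm [-2.27 -8.61 -0.24] rad [-0.001  0.003 -0.002] F [ 0.5  1.  -2.2] w 24.4 t 12.9 q [ 0.87  0.87 -0.89  2.04  1.04  0.76  0.92]
```

View pics/c18.png

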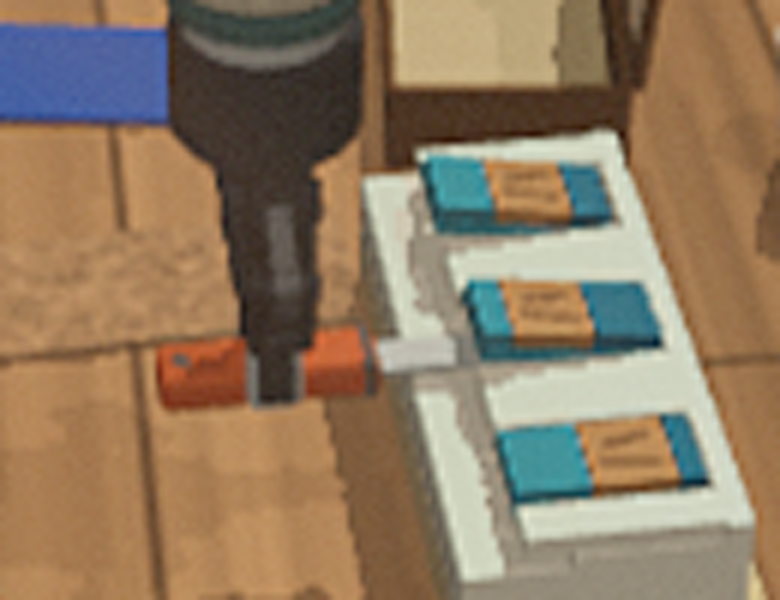

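>>> {"op": "servo_tool", "data": {"increments": [{"dx":0,"dy":0,"dz":0,"ax":0,"ay":0,"az":0,"claw":1},{"dx":-1,"dy":0,"dz":0,"ax":0,"ay":0,"az":0,"claw":1},{"dx":-2,"dy":0,"dz":0,"ax":0,"ay":0,"az":0,"claw":1},{"dx":-2.3,"dy":0,"dz":0,"ax":0,"ay":0,"az":0,"claw":1},{"dx":-2.3,"dy":0,"dz":0,"ax":0,"ay":0,"az":0,"claw":1}]}}

```text
clock: 13.35
eef_pos: [442.8, -182.6, 58.3]
tool_rot: [-1.571, 0.003, 0.027]
force: [-0.7, -0.4, -1.0]
width: 24.0
```

```bash
python3 - <<'E'
from h import *
need([449,-267,58.2],target(1.596))
im=snap('side','s15.png')
cv2.imwrite('pics/c19.png',cv2.resize(im['color'][220:320,260:390,::-1],None,fx=6,fy=6,interpolation=cv2.INTER_CUBIC))
E
```

```text
need cm [ 0.62 -8.44 -0.01] rad [-0.    -0.003 -0.002] F [-0.7 -0.4 -1. ] w 24.0 t 13.3 q [ 0.9   0.86 -0.88  2.11  1.07  0.73  0.88]
```

View pics/c19.png

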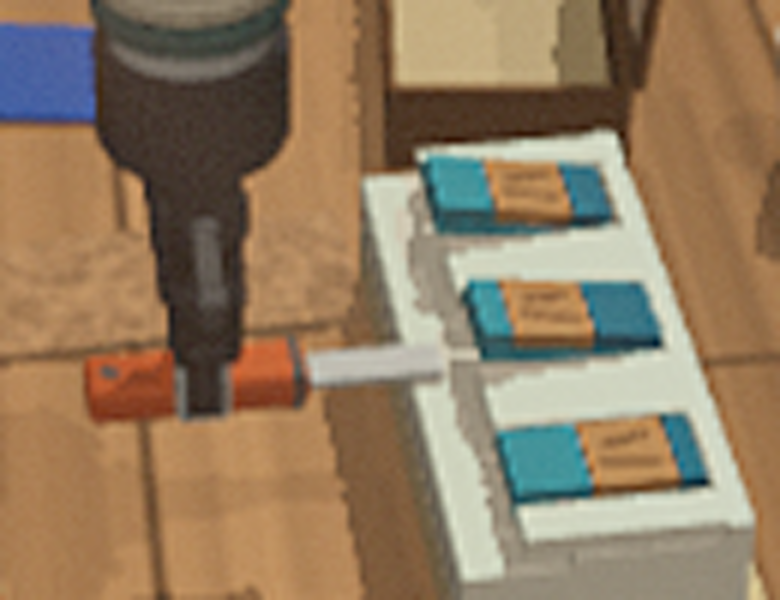

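>>> {"op": "servo_tool", "data": {"increments": [{"dx":0,"dy":-1,"dz":0.5,"ax":0,"ay":0,"az":0,"claw":1},{"dx":0.2,"dy":-4,"dz":0.5,"ax":0,"ay":0,"az":0,"claw":1},{"dx":0.4,"dy":-7,"dz":0.5,"ax":0,"ay":0,"az":0,"claw":1},{"dx":0.5,"dy":-8.4,"dz":0.5,"ax":0,"ay":0,"az":0,"claw":1},{"dx":0.5,"dy":-8.4,"dz":0,"ax":0,"ay":0,"az":0,"claw":1},{"dx":0.5,"dy":-8.4,"dz":0,"ax":0,"ay":0,"az":0,"claw":1}]}}

```text
clock: 13.9
eef_pos: [449.7, -267.2, 57.7]
tool_rot: [-1.57, 0.001, 0.024]
force: [-0.1, -0.5, 0.2]
width: 24.6
```

```bash
python3 - <<'E'
from h import *
need([471,-266.3,58.2],target(1.596))
im=snap('side','s16.png')
cv2.imwrite('pics/c20.png',cv2.resize(im['color'][220:320,260:390,::-1],None,fx=6,fy=6,interpolation=cv2.INTER_CUBIC))
E
```

```text
need cm [2.13 0.09 0.05] rad [-0.001 -0.001  0.001] F [-0.1 -0.5  0.2] w 24.6 t 13.9 q [ 1.04  0.9  -0.9   1.99  1.02  0.8   1.11]
```

View pics/c20.png

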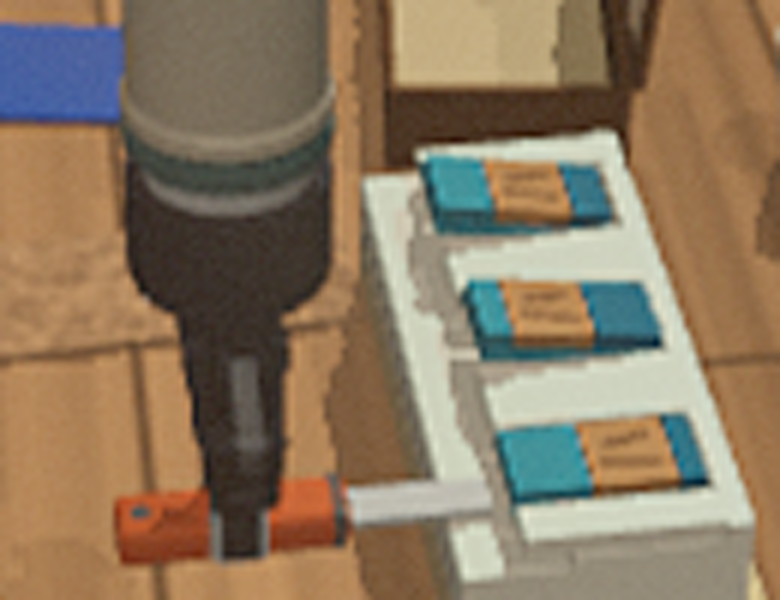

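>>> {"op": "servo_tool", "data": {"increments": [{"dx":0,"dy":0.05,"dz":0.05,"ax":0,"ay":0,"az":0,"claw":1},{"dx":0.3,"dy":0.05,"dz":0.05,"ax":0,"ay":0,"az":0,"claw":1},{"dx":0.6,"dy":0.05,"dz":0.05,"ax":0,"ay":0,"az":0,"claw":1},{"dx":0.9,"dy":0.05,"dz":0.05,"ax":0,"ay":0,"az":0,"claw":1},{"dx":1.2,"dy":0.05,"dz":0.05,"ax":0,"ay":0,"az":0,"claw":1},{"dx":1.5,"dy":0.05,"dz":0.05,"ax":0,"ay":0,"az":0,"claw":1},{"dx":1.8,"dy":0.05,"dz":0.05,"ax":0,"ay":0,"az":0,"claw":1},{"dx":2.1,"dy":0.05,"dz":0.05,"ax":0,"ay":0,"az":0,"claw":1}]}}

```text
clock: 14.62
eef_pos: [471.3, -265.7, 58.9]
tool_rot: [-1.57, 0.001, 0.027]
force: [0.5, -0.2, -1.1]
width: 24.3
```

```bash
python3 - <<'E'
from h import *
need([471,-266.3,58.2],target(1.596))
im=snap('side','s17.png')
cv2.imwrite('pics/c21.png',cv2.resize(im['color'][220:320,260:390,::-1],None,fx=6,fy=6,interpolation=cv2.INTER_CUBIC))
E
```

```text
need cm [-0.03 -0.06 -0.07] rad [-0.    -0.001 -0.002] F [ 0.5 -0.2 -1.1] w 24.3 t 14.6 q [ 1.01  0.91 -0.9   1.94  1.01  0.83  1.13]
```

View pics/c21.png

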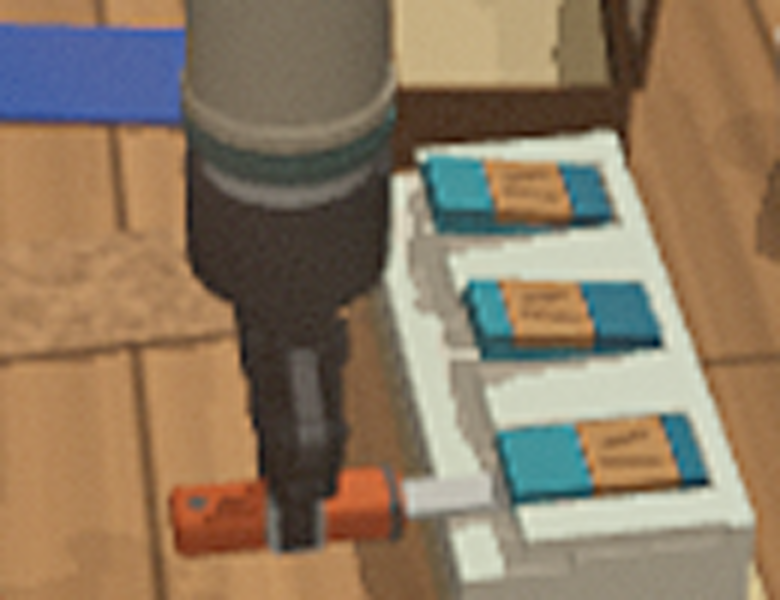

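>>> {"op": "servo_tool", "data": {"increments": [{"dx":0.02,"dy":0,"dz":-0.35,"ax":0.001,"ay":-0.05,"az":0,"claw":1},{"dx":0.06,"dy":0,"dz":-0.64,"ax":0.0025,"ay":-0.1,"az":0,"claw":1},{"dx":0.12,"dy":0,"dz":-0.92,"ax":0.004,"ay":-0.15,"az":0,"claw":1},{"dx":0.18,"dy":0,"dz":-1.2,"ax":0.005,"ay":-0.2,"az":0,"claw":1},{"dx":0.27,"dy":0,"dz":-1.47,"ax":0.006,"ay":-0.25,"az":0,"claw":1},{"dx":0.36,"dy":0,"dz":-1.74,"ax":0.0075,"ay":-0.3,"az":0,"claw":1},{"dx":0.47,"dy":0,"dz":-2.0,"ax":0.009,"ay":-0.35,"az":0,"claw":1},{"dx":0.63,"dy":0,"dz":-2.36,"ax":0.01,"ay":-0.42,"az":0,"claw":1}]}}

```text
clock: 15.33
eef_pos: [476.4, -266.2, 36.1]
tool_rot: [-1.576, -0.396, 0.032]
force: [0.5, -0.4, -2.2]
width: 24.2
```

>>> {"op": "servo_tool", "data": {"increments": [{"dx":0.1,"dy":0,"dz":-0.2,"ax":0.001,"ay":-0.04,"az":0,"claw":1},{"dx":0.1,"dy":0,"dz":-0.2,"ax":0.001,"ay":-0.04,"az":0,"claw":1}]}}

```text
clock: 15.5
eef_pos: [473.7, -266.2, 31.2]
tool_rot: [-1.57, -0.43, 0.026]
force: [-0.9, -0.1, -1.3]
width: 24.5
```

```bash
python3 - <<'E'
from h import *
s=read_state(); print(s['force'],s['torque'],s['eef_pos'],s['tool_rot'],s['qpos'].round(2))
im=snap('side','s18.png')
cv2.imwrite('pics/c22.png',cv2.resize(im['color'][220:320,260:390,::-1],None,fx=6,fy=6,interpolation=cv2.INTER_CUBIC))
E
```

```text
[-0.88281533 -0.13612611 -1.30161709] [-0.0283495   0.6756603  -0.04342673] [ 473.71685414 -266.16404759   31.21596596] [-1.56960175 -0.43038061  0.02551466] [ 1.2   0.98 -0.9   2.27  2.08  0.49  0.26]
```

View pics/c22.png

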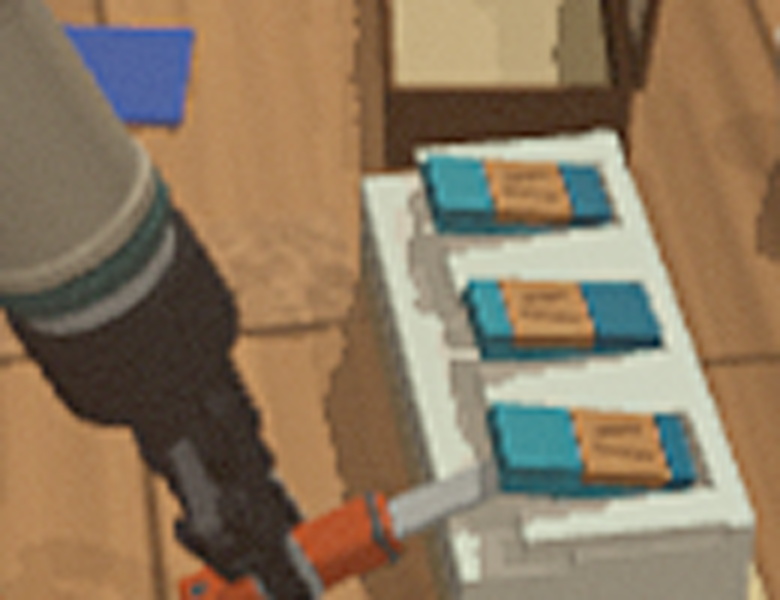

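>>> {"op": "servo_tool", "data": {"increments": [{"dx":-0.16,"dy":0,"dz":0.4,"ax":-0.002,"ay":0.08,"az":0,"claw":1},{"dx":-0.29,"dy":0,"dz":0.75,"ax":-0.003,"ay":0.15,"az":0,"claw":1},{"dx":-0.45,"dy":0,"dz":1.26,"ax":-0.005,"ay":0.25,"az":0,"claw":1},{"dx":-0.57,"dy":0,"dz":1.6,"ax":-0.0075,"ay":0.31,"az":0,"claw":1},{"dx":-0.67,"dy":0,"dz":2.0,"ax":-0.009,"ay":0.37,"az":0,"claw":1},{"dx":-0.73,"dy":0,"dz":2.5,"ax":-0.011,"ay":0.46,"az":0,"claw":1},{"dx":-0.73,"dy":0,"dz":2.5,"ax":-0.011,"ay":0.46,"az":0,"claw":1},{"dx":-0.73,"dy":0,"dz":2.5,"ax":-0.011,"ay":0.46,"az":0,"claw":1}]}}

```text
clock: 16.22
eef_pos: [473.5, -264.2, 60.1]
tool_rot: [-1.569, 0.025, 0.03]
force: [-0.4, 0.1, -2.4]
width: 24.6
```

>>> {"op": "servo_tool", "data": {"increments": [{"dx":-0.8,"dy":0,"dz":0,"ax":0,"ay":0,"az":0,"claw":1},{"dx":-1.6,"dy":0,"dz":0,"ax":0,"ay":0,"az":0,"claw":1},{"dx":-2.4,"dy":0,"dz":0,"ax":0,"ay":0,"az":0,"claw":1},{"dx":-2.8,"dy":0,"dz":0,"ax":0,"ay":0,"az":0,"claw":1},{"dx":-2.8,"dy":0,"dz":0,"ax":0,"ay":0,"az":0,"claw":1}]}}

```text
clock: 16.63
eef_pos: [438.5, -266.7, 58.0]
tool_rot: [-1.571, 0.029, 0.028]
force: [-1.2, 0.0, -0.2]
width: 24.6
```

```bash
python3 - <<'E'
from h import *
need([420,-42,8.5],target(0.059+1.571))
im=snap('side','s19.png')
cv2.imwrite('pics/c23.png',cv2.resize(im['color'][220:320,260:390,::-1],None,fx=6,fy=6,interpolation=cv2.INTER_CUBIC))
E
```

```text
need cm [-1.85 22.47 -4.95] rad [ 0.002 -0.029  0.031] F [-1.2  0.  -0.2] w 24.6 t 16.6 q [ 0.97  0.84 -0.77  2.    0.92  0.73  1.21]
```

View pics/c23.png

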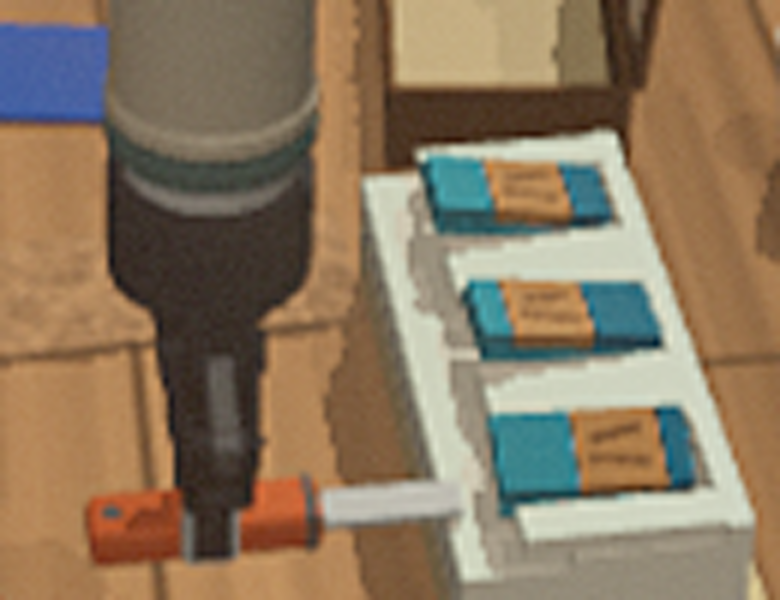

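```bash
python3 - <<'E'
import cv2,numpy as np
a=cv2.imread('pics/side0.png')[255:320,325:400]; b=cv2.imread('pics/s19.png')[255:320,325:400]
cv2.imwrite('pics/c24.png',cv2.resize(np.hstack([a,b]),None,fx=5.3,fy=5.3,interpolation=cv2.INTER_CUBIC))
from h import *
im=snap('top','t19.png')
cv2.imwrite('pics/c25.png',cv2.resize(im['color'][175:250,340:470,::-1],None,fx=6,fy=6,interpolation=cv2.INTER_CUBIC))
E
```

```text
(no output)
```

View pics/c24.png

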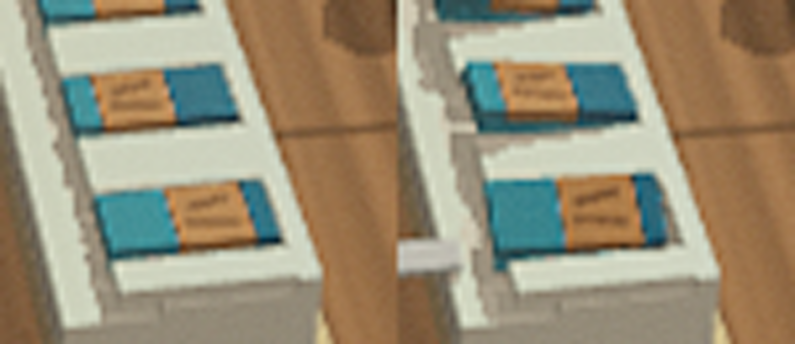

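View pics/c25.png

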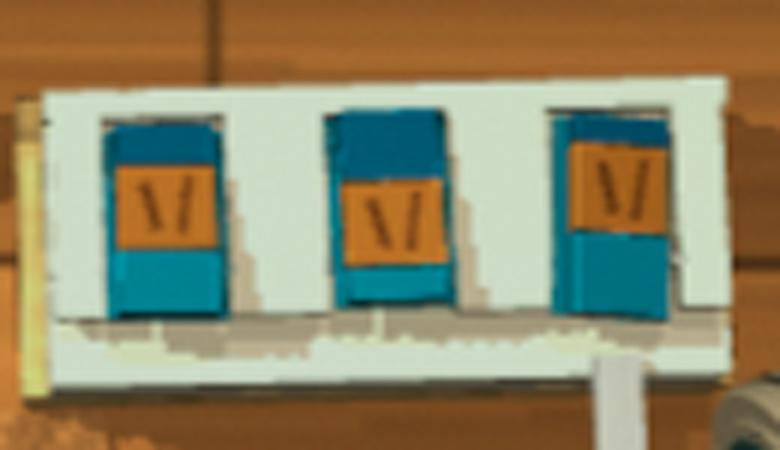

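>>> {"op": "servo_tool", "data": {"increments": [{"dx":0,"dy":-0.3,"dz":0.1,"ax":0,"ay":-0.029,"az":0,"claw":1},{"dx":0.4,"dy":-0.6,"dz":0.1,"ax":0,"ay":-0.029,"az":0,"claw":1},{"dx":0.8,"dy":-0.8,"dz":0.1,"ax":0,"ay":-0.029,"az":0,"claw":1},{"dx":0.8,"dy":-0.8,"dz":0.1,"ax":0,"ay":-0.029,"az":0,"claw":1}]}}

```text
clock: 17.07
eef_pos: [450.7, -274.7, 59.1]
tool_rot: [-1.572, -0.003, 0.028]
force: [0.6, 0.7, -1.6]
width: 24.3
```

```bash
python3 - <<'E'
from h import *
im=snap('top','t20.png')
cv2.imwrite('pics/c25.png',cv2.resize(im['color'][175:250,400:470,::-1],None,fx=8,fy=8,interpolation=cv2.INTER_CUBIC))
s=snap('side','s20.png')
cv2.imwrite('pics/c26.png',cv2.resize(s['color'][250:330,280:400,::-1],None,fx=6,fy=6,interpolation=cv2.INTER_CUBIC))
print(onz(im,443.3,234.6,65)); need([471,-266.3,58.2],target(1.596))
E
```

```text
[ 536.19530206 -269.13292515   65.        ]
need cm [ 2.12  0.76 -0.08] rad [ 0.     0.002 -0.004] F [-0.6 -0.2 -1.3] w 24.7 t 17.2 q [ 0.98  0.84 -0.77  1.98  0.93  0.71  1.22]
```

View pics/c25.png

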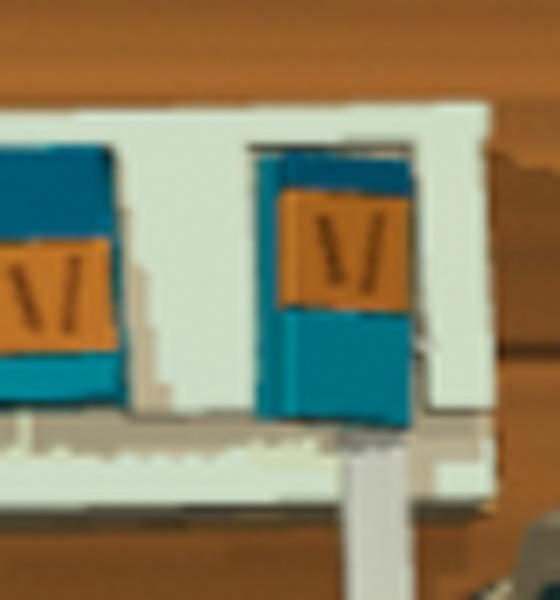

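View pics/c26.png

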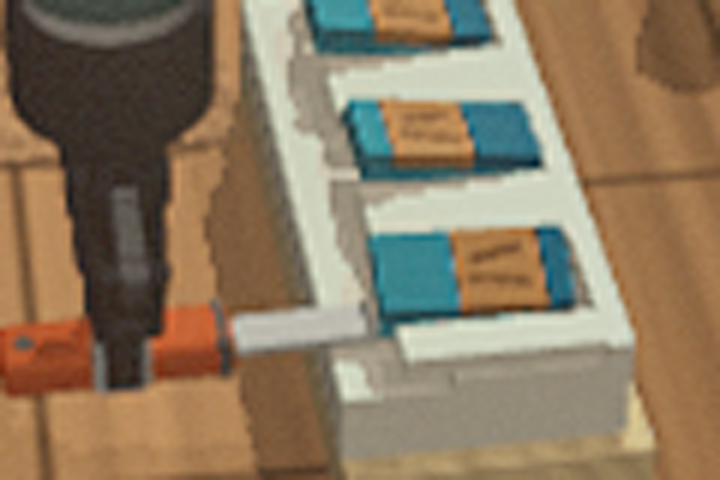

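>>> {"op": "servo_tool", "data": {"increments": [{"dx":0,"dy":0.2,"dz":-0.08,"ax":0,"ay":0,"az":0,"claw":1},{"dx":0.3,"dy":0.2,"dz":-0.08,"ax":0,"ay":0,"az":0,"claw":1},{"dx":0.6,"dy":0.2,"dz":-0.08,"ax":0,"ay":0,"az":0,"claw":1},{"dx":0.9,"dy":0.2,"dz":-0.08,"ax":0,"ay":0,"az":0,"claw":1},{"dx":1.2,"dy":0.2,"dz":-0.08,"ax":0,"ay":0,"az":0,"claw":1},{"dx":1.5,"dy":0.2,"dz":-0.08,"ax":0,"ay":0,"az":0,"claw":1},{"dx":1.8,"dy":0.2,"dz":-0.08,"ax":0,"ay":0,"az":0,"claw":1},{"dx":1.8,"dy":0.2,"dz":-0.08,"ax":0,"ay":0,"az":0,"claw":1}]}}

```text
clock: 17.83
eef_pos: [468.0, -272.0, 58.4]
tool_rot: [-1.571, -0.002, 0.029]
force: [0.3, 0.6, -1.3]
width: 24.5
```

```bash
python3 - <<'E'
from h import *
im=snap('top','t21.png')
cv2.imwrite('pics/c25.png',cv2.resize(im['color'][175:250,400:470,::-1],None,fx=8,fy=8,interpolation=cv2.INTER_CUBIC))
need([470,-274,58.2],target(1.596))
E
```

```text
need cm [ 0.25 -0.2  -0.01] rad [ 0.001  0.002 -0.004] F [-0.6  1.  -1.5] w 24.4 t 17.9 q [ 0.96  0.86 -0.77  1.95  0.92  0.73  1.22]
```

View pics/c25.png

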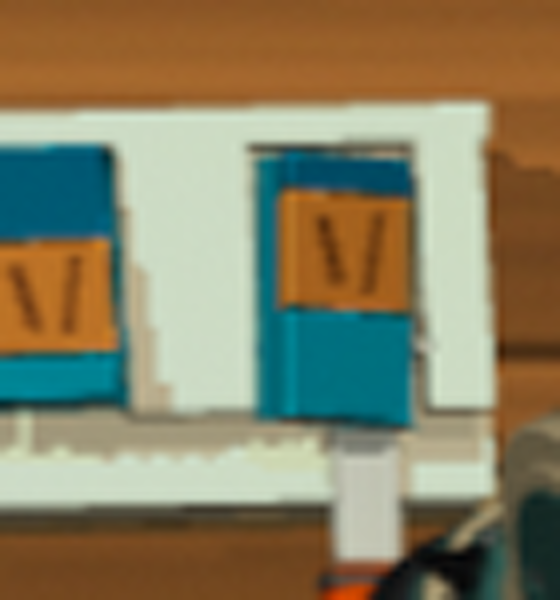

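Inserted under the low (-y) half of blank c. I pry again.

>>> {"op": "servo_tool", "data": {"increments": [{"dx":0.02,"dy":0,"dz":-0.35,"ax":0.001,"ay":-0.05,"az":0,"claw":1},{"dx":0.06,"dy":0,"dz":-0.64,"ax":0.0025,"ay":-0.1,"az":0,"claw":1},{"dx":0.12,"dy":0,"dz":-0.92,"ax":0.004,"ay":-0.15,"az":0,"claw":1},{"dx":0.18,"dy":0,"dz":-1.2,"ax":0.005,"ay":-0.2,"az":0,"claw":1},{"dx":0.27,"dy":0,"dz":-1.47,"ax":0.006,"ay":-0.25,"az":0,"claw":1},{"dx":0.36,"dy":0,"dz":-1.74,"ax":0.0075,"ay":-0.3,"az":0,"claw":1},{"dx":0.47,"dy":0,"dz":-2.0,"ax":0.009,"ay":-0.35,"az":0,"claw":1},{"dx":0.47,"dy":0,"dz":-2.0,"ax":0.009,"ay":-0.35,"az":0,"claw":1}]}}

```text
clock: 18.55
eef_pos: [472.0, -272.3, 38.7]
tool_rot: [-1.575, -0.353, 0.031]
force: [-0.6, -0.3, -2.4]
width: 24.3
```

```bash
python3 - <<'E'
from h import *
s=read_state(); print(s['force'],s['torque'],s['eef_pos'],s['tool_rot'],s['qpos'].round(2))
im=snap('top','t22.png')
a=cv2.resize(im['color'][175:250,400:470,::-1],None,fx=5,fy=5,interpolation=cv2.INTER_CUBIC)
im=snap('side','s22.png')
b=cv2.resize(im['color'][250:325,310:400,::-1],None,fx=5,fy=5,interpolation=cv2.INTER_CUBIC)
cv2.imwrite('pics/c27.png',np.hstack([a,b]))
E
```

```text
[-0.59415108 -0.29144662 -2.42448286] [-0.02940624  0.56780061 -0.02894312] [ 472.03672121 -272.30206285   38.71511602] [-1.57519774 -0.35280158  0.0308028 ] [ 1.06  0.86 -0.7   2.21  1.9   0.31  0.37]
```

View pics/c27.png

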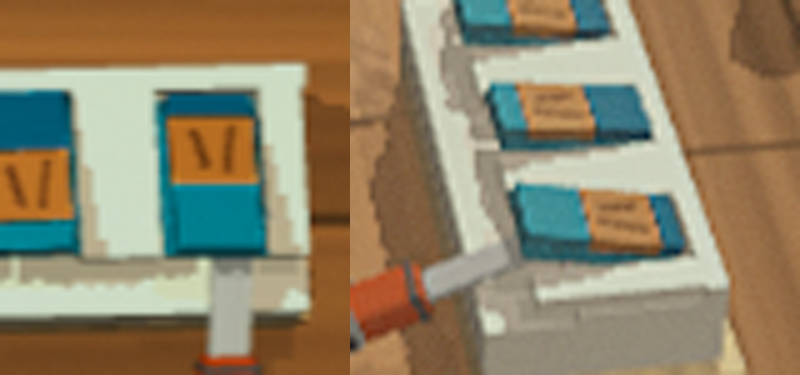

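>>> {"op": "servo_tool", "data": {"increments": [{"dx":-0.11,"dy":0,"dz":0.26,"ax":-0.001,"ay":0.05,"az":0,"claw":1},{"dx":-0.2,"dy":0,"dz":0.53,"ax":-0.0025,"ay":0.1,"az":0,"claw":1},{"dx":-0.29,"dy":0,"dz":0.8,"ax":-0.004,"ay":0.15,"az":0,"claw":1},{"dx":-0.35,"dy":0,"dz":1.08,"ax":-0.005,"ay":0.2,"az":0,"claw":1},{"dx":-0.41,"dy":0,"dz":1.36,"ax":-0.0065,"ay":0.25,"az":0,"claw":1},{"dx":-0.45,"dy":0,"dz":1.65,"ax":-0.008,"ay":0.3,"az":0,"claw":1},{"dx":-0.47,"dy":0,"dz":2.0,"ax":-0.009,"ay":0.35,"az":0,"claw":1},{"dx":-0.47,"dy":0,"dz":2.0,"ax":-0.009,"ay":0.35,"az":0,"claw":1}]}}

```text
clock: 19.32
eef_pos: [470.9, -270.4, 59.6]
tool_rot: [-1.569, -0.005, 0.03]
force: [1.3, 0.1, -1.4]
width: 24.9
```

>>> {"op": "servo_tool", "data": {"increments": [{"dx":-0.8,"dy":0,"dz":0,"ax":0,"ay":0,"az":0,"claw":1},{"dx":-1.6,"dy":0,"dz":0,"ax":0,"ay":0,"az":0,"claw":1},{"dx":-2.4,"dy":0,"dz":0,"ax":0,"ay":0,"az":0,"claw":1},{"dx":-2.8,"dy":0,"dz":0,"ax":0,"ay":0,"az":0,"claw":1},{"dx":-2.8,"dy":0,"dz":0,"ax":0,"ay":0,"az":0,"claw":1}]}}

```text
clock: 19.73
eef_pos: [436.3, -272.5, 58.1]
tool_rot: [-1.571, 0.001, 0.028]
force: [0.1, 0.2, -1.9]
width: 24.6
```

```bash
python3 - <<'E'
from h import *
need([420,-42,8.5],target(0.059+1.571))
im=snap('top','t23.png')
a=cv2.resize(im['color'][175:250,400:470,::-1],None,fx=5,fy=5,interpolation=cv2.INTER_CUBIC)
im=snap('side','s23.png')
b=cv2.resize(im['color'][250:325,310:400,::-1],None,fx=5,fy=5,interpolation=cv2.INTER_CUBIC)
cv2.imwrite('pics/c28.png',np.hstack([a,b]))
E
```

```text
need cm [-1.63 23.05 -4.96] rad [ 0.001 -0.001  0.031] F [ 0.1  0.2 -1.9] w 24.6 t 19.7 q [ 0.98  0.83 -0.74  2.02  0.92  0.67  1.22]
```

View pics/c28.png

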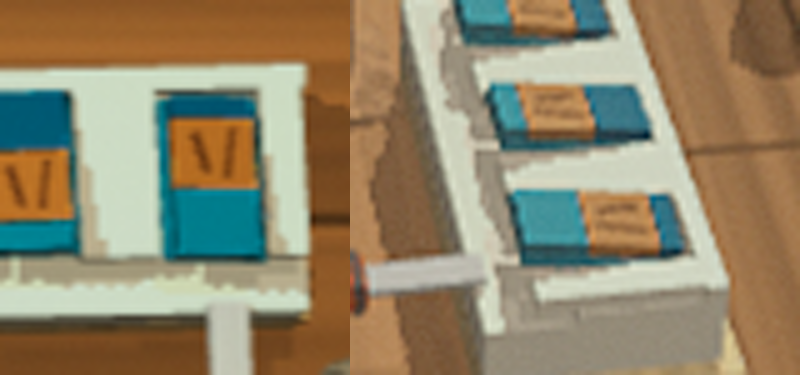

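>>> {"op": "servo_tool", "data": {"increments": [{"dx":-0.5,"dy":0,"dz":2,"ax":0,"ay":0,"az":0,"claw":1},{"dx":-0.5,"dy":2,"dz":4,"ax":0,"ay":0,"az":0,"claw":1},{"dx":-0.5,"dy":5,"dz":4,"ax":0,"ay":0,"az":0,"claw":1},{"dx":-0.5,"dy":9,"dz":4,"ax":0,"ay":0,"az":0,"claw":1},{"dx":-0.5,"dy":13,"dz":4,"ax":0,"ay":0,"az":0.01,"claw":1},{"dx":-0.5,"dy":17,"dz":4,"ax":0,"ay":0,"az":0.02,"claw":1},{"dx":-1,"dy":20,"dz":4,"ax":0,"ay":0,"az":0.03,"claw":1},{"dx":-1.8,"dy":23,"dz":4,"ax":0,"ay":0,"az":0.03,"claw":1}]}}

```text
clock: 20.5
eef_pos: [422.1, -39.5, 98.6]
tool_rot: [-1.57, -0.004, 0.06]
force: [0.3, 0.6, -1.4]
width: 24.7
```

>>> {"op": "servo_tool", "data": {"increments": [{"dx":0,"dy":0,"dz":0,"ax":0,"ay":0,"az":0,"claw":1},{"dx":0,"dy":0,"dz":-2,"ax":0,"ay":0,"az":0,"claw":1},{"dx":0,"dy":0,"dz":-4,"ax":0,"ay":0,"az":0,"claw":1},{"dx":0,"dy":0,"dz":-5,"ax":0,"ay":0,"az":0,"claw":1},{"dx":0,"dy":0,"dz":-5,"ax":0,"ay":0,"az":0,"claw":1}]}}

```text
clock: 20.92
eef_pos: [420.4, -41.9, 46.9]
tool_rot: [-1.571, 0.001, 0.06]
force: [-0.8, 1.4, -1.4]
width: 24.4
```

```bash
python3 - <<'E'
from h import *
need([418,-42,7.8],target(0.059+1.571))
im=snap('side','s24.png')
cv2.imwrite('pics/c29.png',cv2.resize(im['color'][200:320,220:380,::-1],None,fx=5,fy=5,interpolation=cv2.INTER_CUBIC))
E
```

```text
need cm [-0.24 -0.01 -3.91] rad [ 0.    -0.001 -0.001] F [-0.8  1.4 -1.4] w 24.4 t 20.9 q [ 0.45  0.75 -0.62  2.26  1.08  0.46  0.56]
```

View pics/c29.png

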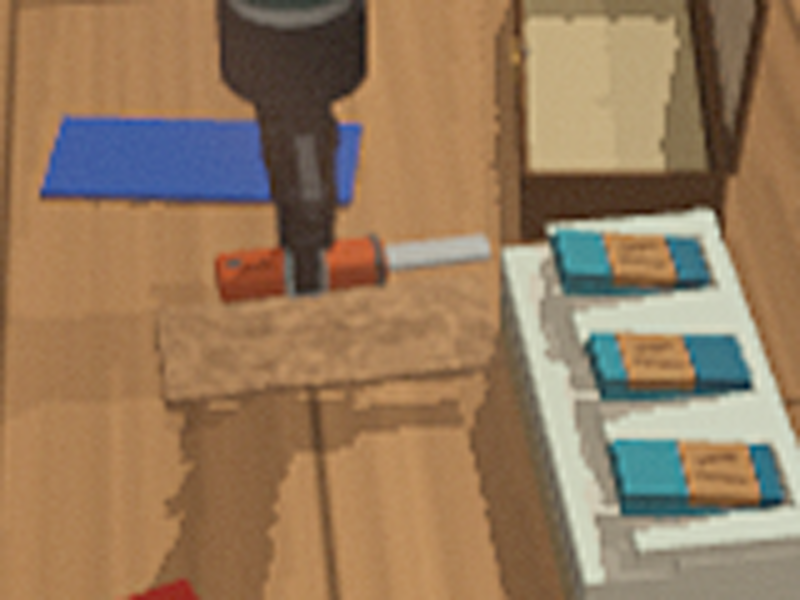

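>>> {"op": "servo_tool", "data": {"increments": [{"dx":-0.2,"dy":0,"dz":-1.5,"ax":0,"ay":0,"az":0,"claw":1},{"dx":-0.2,"dy":0,"dz":-3,"ax":0,"ay":0,"az":0,"claw":1},{"dx":-0.2,"dy":0,"dz":-3.6,"ax":0,"ay":0,"az":0,"claw":1},{"dx":-0.2,"dy":0,"dz":-3.85,"ax":0,"ay":0,"az":0,"claw":1},{"dx":-0.2,"dy":0,"dz":-3.85,"ax":0,"ay":0,"az":0,"claw":1},{"dx":-0.2,"dy":0,"dz":-3.85,"ax":0,"ay":0,"az":0,"claw":1}]}}

```text
clock: 21.47
eef_pos: [419.7, -42.0, 10.4]
tool_rot: [-1.571, -0.003, 0.059]
force: [-0.4, -0.6, -1.9]
width: 24.2
```

```bash
python3 - <<'E'
from h import *
need([418,-42,7.8],target(0.059+1.571))
E
```

```text
need cm [-0.17 -0.   -0.26] rad [0.    0.003 0.001] F [-0.4 -0.6 -1.9] w 24.2 t 21.5 q [ 0.37  0.81 -0.5   2.28  1.27  0.37  0.39]
```

>>> {"op": "servo_tool", "data": {"increments": [{"dx":0,"dy":0,"dz":-0.1,"ax":0,"ay":0,"az":0,"claw":1},{"dx":0,"dy":0,"dz":-0.2,"ax":0,"ay":0,"az":0,"claw":1},{"dx":0,"dy":0,"dz":-0.2,"ax":0,"ay":0,"az":0,"claw":1},{"dx":0,"dy":0,"dz":-0.2,"ax":0,"ay":0,"az":0,"claw":1}]}}

```text
clock: 21.8
eef_pos: [419.8, -42.1, 8.4]
tool_rot: [-1.572, -0.003, 0.059]
force: [1.1, -1.2, 5.7]
width: 24.2
```

```bash
python3 - <<'E'
from h import *
need([418,-42,7.8],target(0.059+1.571))
E
```

```text
need cm [-0.18  0.01 -0.06] rad [0.001 0.003 0.   ] F [ 1.1 -1.2  5.7] w 24.2 t 21.8 q [ 0.36  0.81 -0.49  2.28  1.29  0.36  0.38]
```

Contact with the rest. I release and lift.

>>> {"op": "servo_tool", "data": {"increments": [{"dx":0,"dy":0,"dz":0,"ax":0,"ay":0,"az":0,"claw":0.2},{"dx":0,"dy":0,"dz":0,"ax":0,"ay":0,"az":0,"claw":-0.2},{"dx":0,"dy":0,"dz":0,"ax":0,"ay":0,"az":0,"claw":-0.2},{"dx":0,"dy":0,"dz":0,"ax":0,"ay":0,"az":0,"claw":-0.2},{"dx":0,"dy":0,"dz":2,"ax":0,"ay":0,"az":0,"claw":-0.2},{"dx":0,"dy":0,"dz":5,"ax":0,"ay":0,"az":0,"claw":-0.2},{"dx":1,"dy":0,"dz":9,"ax":0,"ay":0,"az":0,"claw":-0.2},{"dx":3,"dy":0,"dz":13,"ax":0,"ay":0,"az":0,"claw":-0.2}]}}

```text
clock: 22.47
eef_pos: [444.4, -41.8, 136.2]
tool_rot: [-1.57, 0.005, 0.061]
force: [1.0, -1.1, -1.3]
width: 51.4
```

```bash
python3 - <<'E'
from h import *
need([588,-93.7,140],target(0.025+1.571))
im=snap('side','s25.png')
cv2.imwrite('pics/c30.png',cv2.resize(im['color'][200:320,220:380,::-1],None,fx=5,fy=5,interpolation=cv2.INTER_CUBIC))
E
```

```text
need cm [14.36 -5.19  0.38] rad [-0.    -0.005 -0.036] F [ 1.  -1.1 -1.3] w 51.4 t 22.5 q [ 0.6   0.63 -0.83  2.14  0.75  0.7   0.88]
```

View pics/c30.png

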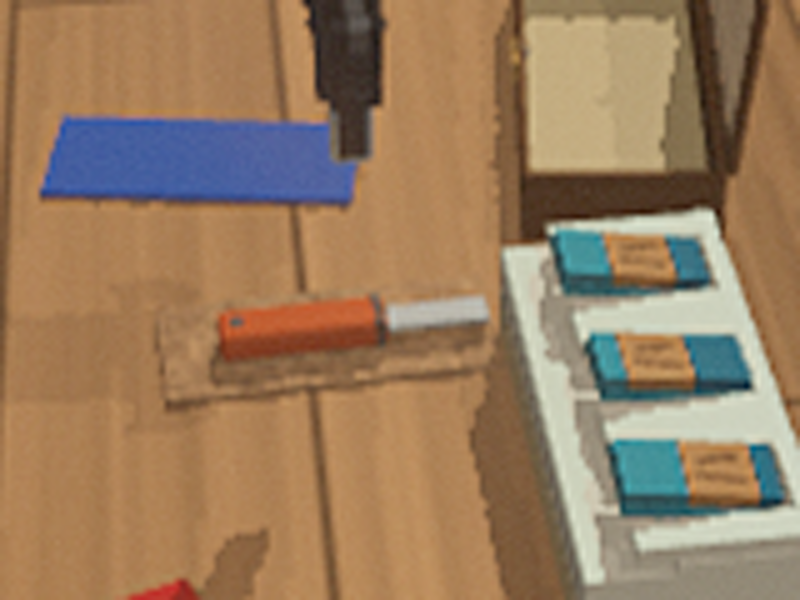

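```bash
cat > bl.py <<'E'
from h import *
im=snap('top','tb.png'); c=im['color']; hsv=cv2.cvtColor(c,cv2.COLOR_RGB2HSV)
H,S,V=[hsv[...,i].astype(int) for i in range(3)]
box=np.zeros(H.shape,bool); box[185:232,350:462]=1
m=(((H>80)&(H<115)&(S>100))|((H<20)&(S>150)&(V>130)))&box
m[:, :352]=0
n,l,st,ce=cv2.connectedComponentsWithStats(m.astype(np.uint8))
for i in range(1,n):
    if st[i,4]<200: continue
    ys,xs=np.where(l==i); pts=np.array([onz(im,u,v,84)[:2] for u,v in zip(xs,ys)],np.float32)
    r=cv2.minAreaRect(pts); print(st[i].tolist(),np.round(r[0],1),np.round(r[1],1),round(r[2],1))
cv2.imwrite('pics/c31.png',cv2.resize(c[175:250,340:470,::-1],None,fx=6,fy=6,interpolation=cv2.INTER_CUBIC))
E
python3 bl.py
```

```text
[377, 185, 85, 4, 242] [ 643.8 -212. ] [  7.  190.8] 0.2
[394, 193, 22, 33, 613] [ 591.4 -178.5] [75.1 45.1] 2.2
[431, 194, 22, 33, 586] [ 589.6 -262. ] [74.5 45.1] 1.5
[357, 196, 21, 23, 290] [595.7 -93.7] [50.9 45.2] 0.2
```

View pics/c31.png

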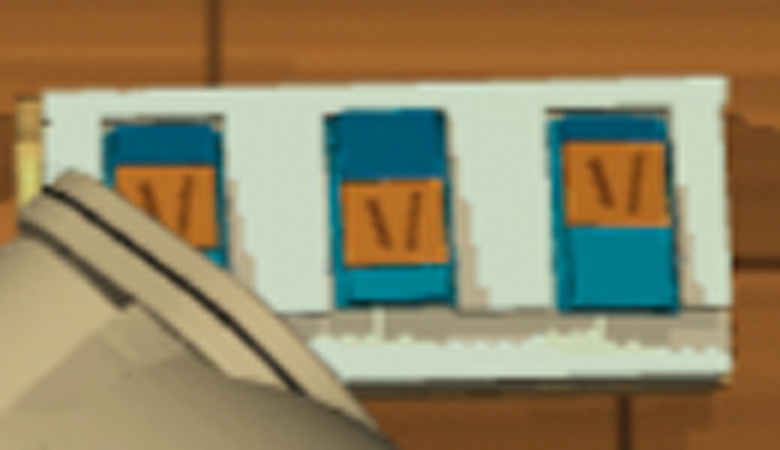

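>>> {"op": "servo_tool", "data": {"increments": [{"dx":3.5,"dy":-1.2,"dz":0,"ax":0,"ay":0.03,"az":-0.01,"claw":-0.4},{"dx":7,"dy":-2.5,"dz":0,"ax":0,"ay":0.06,"az":-0.02,"claw":-0.4},{"dx":10.5,"dy":-3.8,"dz":0,"ax":0,"ay":0.09,"az":-0.03,"claw":-0.4},{"dx":14.2,"dy":-5.2,"dz":0,"ax":0,"ay":0.12,"az":-0.036,"claw":-0.4},{"dx":14.2,"dy":-5.2,"dz":-1,"ax":0,"ay":0.12,"az":-0.036,"claw":-0.4},{"dx":14.2,"dy":-5.2,"dz":-1,"ax":0,"ay":0.12,"az":-0.036,"claw":-0.4},{"dx":14.2,"dy":-5.2,"dz":-1,"ax":0,"ay":0.12,"az":-0.036,"claw":-0.4}]}}

```text
clock: 23.15
eef_pos: [588.0, -93.6, 123.5]
tool_rot: [-1.566, 0.122, 0.024]
force: [-0.6, 0.3, 0.0]
width: 59.6
```

```bash
python3 - <<'E'
from h import *
need([586,-94,76],target(1.596,.12,1.596))
im=snap('side','s26.png')
cv2.imwrite('pics/c32.png',cv2.resize(im['color'][180:300,280:440,::-1],None,fx=5,fy=5,interpolation=cv2.INTER_CUBIC))
im=snap('top','t26.png'); t=cv2.imread('pics/t19.png'); im['R']
print(onz(im,367.8,211.7,84))
E
```

```text
need cm [-0.2  -0.04 -4.75] rad [-0.005 -0.002  0.002] F [-0.6  0.3  0. ] w 59.6 t 23.1 q [ 0.56  0.87 -0.81  1.64  0.67  1.07  1.12]
[584.77917946 -95.50859943  84.        ]
```

View pics/c32.png

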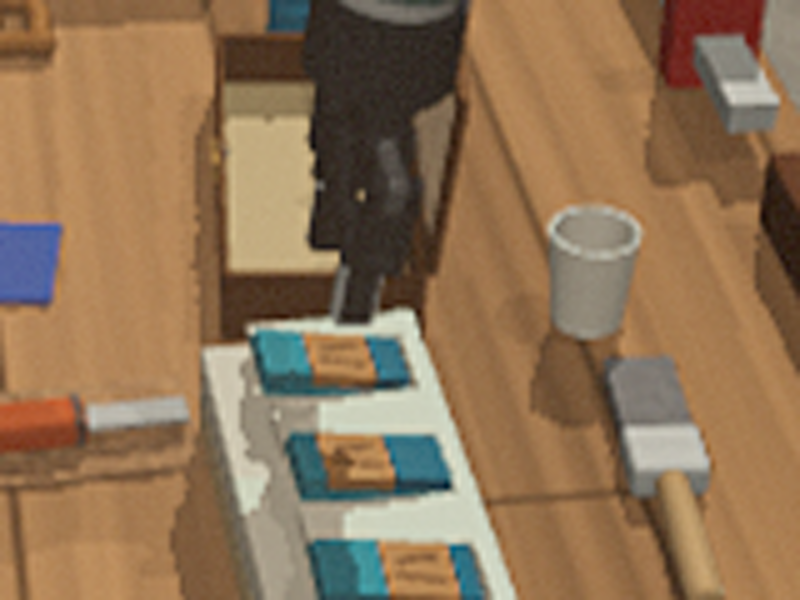

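>>> {"op": "servo_tool", "data": {"increments": [{"dx":-0.2,"dy":-0.1,"dz":-1.5,"ax":0,"ay":0,"az":0,"claw":-0.4},{"dx":-0.2,"dy":-0.1,"dz":-3,"ax":0,"ay":0,"az":0,"claw":-0.4},{"dx":-0.2,"dy":-0.1,"dz":-4,"ax":0,"ay":0,"az":0,"claw":-0.4},{"dx":-0.2,"dy":-0.1,"dz":-4.5,"ax":0,"ay":0,"az":0,"claw":-0.4},{"dx":-0.2,"dy":-0.1,"dz":-4.5,"ax":0,"ay":0,"az":0,"claw":-0.4}]}}

```text
clock: 23.67
eef_pos: [586.4, -95.1, 78.7]
tool_rot: [-1.566, 0.121, 0.024]
force: [-0.6, -0.8, -0.1]
width: 60.0
```

```bash
python3 - <<'E'
from h import *
need([586,-94.3,76],target(1.596,.12,1.596))
im=snap('side','s27.png')
cv2.imwrite('pics/c33.png',cv2.resize(im['color'][200:290,290:410,::-1],None,fx=6,fy=6,interpolation=cv2.INTER_CUBIC))
E
```

```text
need cm [-0.04  0.08 -0.27] rad [-0.004 -0.001  0.002] F [-0.6 -0.8 -0.1] w 60.0 t 23.7 q [ 0.54  0.92 -0.77  1.67  0.72  1.    1.08]
```

View pics/c33.png

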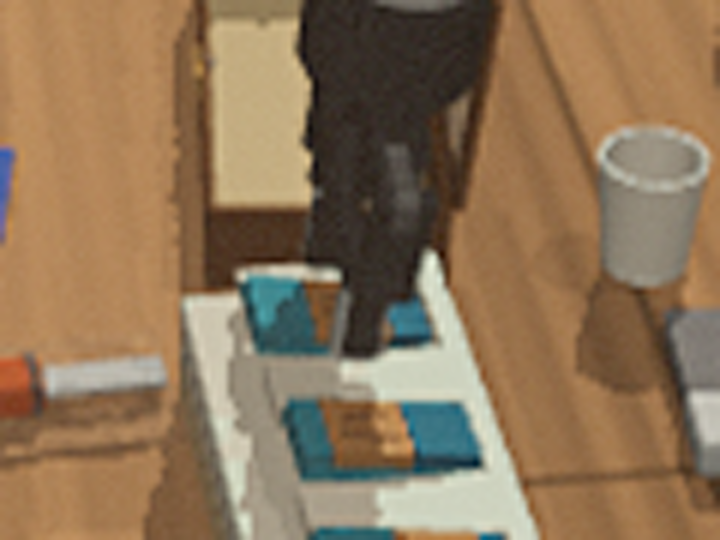

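>>> {"op": "servo_tool", "data": {"increments": [{"dx":-0.5,"dy":0.05,"dz":-0.25,"ax":0,"ay":0,"az":0,"claw":-0.4},{"dx":-0.5,"dy":0.05,"dz":-0.25,"ax":0,"ay":0,"az":0,"claw":-0.4},{"dx":-0.5,"dy":0.05,"dz":-0.25,"ax":0,"ay":0,"az":0,"claw":0},{"dx":-0.5,"dy":0.05,"dz":-0.25,"ax":0,"ay":0,"az":0,"claw":1},{"dx":-0.5,"dy":0.05,"dz":-0.25,"ax":0,"ay":0,"az":0,"claw":1},{"dx":-0.5,"dy":0.05,"dz":-0.25,"ax":0,"ay":0,"az":0,"claw":1},{"dx":-0.5,"dy":0.05,"dz":-0.25,"ax":0,"ay":0,"az":0,"claw":1}]}}

```text
clock: 24.3
eef_pos: [583.0, -92.5, 78.4]
tool_rot: [-1.564, 0.118, 0.024]
force: [-1.6, 5.4, 5.8]
width: 35.9
```

```bash
python3 - <<'E'
from h import *
need([586,-94.3,76],target(1.596,.12,1.596))
im=snap('side','s28.png')
cv2.imwrite('pics/c34.png',cv2.resize(im['color'][200:290,290:410,::-1],None,fx=6,fy=6,interpolation=cv2.INTER_CUBIC))
E
```

```text
need cm [ 0.3  -0.18 -0.24] rad [-0.007  0.002  0.002] F [-1.6  5.4  5.8] w 35.9 t 24.3 q [ 0.54  0.92 -0.77  1.68  0.72  0.99  1.07]
```

View pics/c34.png

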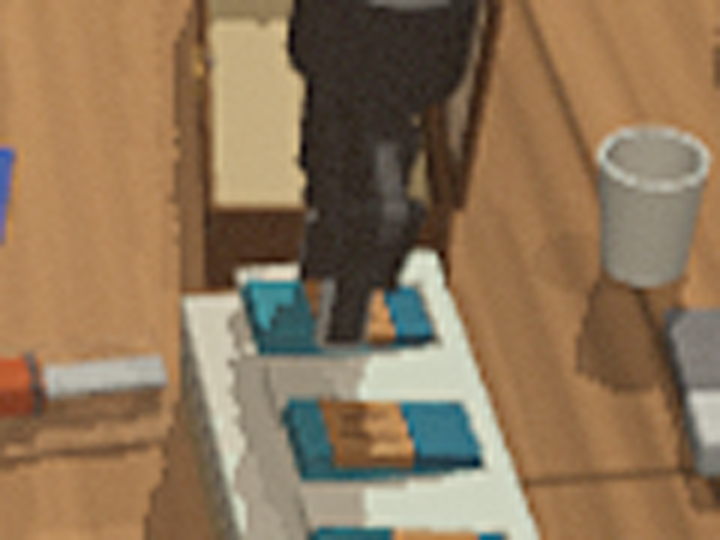

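>>> {"op": "servo_tool", "data": {"increments": [{"dx":0,"dy":0,"dz":0.5,"ax":0,"ay":0,"az":0,"claw":1},{"dx":0,"dy":0,"dz":1.5,"ax":0,"ay":0,"az":0,"claw":1},{"dx":0,"dy":0,"dz":3,"ax":0,"ay":0,"az":0,"claw":1},{"dx":0,"dy":0,"dz":5,"ax":0,"ay":-0.06,"az":0,"claw":1},{"dx":0,"dy":0,"dz":7,"ax":0,"ay":-0.12,"az":0,"claw":1},{"dx":0,"dy":0,"dz":8,"ax":0,"ay":-0.12,"az":0,"claw":1}]}}

```text
clock: 24.85
eef_pos: [581.9, -96.0, 160.5]
tool_rot: [-1.573, -0.004, 0.023]
force: [0.4, -0.5, -0.7]
width: 35.7
```

```bash
python3 - <<'E'
from h import *
cy=-0.1275; C=np.array([620.4,166.1]); R=np.array([[np.cos(cy),-np.sin(cy)],[np.sin(cy),np.cos(cy)]])
for l in (80,0,-80): print(l,(C+R@np.array([-5,l])).round(1))
need([*(C+R@np.array([-5,80])),140],target(cy+1.571))
im=snap('side','s29.png')
cv2.imwrite('pics/c35.png',cv2.resize(im['color'][180:290,280:420,::-1],None,fx=5.5,fy=5.4,interpolation=cv2.INTER_CUBIC))
E
```

```text
80 [625.6 246.1]
0 [615.4 166.7]
-80 [605.3  87.4]
need cm [ 4.38 34.2  -2.05] rad [ 0.002  0.004 -0.15 ] F [ 0.4 -0.5 -0.7] w 35.7 t 24.9 q [ 0.62  0.76 -0.84  1.75  0.69  0.95  1.08]
```

View pics/c35.png

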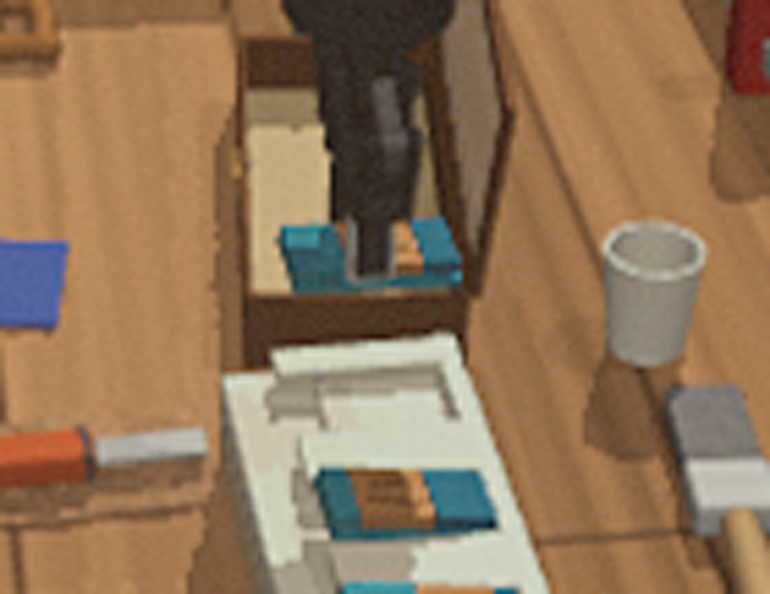

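>>> {"op": "servo_tool", "data": {"increments": [{"dx":0.5,"dy":4,"dz":0,"ax":0,"ay":0,"az":-0.02,"claw":1},{"dx":1,"dy":8,"dz":0,"ax":0,"ay":0,"az":-0.04,"claw":1},{"dx":1.5,"dy":12,"dz":0,"ax":0,"ay":0,"az":-0.06,"claw":1},{"dx":2,"dy":16,"dz":0,"ax":0,"ay":0,"az":-0.08,"claw":1},{"dx":2.6,"dy":20,"dz":0,"ax":0,"ay":0,"az":-0.1,"claw":1},{"dx":3.1,"dy":24,"dz":0,"ax":0,"ay":0,"az":-0.12,"claw":1},{"dx":3.6,"dy":28,"dz":0,"ax":0,"ay":0,"az":-0.15,"claw":1},{"dx":4.1,"dy":32,"dz":0,"ax":0,"ay":0,"az":-0.15,"claw":1}]}}

```text
clock: 25.57
eef_pos: [624.4, 226.6, 157.1]
tool_rot: [-1.571, -0.001, -0.129]
force: [1.3, 0.5, -0.6]
width: 35.5
```

>>> {"op": "servo_tool", "data": {"increments": [{"dx":0.3,"dy":2,"dz":0,"ax":0,"ay":0,"az":0,"claw":1},{"dx":0.3,"dy":2,"dz":-1,"ax":0,"ay":0,"az":0,"claw":1},{"dx":0.3,"dy":2,"dz":-4,"ax":0,"ay":0,"az":0,"claw":1},{"dx":0.3,"dy":2,"dz":-7,"ax":0,"ay":0,"az":0,"claw":1},{"dx":0.3,"dy":2,"dz":-9,"ax":0,"ay":0,"az":0,"claw":1},{"dx":0.3,"dy":2,"dz":-9,"ax":0,"ay":0,"az":0,"claw":1}]}}

```text
clock: 26.07
eef_pos: [624.3, 241.6, 61.7]
tool_rot: [-1.577, 0.006, -0.128]
force: [-0.5, -1.4, -1.0]
width: 35.6
```

```bash
python3 - <<'E'
from h import *
cy=-0.1275
need([625.6,246.1,16],target(cy+1.571))
im=snap('side','s30.png')
cv2.imwrite('pics/c36.png',cv2.resize(im['color'][140:260,280:420,::-1],None,fx=5,fy=5,interpolation=cv2.INTER_CUBIC))
im=snap('top','t30.png')
cv2.imwrite('pics/c37.png',cv2.resize(im['color'][130:250,180:340,::-1],None,fx=5,fy=5,interpolation=cv2.INTER_CUBIC))
E
```

```text
need cm [ 0.13  0.45 -4.57] rad [ 0.005 -0.007  0.001] F [-0.5 -1.4 -1. ] w 35.6 t 26.1 q [-0.04  0.95 -0.69  1.56  0.72  0.9   0.46]
```

View pics/c36.png

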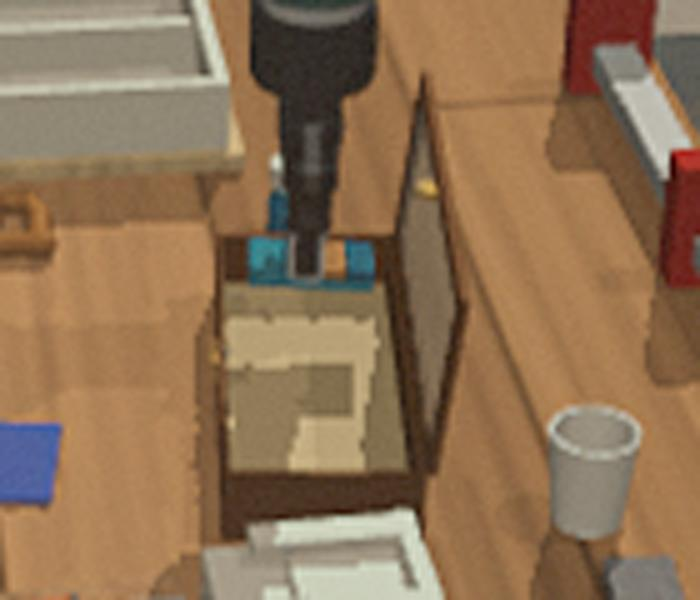

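View pics/c37.png

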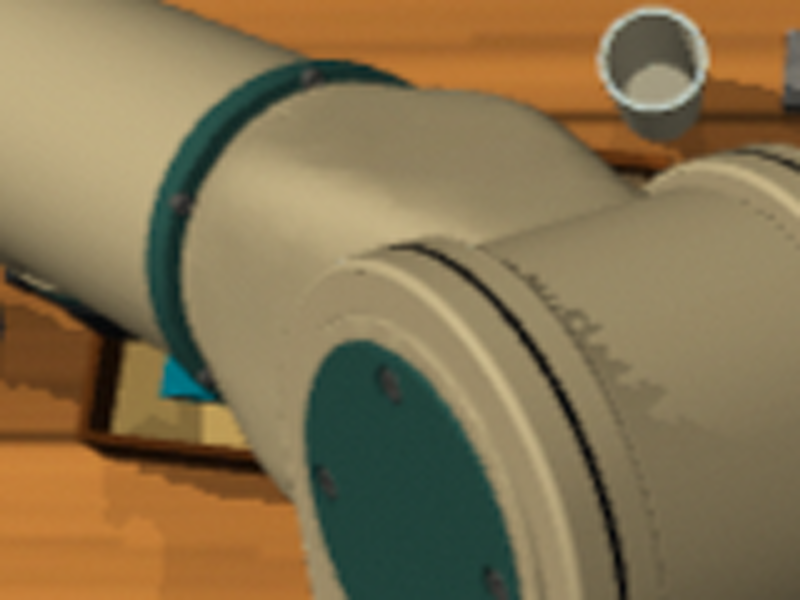

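>>> {"op": "servo_tool", "data": {"increments": [{"dx":0.1,"dy":0.1,"dz":0,"ax":0,"ay":0,"az":0,"claw":1},{"dx":0.1,"dy":0.1,"dz":-1,"ax":0,"ay":0,"az":0,"claw":1},{"dx":0.1,"dy":0.1,"dz":-3,"ax":0,"ay":0,"az":0,"claw":1},{"dx":0.1,"dy":0.1,"dz":-4.2,"ax":0,"ay":0,"az":0,"claw":1},{"dx":0.1,"dy":0.1,"dz":-4.6,"ax":0,"ay":0,"az":0,"claw":1},{"dx":0.1,"dy":0.1,"dz":-4.6,"ax":0,"ay":0,"az":0,"claw":1}]}}

```text
clock: 26.67
eef_pos: [627.0, 245.9, 20.5]
tool_rot: [-1.57, 0.0, -0.127]
force: [0.2, 0.1, 0.2]
width: 35.6
```

```bash
python3 - <<'E'
from h import *
cy=-0.1275
need([625.6,246.1,17],target(cy+1.571))
im=snap('side','s31.png')
cv2.imwrite('pics/c36.png',cv2.resize(im['color'][140:260,280:420,::-1],None,fx=5,fy=5,interpolation=cv2.INTER_CUBIC))
E
```

```text
need cm [-0.14  0.02 -0.35] rad [-0. -0. -0.] F [0.2 0.1 0.2] w 35.6 t 26.7 q [-0.06  1.01 -0.65  1.57  0.76  0.84  0.42]
```

View pics/c36.png

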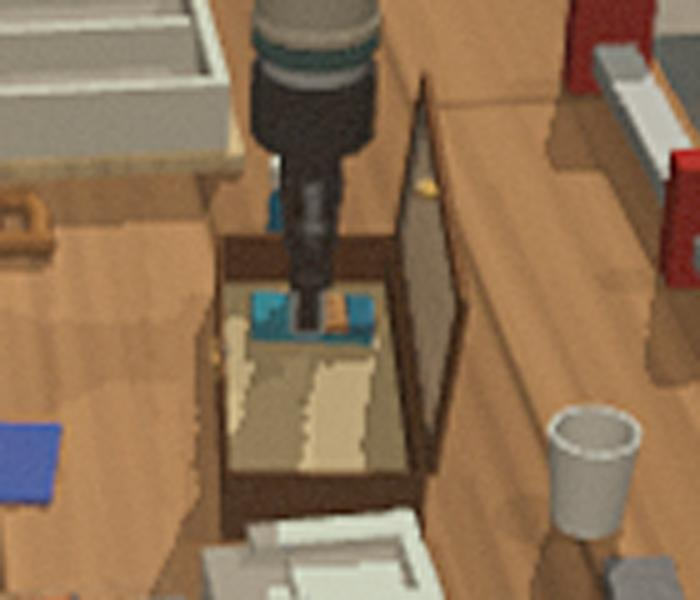

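>>> {"op": "servo_tool", "data": {"increments": [{"dx":0,"dy":0,"dz":-0.1,"ax":0,"ay":0,"az":0,"claw":1},{"dx":0,"dy":0,"dz":-0.2,"ax":0,"ay":0,"az":0,"claw":1},{"dx":0,"dy":0,"dz":-0.2,"ax":0,"ay":0,"az":0,"claw":1}]}}

```text
clock: 26.97
eef_pos: [628.1, 246.6, 20.2]
tool_rot: [-1.569, -0.002, -0.127]
force: [-0.4, 0.1, 0.1]
width: 35.9
```

>>> {"op": "servo_tool", "data": {"increments": [{"dx":0,"dy":0,"dz":-0.1,"ax":0,"ay":0,"az":0,"claw":1},{"dx":0,"dy":0,"dz":-0.15,"ax":0,"ay":0,"az":0,"claw":1},{"dx":0,"dy":0,"dz":-0.15,"ax":0,"ay":0,"az":0,"claw":1}]}}

```text
clock: 27.22
eef_pos: [627.7, 246.4, 18.1]
tool_rot: [-1.569, -0.001, -0.127]
force: [0.2, -0.0, -0.4]
width: 35.4
```

>>> {"op": "servo_tool", "data": {"increments": [{"dx":0,"dy":0,"dz":-0.1,"ax":0,"ay":0,"az":0,"claw":1},{"dx":0,"dy":0,"dz":-0.1,"ax":0,"ay":0,"az":0,"claw":1}]}}

```text
clock: 27.38
eef_pos: [627.8, 246.5, 17.0]
tool_rot: [-1.569, -0.002, -0.127]
force: [0.1, 0.1, 0.3]
width: 35.7
```

>>> {"op": "servo_tool", "data": {"increments": [{"dx":0,"dy":0,"dz":-0.1,"ax":0,"ay":0,"az":0,"claw":1},{"dx":0,"dy":0,"dz":-0.1,"ax":0,"ay":0,"az":0,"claw":1}]}}

```text
clock: 27.55
eef_pos: [627.7, 246.6, 16.3]
tool_rot: [-1.569, -0.002, -0.127]
force: [-1.3, -1.7, 3.1]
width: 35.6
```

>>> {"op": "servo_tool", "data": {"increments": [{"dx":0,"dy":0,"dz":0,"ax":0,"ay":0,"az":0,"claw":-0.2},{"dx":0,"dy":0,"dz":0,"ax":0,"ay":0,"az":0,"claw":-0.2},{"dx":0,"dy":0,"dz":0,"ax":0,"ay":0,"az":0,"claw":-0.2},{"dx":0,"dy":0,"dz":1,"ax":0,"ay":0,"az":0,"claw":-0.2},{"dx":0,"dy":0,"dz":3,"ax":0,"ay":0,"az":0,"claw":-0.2},{"dx":0,"dy":0,"dz":7,"ax":0,"ay":0,"az":0,"claw":-0.2},{"dx":0,"dy":0,"dz":11,"ax":0,"ay":0,"az":0,"claw":-0.2},{"dx":-0.5,"dy":-2,"dz":14,"ax":0,"ay":0,"az":0,"claw":-0.2}]}}

```text
clock: 28.22
eef_pos: [622.9, 232.5, 160.4]
tool_rot: [-1.562, -0.004, -0.122]
force: [0.8, 0.7, 0.7]
width: 51.3
```

```bash
python3 - <<'E'
from h import *
need([588,-178.6,124],target(1.596,.12,1.596))
im=snap('side','s32.png')
cv2.imwrite('pics/c36.png',cv2.resize(im['color'][140:260,280:420,::-1],None,fx=5,fy=5,interpolation=cv2.INTER_CUBIC))
E
```

```text
need cm [ -3.49 -41.11  -3.64] rad [-0.003  0.124  0.148] F [0.8 0.7 0.7] w 51.3 t 28.2 q [ 0.02  0.83 -0.76  1.54  0.63  1.03  0.53]
```

View pics/c36.png

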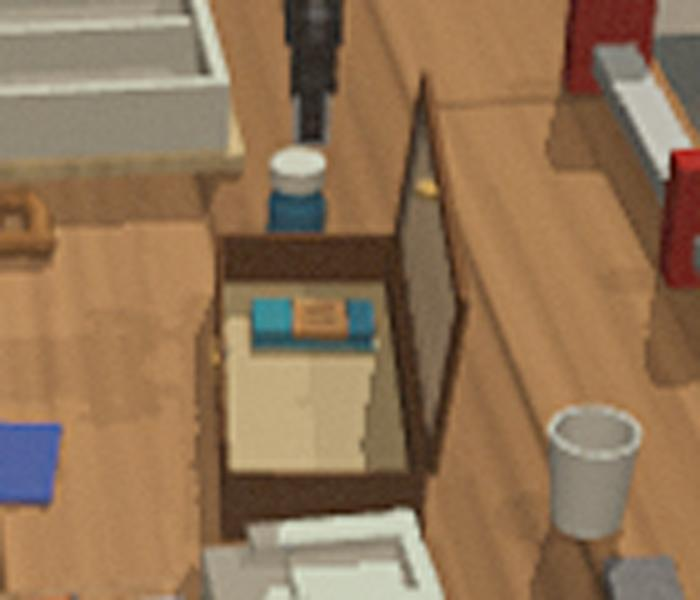

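>>> {"op": "servo_tool", "data": {"increments": [{"dx":-0.3,"dy":-4,"dz":0,"ax":0,"ay":0,"az":0.02,"claw":-0.3},{"dx":-0.6,"dy":-8,"dz":0,"ax":0,"ay":0,"az":0.04,"claw":-0.4},{"dx":-1,"dy":-12,"dz":0,"ax":0,"ay":0,"az":0.06,"claw":-0.4},{"dx":-1.3,"dy":-16,"dz":0,"ax":0,"ay":0.02,"az":0.08,"claw":-0.4},{"dx":-1.7,"dy":-20,"dz":0,"ax":0,"ay":0.04,"az":0.1,"claw":-0.4},{"dx":-2,"dy":-24,"dz":0,"ax":0,"ay":0.06,"az":0.12,"claw":-0.4},{"dx":-2.3,"dy":-28,"dz":0,"ax":0,"ay":0.08,"az":0.14,"claw":-0.4},{"dx":-2.7,"dy":-32,"dz":0,"ax":0,"ay":0.1,"az":0.148,"claw":-0.4}]}}

```text
clock: 28.93
eef_pos: [595.4, -95.8, 156.8]
tool_rot: [-1.575, 0.099, 0.021]
force: [1.5, -0.1, -0.3]
width: 59.9
```

>>> {"op": "servo_tool", "data": {"increments": [{"dx":-0.2,"dy":-4,"dz":0,"ax":0,"ay":0.02,"az":0,"claw":-0.4},{"dx":-0.5,"dy":-8,"dz":-1,"ax":0,"ay":0.02,"az":0,"claw":-0.4},{"dx":-0.5,"dy":-9,"dz":-3,"ax":0,"ay":0.02,"az":0,"claw":-0.4},{"dx":-0.5,"dy":-9,"dz":-4,"ax":0,"ay":0.02,"az":0,"claw":-0.4},{"dx":-0.5,"dy":-9,"dz":-4,"ax":0,"ay":0.02,"az":0,"claw":-0.4}]}}

```text
clock: 29.35
eef_pos: [588.8, -183.9, 114.0]
tool_rot: [-1.573, 0.122, 0.019]
force: [-0.5, 1.7, -0.2]
width: 59.9
```

```bash
python3 - <<'E'
from h import *
need([590,-178.5,76],target(1.596,.12,1.596))
im=snap('side','s33.png')
cv2.imwrite('pics/c38.png',cv2.resize(im['color'][200:300,300:420,::-1],None,fx=5,fy=5,interpolation=cv2.INTER_CUBIC))
E
```

```text
need cm [ 0.12  0.54 -3.8 ] rad [ 0.002 -0.002  0.005] F [-0.5  1.7 -0.2] w 59.9 t 29.4 q [ 0.67  0.9  -0.8   1.58  0.7   1.1   1.25]
```

View pics/c38.png

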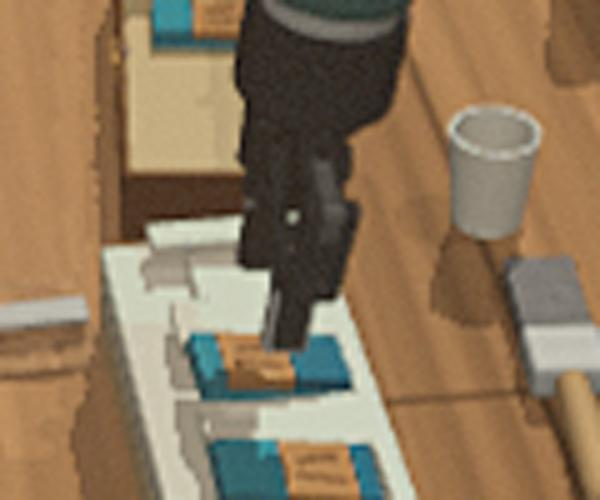

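>>> {"op": "servo_tool", "data": {"increments": [{"dx":0,"dy":0.5,"dz":-1,"ax":0,"ay":0,"az":0.003,"claw":-0.4},{"dx":0,"dy":0.5,"dz":-1.5,"ax":0,"ay":0,"az":0.003,"claw":-0.4},{"dx":0,"dy":0.5,"dz":-1.5,"ax":0,"ay":0,"az":0.003,"claw":-0.4},{"dx":0,"dy":0.5,"dz":-1.5,"ax":0,"ay":0,"az":0.003,"claw":-0.4}]}}

```text
clock: 29.73
eef_pos: [590.9, -177.3, 101.2]
tool_rot: [-1.574, 0.118, 0.026]
force: [0.3, 0.5, 0.4]
width: 59.8
```

```bash
python3 - <<'E'
from h import *
need([588,-178.5,76.5],target(1.596,.12,1.596))
E
```

```text
need cm [-0.29 -0.12 -2.47] rad [ 0.003  0.002 -0.001] F [0.3 0.5 0.4] w 59.8 t 29.7 q [ 0.66  0.92 -0.79  1.6   0.71  1.07  1.23]
```

>>> {"op": "servo_tool", "data": {"increments": [{"dx":-0.15,"dy":-0.1,"dz":-1.2,"ax":0,"ay":0,"az":0,"claw":-0.4},{"dx":-0.15,"dy":-0.1,"dz":-2.2,"ax":0,"ay":0,"az":0,"claw":-0.4},{"dx":-0.15,"dy":-0.1,"dz":-2.45,"ax":0,"ay":0,"az":0,"claw":-0.4},{"dx":-0.15,"dy":-0.1,"dz":-2.45,"ax":0,"ay":0,"az":0,"claw":-0.4}]}}

```text
clock: 30.07
eef_pos: [588.1, -179.7, 75.0]
tool_rot: [-1.574, 0.121, 0.024]
force: [-0.5, 0.6, -0.3]
width: 59.8
```

```bash
python3 - <<'E'
from h import *
need([589,-178.5,76.5],target(1.596,.12,1.596))
im=snap('side','s34.png')
cv2.imwrite('pics/c38.png',cv2.resize(im['color'][200:300,300:420,::-1],None,fx=5,fy=5,interpolation=cv2.INTER_CUBIC))
E
```

```text
need cm [0.09 0.12 0.15] rad [ 0.003 -0.001  0.001] F [-0.5  0.6 -0.3] w 59.8 t 30.1 q [ 0.65  0.95 -0.77  1.61  0.74  1.03  1.21]
```

View pics/c38.png

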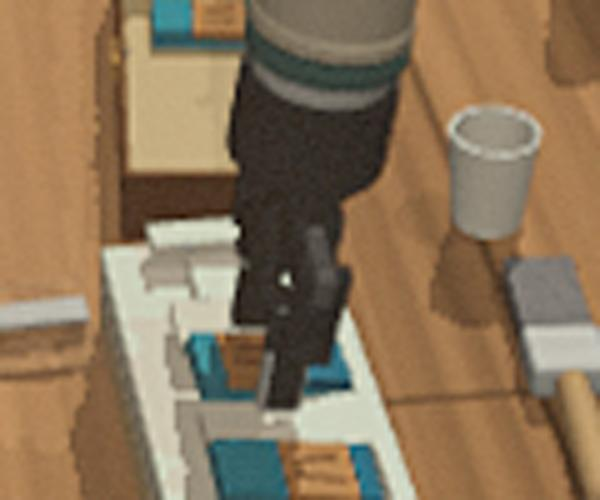

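>>> {"op": "servo_tool", "data": {"increments": [{"dx":-0.2,"dy":0.1,"dz":0.1,"ax":0,"ay":0,"az":0,"claw":-0.4},{"dx":-0.2,"dy":0.1,"dz":0.1,"ax":0,"ay":0,"az":0,"claw":0},{"dx":-0.2,"dy":0.1,"dz":0.1,"ax":0,"ay":0,"az":0,"claw":1},{"dx":-0.2,"dy":0.1,"dz":0.1,"ax":0,"ay":0,"az":0,"claw":1},{"dx":-0.2,"dy":0.1,"dz":0.1,"ax":0,"ay":0,"az":0,"claw":1},{"dx":-0.2,"dy":0.1,"dz":0.1,"ax":0,"ay":0,"az":0,"claw":1},{"dx":-0.2,"dy":0.1,"dz":0.1,"ax":0,"ay":0,"az":0,"claw":1}]}}

```text
clock: 30.7
eef_pos: [587.6, -177.4, 78.2]
tool_rot: [-1.573, 0.117, 0.025]
force: [-1.5, 3.9, 5.3]
width: 36.0
```

>>> {"op": "servo_tool", "data": {"increments": [{"dx":0,"dy":0,"dz":0.5,"ax":0,"ay":0,"az":0,"claw":1},{"dx":0,"dy":0,"dz":1.5,"ax":0,"ay":0,"az":0,"claw":1},{"dx":0,"dy":0,"dz":3,"ax":0,"ay":0,"az":0,"claw":1},{"dx":0,"dy":0,"dz":5,"ax":0,"ay":-0.06,"az":0,"claw":1},{"dx":0,"dy":0,"dz":7,"ax":0,"ay":-0.12,"az":0,"claw":1},{"dx":0,"dy":0,"dz":8,"ax":0,"ay":-0.12,"az":0,"claw":1}]}}

```text
clock: 31.2
eef_pos: [586.3, -180.4, 160.9]
tool_rot: [-1.581, -0.004, 0.023]
force: [-0.3, 0.1, -0.5]
width: 35.9
```

```bash
python3 - <<'E'
from h import *
need([615.4,166.7,160],target(-.1275+1.571))
im=snap('side','s35.png')
cv2.imwrite('pics/c39.png',cv2.resize(im['color'][180:300,280:420,::-1],None,fx=5,fy=5,interpolation=cv2.INTER_CUBIC))
E
```

```text
need cm [ 2.91 34.71 -0.09] rad [ 0.01   0.004 -0.15 ] F [-0.3  0.1 -0.5] w 35.9 t 31.2 q [ 0.74  0.79 -0.84  1.69  0.7   0.99  1.23]
```

View pics/c39.png

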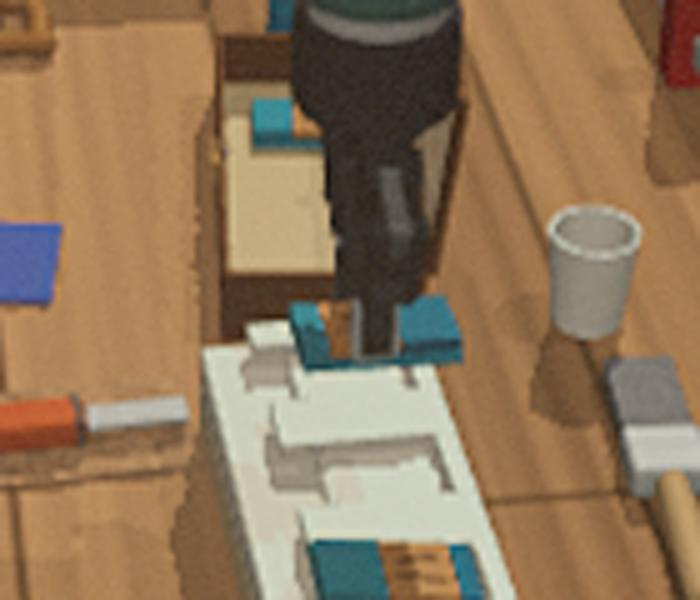

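>>> {"op": "servo_tool", "data": {"increments": [{"dx":0.3,"dy":4,"dz":0,"ax":0,"ay":0,"az":-0.02,"claw":1},{"dx":0.6,"dy":8,"dz":0,"ax":0,"ay":0,"az":-0.04,"claw":1},{"dx":1,"dy":12,"dz":0,"ax":0,"ay":0,"az":-0.06,"claw":1},{"dx":1.3,"dy":16,"dz":0,"ax":0,"ay":0,"az":-0.08,"claw":1},{"dx":1.7,"dy":20,"dz":0,"ax":0,"ay":0,"az":-0.1,"claw":1},{"dx":2,"dy":24,"dz":0,"ax":0,"ay":0,"az":-0.12,"claw":1},{"dx":2.4,"dy":28,"dz":0,"ax":0,"ay":0,"az":-0.15,"claw":1},{"dx":2.7,"dy":32,"dz":0,"ax":0,"ay":0,"az":-0.15,"claw":1}]}}

```text
clock: 31.92
eef_pos: [614.9, 142.7, 157.5]
tool_rot: [-1.579, -0.001, -0.128]
force: [1.2, -0.3, -0.9]
width: 36.0
```

>>> {"op": "servo_tool", "data": {"increments": [{"dx":0.2,"dy":2.4,"dz":0,"ax":0,"ay":0,"az":0,"claw":1},{"dx":0.2,"dy":2.4,"dz":-1,"ax":0,"ay":0,"az":0,"claw":1},{"dx":0.2,"dy":2.4,"dz":-4,"ax":0,"ay":0,"az":0,"claw":1},{"dx":0.2,"dy":2.4,"dz":-7,"ax":0,"ay":0,"az":0,"claw":1},{"dx":0.2,"dy":2.4,"dz":-9,"ax":0,"ay":0,"az":0,"claw":1},{"dx":0.2,"dy":2.4,"dz":-9,"ax":0,"ay":0,"az":0,"claw":1},{"dx":0.2,"dy":2.4,"dz":-9,"ax":0,"ay":0,"az":0,"claw":1}]}}

```text
clock: 32.5
eef_pos: [616.0, 164.7, 66.5]
tool_rot: [-1.579, 0.001, -0.127]
force: [1.4, 0.8, 0.7]
width: 35.8
```

```bash
python3 - <<'E'
from h import *
need([615.4,166.7,18],target(-.1275+1.571))
im=snap('side','s36.png')
cv2.imwrite('pics/c36.png',cv2.resize(im['color'][140:260,280:420,::-1],None,fx=5,fy=5,interpolation=cv2.INTER_CUBIC))
E
```

```text
need cm [-0.06  0.2  -4.85] rad [ 0.008 -0.002 -0.   ] F [1.4 0.8 0.7] w 35.8 t 32.5 q [ 0.08  0.91 -0.69  1.66  0.74  0.85  0.51]
```

View pics/c36.png

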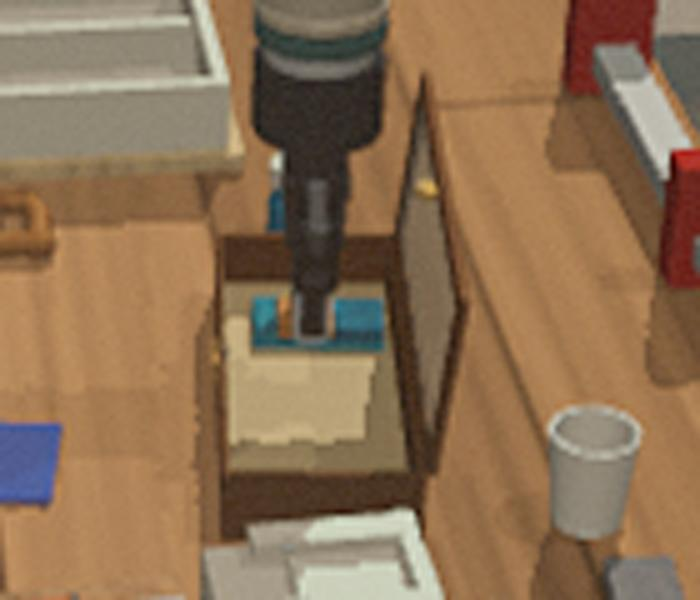

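>>> {"op": "servo_tool", "data": {"increments": [{"dx":-0.05,"dy":0.1,"dz":-1,"ax":0.008,"ay":0,"az":0,"claw":1},{"dx":-0.05,"dy":0.1,"dz":-2.5,"ax":0.008,"ay":0,"az":0,"claw":1},{"dx":-0.05,"dy":0.1,"dz":-4,"ax":0.008,"ay":0,"az":0,"claw":1},{"dx":-0.05,"dy":0.1,"dz":-4.5,"ax":0.008,"ay":0,"az":0,"claw":1},{"dx":-0.05,"dy":0.1,"dz":-4.5,"ax":0.008,"ay":0,"az":0,"claw":1},{"dx":-0.05,"dy":0.1,"dz":-4.5,"ax":0.008,"ay":0,"az":0,"claw":1}]}}

```text
clock: 33.05
eef_pos: [615.3, 166.4, 22.0]
tool_rot: [-1.569, 0.0, -0.126]
force: [-0.6, -0.7, -0.3]
width: 35.7
```

>>> {"op": "servo_tool", "data": {"increments": [{"dx":0,"dy":0,"dz":-0.1,"ax":0,"ay":0,"az":0,"claw":1},{"dx":0,"dy":0,"dz":-0.15,"ax":0,"ay":0,"az":0,"claw":1},{"dx":0,"dy":0,"dz":-0.15,"ax":0,"ay":0,"az":0,"claw":1}]}}

```text
clock: 33.3
eef_pos: [616.0, 166.6, 21.5]
tool_rot: [-1.569, -0.001, -0.126]
force: [0.9, 1.0, -1.2]
width: 35.4
```

>>> {"op": "servo_tool", "data": {"increments": [{"dx":0,"dy":0,"dz":-0.15,"ax":0,"ay":0,"az":0,"claw":1},{"dx":0,"dy":0,"dz":-0.3,"ax":0,"ay":0,"az":0,"claw":1},{"dx":0,"dy":0,"dz":-0.35,"ax":0,"ay":0,"az":0,"claw":1}]}}

```text
clock: 33.55
eef_pos: [615.6, 166.3, 17.4]
tool_rot: [-1.569, -0.001, -0.126]
force: [1.0, -0.2, -0.8]
width: 35.3
```

>>> {"op": "servo_tool", "data": {"increments": [{"dx":0,"dy":0,"dz":-0.1,"ax":0,"ay":0,"az":0,"claw":1},{"dx":0,"dy":0,"dz":-0.1,"ax":0,"ay":0,"az":0,"claw":1}]}}

```text
clock: 33.72
eef_pos: [615.7, 166.4, 16.5]
tool_rot: [-1.569, -0.001, -0.126]
force: [0.2, -0.0, 0.8]
width: 36.1
```

Nearly touching (TCP 16.5, as with the first blank). I lower 0.5 mm, release and go back for blank c.

>>> {"op": "servo_tool", "data": {"increments": [{"dx":0,"dy":0,"dz":-0.05,"ax":0,"ay":0,"az":0,"claw":1},{"dx":0,"dy":0,"dz":-0.05,"ax":0,"ay":0,"az":0,"claw":-0.2},{"dx":0,"dy":0,"dz":-0.05,"ax":0,"ay":0,"az":0,"claw":-0.2},{"dx":0,"dy":0,"dz":0,"ax":0,"ay":0,"az":0,"claw":-0.2},{"dx":0,"dy":0,"dz":1,"ax":0,"ay":0,"az":0,"claw":-0.2},{"dx":0,"dy":0,"dz":4,"ax":0,"ay":0,"az":0,"claw":-0.2},{"dx":0,"dy":0,"dz":8,"ax":0,"ay":0,"az":0,"claw":-0.2},{"dx":0,"dy":0,"dz":12,"ax":0,"ay":0,"az":0,"claw":-0.2}]}}

```text
clock: 34.38
eef_pos: [614.8, 166.4, 137.8]
tool_rot: [-1.569, 0.001, -0.126]
force: [-0.0, -0.1, 0.3]
width: 51.4
```

```bash
python3 - <<'E'
from h import *
need([587.5,-262,124],target(1.596,.12,1.596))
im=snap('side','s37.png')
cv2.imwrite('pics/c36.png',cv2.resize(im['color'][140:260,280:420,::-1],None,fx=5,fy=5,interpolation=cv2.INTER_CUBIC))
E
```

```text
need cm [ -2.73 -42.84  -1.38] rad [0.005 0.119 0.151] F [-0.  -0.1  0.3] w 51.4 t 34.4 q [ 0.12  0.83 -0.76  1.63  0.66  0.96  0.57]
```

View pics/c36.png

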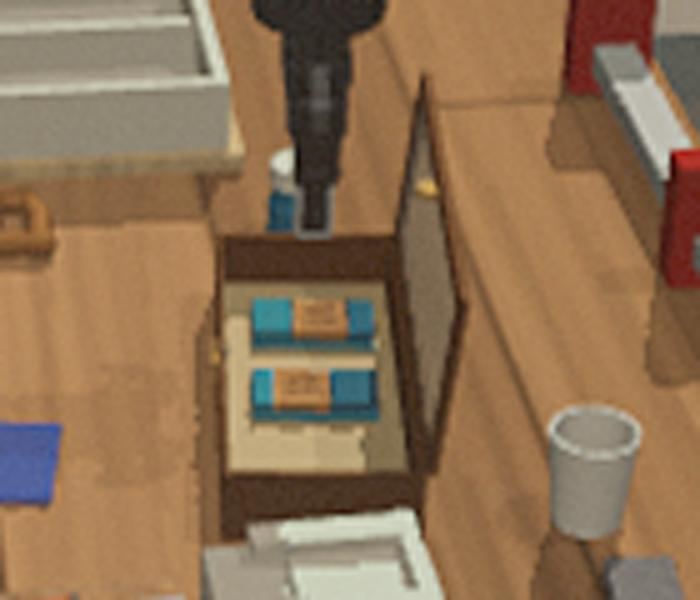

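>>> {"op": "servo_tool", "data": {"increments": [{"dx":-0.2,"dy":-3,"dz":1,"ax":0,"ay":0,"az":0.02,"claw":-0.3},{"dx":-0.4,"dy":-7,"dz":1,"ax":0,"ay":0,"az":0.04,"claw":-0.4},{"dx":-0.6,"dy":-11,"dz":1,"ax":0,"ay":0,"az":0.06,"claw":-0.4},{"dx":-0.9,"dy":-15,"dz":1,"ax":0,"ay":0.02,"az":0.08,"claw":-0.4},{"dx":-1.2,"dy":-19,"dz":1,"ax":0,"ay":0.04,"az":0.1,"claw":-0.4},{"dx":-1.5,"dy":-23,"dz":1,"ax":0,"ay":0.06,"az":0.12,"claw":-0.4},{"dx":-1.8,"dy":-27,"dz":1,"ax":0,"ay":0.08,"az":0.14,"claw":-0.4},{"dx":-2.1,"dy":-31,"dz":1,"ax":0,"ay":0.1,"az":0.15,"claw":-0.4}]}}

```text
clock: 35.1
eef_pos: [594.4, -145.7, 147.3]
tool_rot: [-1.574, 0.099, 0.024]
force: [1.3, 0.2, 0.1]
width: 59.6
```

>>> {"op": "servo_tool", "data": {"increments": [{"dx":-0.2,"dy":-4,"dz":0,"ax":0,"ay":0.02,"az":0,"claw":-0.4},{"dx":-0.5,"dy":-8,"dz":0,"ax":0,"ay":0.02,"az":0,"claw":-0.4},{"dx":-0.5,"dy":-11.8,"dz":-1,"ax":0,"ay":0.02,"az":0,"claw":-0.4},{"dx":-0.5,"dy":-11.8,"dz":-3,"ax":0,"ay":0.02,"az":0,"claw":-0.4},{"dx":-0.5,"dy":-11.8,"dz":-3,"ax":0,"ay":0.02,"az":0,"claw":-0.4},{"dx":-0.5,"dy":-11.8,"dz":-3,"ax":0,"ay":0.02,"az":0,"claw":-0.4},{"dx":-0.5,"dy":-11.8,"dz":-3,"ax":0,"ay":0.02,"az":0,"claw":-0.4}]}}

```text
clock: 35.68
eef_pos: [590.6, -259.6, 117.8]
tool_rot: [-1.572, 0.118, 0.026]
force: [0.2, 0.7, 0.7]
width: 59.8
```

```bash
python3 - <<'E'
from h import *
need([587.5,-262,76.5],target(1.596,.12,1.596))
im=snap('side','s38.png')
cv2.imwrite('pics/c38.png',cv2.resize(im['color'][220:320,300:420,::-1],None,fx=5,fy=5,interpolation=cv2.INTER_CUBIC))
E
```

```text
need cm [-0.31 -0.24 -4.13] rad [ 0.002  0.003 -0.001] F [0.2 0.7 0.7] w 59.8 t 35.7 q [ 0.76  0.93 -0.8   1.5   0.71  1.15  1.38]
```

View pics/c38.png

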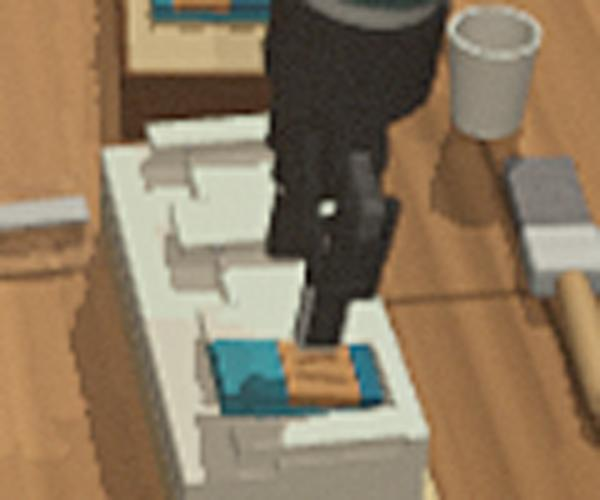

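```bash
python3 - <<'E'
import cv2,numpy as np
f=lambda p:cv2.resize(cv2.imread('pics/'+p)[258:312,330:392],None,fx=6,fy=6,interpolation=cv2.INTER_CUBIC)
cv2.imwrite('pics/c40.png',np.hstack([f('s23.png'),f('s38.png')]))
E
```

```text
(no output)
```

View pics/c40.png

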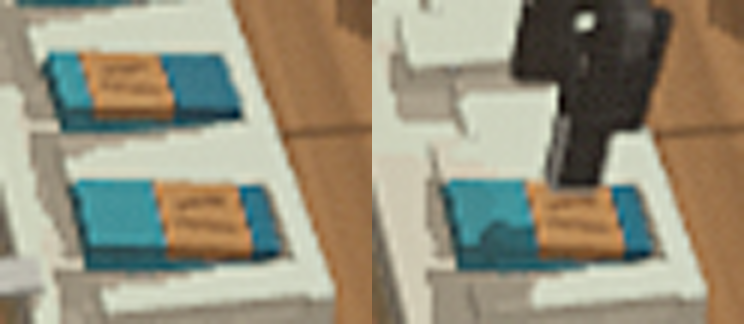

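>>> {"op": "servo_tool", "data": {"increments": [{"dx":-0.25,"dy":-0.2,"dz":-1.5,"ax":0,"ay":0,"az":0,"claw":-0.4},{"dx":-0.25,"dy":-0.2,"dz":-3,"ax":0,"ay":0,"az":0,"claw":-0.4},{"dx":-0.25,"dy":-0.2,"dz":-4,"ax":0,"ay":0,"az":0,"claw":-0.4},{"dx":-0.25,"dy":-0.2,"dz":-4,"ax":0,"ay":0,"az":0,"claw":-0.4},{"dx":-0.25,"dy":-0.2,"dz":-4,"ax":0,"ay":0,"az":0,"claw":-0.4}]}}

```text
clock: 36.15
eef_pos: [586.5, -263.0, 75.4]
tool_rot: [-1.573, 0.121, 0.024]
force: [0.8, -0.5, 0.7]
width: 59.8
```

```bash
python3 - <<'E'
from h import *
need([587.5,-262,76.2],target(1.596,.12,1.596))
im=snap('side','s39.png')
cv2.imwrite('pics/c38.png',cv2.resize(im['color'][220:320,300:420,::-1],None,fx=5,fy=5,interpolation=cv2.INTER_CUBIC))
E
```

```text
need cm [0.1  0.1  0.08] rad [ 0.002 -0.001  0.001] F [ 0.8 -0.5  0.7] w 59.8 t 36.1 q [ 0.76  0.98 -0.77  1.53  0.75  1.08  1.36]
```

View pics/c38.png

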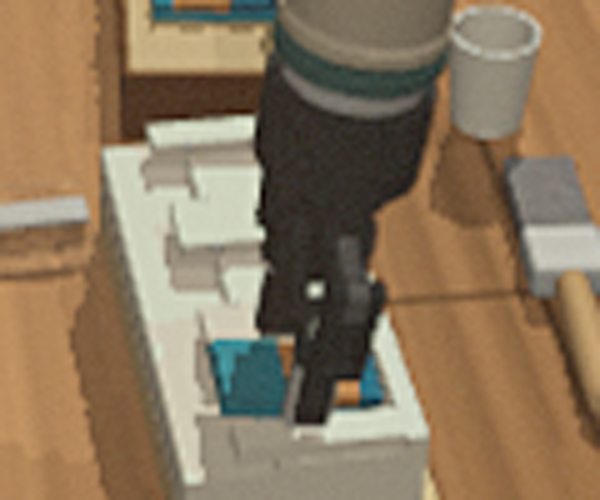

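>>> {"op": "servo_tool", "data": {"increments": [{"dx":-0.2,"dy":0.1,"dz":0.05,"ax":0,"ay":0,"az":0,"claw":-0.4},{"dx":-0.2,"dy":0.1,"dz":0.05,"ax":0,"ay":0,"az":0,"claw":0},{"dx":-0.2,"dy":0.1,"dz":0.05,"ax":0,"ay":0,"az":0,"claw":1},{"dx":-0.2,"dy":0.1,"dz":0.05,"ax":0,"ay":0,"az":0,"claw":1},{"dx":-0.2,"dy":0.1,"dz":0.05,"ax":0,"ay":0,"az":0,"claw":1},{"dx":-0.2,"dy":0.1,"dz":0.05,"ax":0,"ay":0,"az":0,"claw":1},{"dx":-0.2,"dy":0.1,"dz":0.05,"ax":0,"ay":0,"az":0,"claw":1}]}}

```text
clock: 36.78
eef_pos: [585.7, -261.8, 77.7]
tool_rot: [-1.573, 0.118, 0.024]
force: [-0.9, 3.6, 5.7]
width: 35.8
```

>>> {"op": "servo_tool", "data": {"increments": [{"dx":0,"dy":0,"dz":0.5,"ax":0,"ay":0,"az":0,"claw":1},{"dx":0,"dy":0,"dz":1.5,"ax":0,"ay":0,"az":0,"claw":1},{"dx":0,"dy":0,"dz":3,"ax":0,"ay":0,"az":0,"claw":1},{"dx":0,"dy":0,"dz":5,"ax":0,"ay":-0.06,"az":0,"claw":1},{"dx":0,"dy":0,"dz":7,"ax":0,"ay":-0.12,"az":0,"claw":1},{"dx":0,"dy":0,"dz":8,"ax":0,"ay":-0.12,"az":0,"claw":1}]}}

```text
clock: 37.28
eef_pos: [584.3, -264.3, 160.5]
tool_rot: [-1.58, -0.003, 0.022]
force: [-0.4, 0.1, 0.2]
width: 35.4
```

```bash
python3 - <<'E'
from h import *
need([605.3,87.4,160],target(-.1275+1.571))
im=snap('side','s40.png')
cv2.imwrite('pics/c39.png',cv2.resize(im['color'][200:320,280:420,::-1],None,fx=5,fy=5,interpolation=cv2.INTER_CUBIC))
E
```

```text
need cm [ 2.1  35.17 -0.05] rad [ 0.009  0.003 -0.15 ] F [-0.4  0.1  0.2] w 35.4 t 37.3 q [ 0.85  0.83 -0.85  1.6   0.71  1.04  1.37]
```

View pics/c39.png

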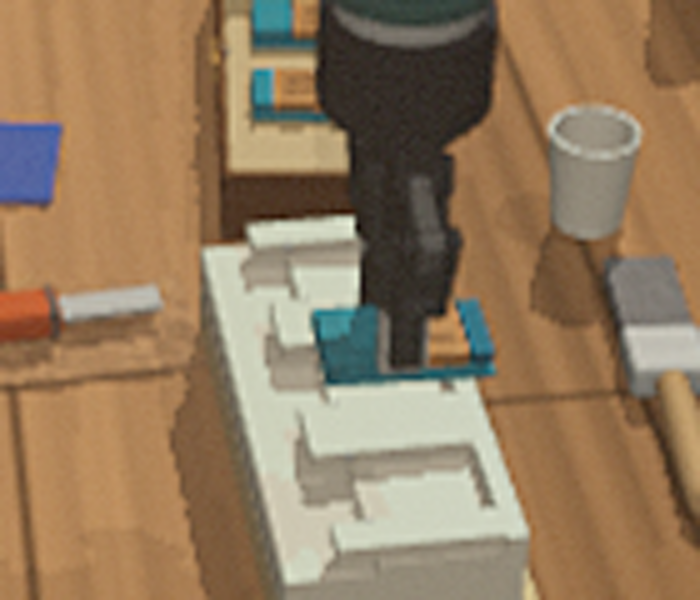

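Blank c is held. The lever looks shifted against the earlier view (blade end at crop x 160 now, 187 before), so it may have been knocked. I'll check it after placing this blank.

>>> {"op": "servo_tool", "data": {"increments": [{"dx":0.2,"dy":4,"dz":0,"ax":0,"ay":0,"az":-0.02,"claw":1},{"dx":0.4,"dy":8,"dz":0,"ax":0.002,"ay":0,"az":-0.04,"claw":1},{"dx":0.7,"dy":12,"dz":0,"ax":0.004,"ay":0,"az":-0.06,"claw":1},{"dx":0.9,"dy":16,"dz":0,"ax":0.006,"ay":0,"az":-0.08,"claw":1},{"dx":1.1,"dy":20,"dz":0,"ax":0.008,"ay":0,"az":-0.1,"claw":1},{"dx":1.4,"dy":24,"dz":0,"ax":0.008,"ay":0,"az":-0.12,"claw":1},{"dx":1.7,"dy":28,"dz":0,"ax":0.008,"ay":0,"az":-0.15,"claw":1},{"dx":1.9,"dy":32,"dz":0,"ax":0.008,"ay":0,"az":-0.15,"claw":1}]}}

```text
clock: 38.0
eef_pos: [604.7, 59.0, 157.0]
tool_rot: [-1.57, 0.0, -0.128]
force: [0.5, -1.3, -0.7]
width: 35.9
```

>>> {"op": "servo_tool", "data": {"increments": [{"dx":0.1,"dy":2.9,"dz":0,"ax":0,"ay":0,"az":0,"claw":1},{"dx":0.1,"dy":2.9,"dz":-1,"ax":0,"ay":0,"az":0,"claw":1},{"dx":0.1,"dy":2.9,"dz":-4,"ax":0,"ay":0,"az":0,"claw":1},{"dx":0.1,"dy":2.9,"dz":-7,"ax":0,"ay":0,"az":0,"claw":1},{"dx":0.1,"dy":2.9,"dz":-9,"ax":0,"ay":0,"az":0,"claw":1},{"dx":0.1,"dy":2.9,"dz":-9,"ax":0,"ay":0,"az":0,"claw":1},{"dx":0.1,"dy":2.9,"dz":-9,"ax":0,"ay":0,"az":0,"claw":1}]}}

```text
clock: 38.58
eef_pos: [604.9, 86.1, 66.1]
tool_rot: [-1.57, 0.002, -0.127]
force: [0.7, -0.6, -0.2]
width: 35.9
```

```bash
python3 - <<'E'
from h import *
need([605.3,87.4,18],target(-.1275+1.571))
im=snap('side','s41.png')
cv2.imwrite('pics/c36.png',cv2.resize(im['color'][160:280,240:400,::-1],None,fx=5,fy=5,interpolation=cv2.INTER_CUBIC))
E
```

```text
need cm [ 0.04  0.13 -4.81] rad [-0.001 -0.002 -0.001] F [ 0.7 -0.6 -0.2] w 35.9 t 38.6 q [ 0.23  0.89 -0.7   1.74  0.76  0.81  0.59]
```

View pics/c36.png

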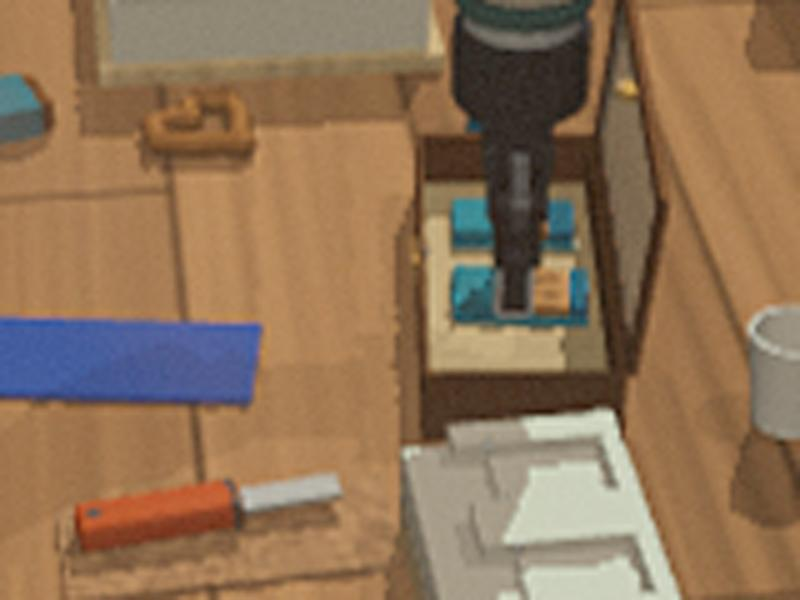

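>>> {"op": "servo_tool", "data": {"increments": [{"dx":0,"dy":0.05,"dz":-1,"ax":0,"ay":0,"az":0,"claw":1},{"dx":0,"dy":0.05,"dz":-2.5,"ax":0,"ay":0,"az":0,"claw":1},{"dx":0,"dy":0.05,"dz":-4,"ax":0,"ay":0,"az":0,"claw":1},{"dx":0,"dy":0.05,"dz":-4.6,"ax":0,"ay":0,"az":0,"claw":1},{"dx":0,"dy":0.05,"dz":-4.6,"ax":0,"ay":0,"az":0,"claw":1},{"dx":0,"dy":0.05,"dz":-4.6,"ax":0,"ay":0,"az":0,"claw":1},{"dx":0,"dy":0.05,"dz":-4.6,"ax":0,"ay":0,"az":0,"claw":1}]}}

```text
clock: 39.22
eef_pos: [605.4, 87.2, 21.3]
tool_rot: [-1.568, -0.001, -0.126]
force: [0.3, 0.7, -0.1]
width: 35.8
```

>>> {"op": "servo_tool", "data": {"increments": [{"dx":0,"dy":0,"dz":-0.15,"ax":0,"ay":0,"az":0,"claw":1},{"dx":0,"dy":0,"dz":-0.3,"ax":0,"ay":0,"az":0,"claw":1},{"dx":0,"dy":0,"dz":-0.3,"ax":0,"ay":0,"az":0,"claw":1}]}}

```text
clock: 39.47
eef_pos: [605.3, 86.8, 18.2]
tool_rot: [-1.569, -0.001, -0.127]
force: [0.2, 0.2, -0.4]
width: 35.5
```

>>> {"op": "servo_tool", "data": {"increments": [{"dx":0,"dy":0,"dz":-0.1,"ax":0,"ay":0,"az":0,"claw":1},{"dx":0,"dy":0,"dz":-0.15,"ax":0,"ay":0,"az":0,"claw":1},{"dx":0,"dy":0,"dz":-0.2,"ax":0,"ay":0,"az":0,"claw":1}]}}

```text
clock: 39.72
eef_pos: [605.2, 86.9, 16.1]
tool_rot: [-1.569, -0.001, -0.127]
force: [-0.2, -0.9, 0.8]
width: 36.2
```

```bash
python3 - <<'E'
from h import *
im=snap('side','s42.png'); need([605.3,87.4,18],target(-.1275+1.571))
cv2.imwrite('pics/c36.png',cv2.resize(im['color'][160:280,280:400,::-1],None,fx=5,fy=5,interpolation=cv2.INTER_CUBIC))
E
```

```text
need cm [0.01 0.05 0.19] rad [-0.002  0.001 -0.001] F [-0.5 -0.3  0.4] w 35.6 t 39.8 q [ 0.19  0.95 -0.64  1.76  0.83  0.72  0.54]
```

View pics/c36.png

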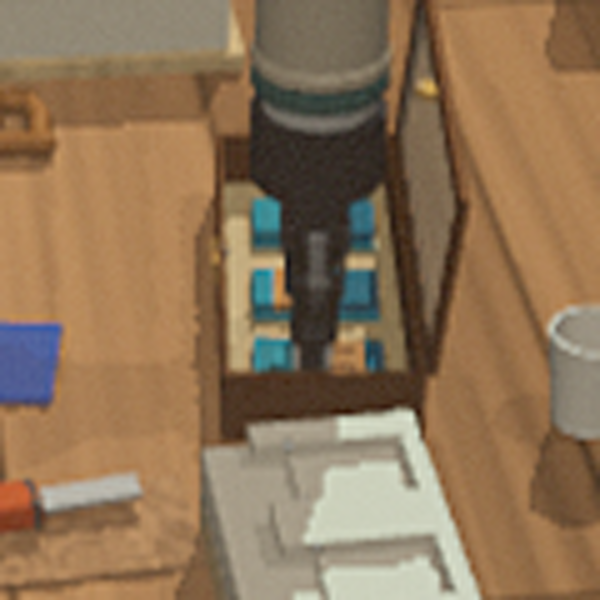

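>>> {"op": "servo_tool", "data": {"increments": [{"dx":0,"dy":0,"dz":-0.05,"ax":0,"ay":0,"az":0,"claw":1},{"dx":0,"dy":0,"dz":-0.05,"ax":0,"ay":0,"az":0,"claw":-0.2},{"dx":0,"dy":0,"dz":-0.05,"ax":0,"ay":0,"az":0,"claw":-0.2},{"dx":0,"dy":0,"dz":0,"ax":0,"ay":0,"az":0,"claw":-0.2},{"dx":0,"dy":0,"dz":1,"ax":0,"ay":0,"az":0,"claw":-0.2},{"dx":0,"dy":0,"dz":4,"ax":0,"ay":0,"az":0,"claw":-0.2},{"dx":0,"dy":0,"dz":8,"ax":0,"ay":0,"az":0,"claw":-0.2},{"dx":-1,"dy":-1,"dz":12,"ax":0,"ay":0,"az":0,"claw":0.5}]}}

```text
clock: 40.43
eef_pos: [596.1, 79.8, 137.2]
tool_rot: [-1.565, -0.001, -0.124]
force: [1.6, 0.8, 0.8]
width: 41.0
```

>>> {"op": "servo_tool", "data": {"increments": [{"dx":-1,"dy":-3,"dz":3,"ax":0,"ay":0,"az":0,"claw":1},{"dx":-3,"dy":-6,"dz":6,"ax":0,"ay":0,"az":0,"claw":1},{"dx":-5,"dy":-10,"dz":8,"ax":0,"ay":0,"az":0,"claw":1},{"dx":-7,"dy":-14,"dz":8,"ax":0,"ay":0,"az":0,"claw":1},{"dx":-7,"dy":-18,"dz":8,"ax":0,"ay":0,"az":0,"claw":1}]}}

```text
clock: 40.85
eef_pos: [525.3, -89.8, 217.6]
tool_rot: [-1.57, -0.002, -0.123]
force: [0.5, -0.0, -0.6]
width: 0.1
```

```bash
python3 - <<'E'
from h import *
im=snap('side','s43.png'); need([605.3,87.4,18],target(-.1275+1.571))
cv2.imwrite('pics/c41.png',cv2.resize(im['color'][150:270,240:400,::-1],None,fx=5,fy=5,interpolation=cv2.INTER_CUBIC))
im=snap('top','t43.png')
cv2.imwrite('pics/c42.png',cv2.resize(im['color'][130:330,180:420,::-1],None,fx=3,fy=3,interpolation=cv2.INTER_CUBIC))
E
```

```text
need cm [  8.11  19.03 -19.77] rad [ 0.008 -0.002  0.01 ] F [-1.4 -7.8 -1. ] w -0.6 t 40.9 q [ 0.7   0.62 -0.88  1.84  0.58  0.96  0.99]
```

View pics/c41.png

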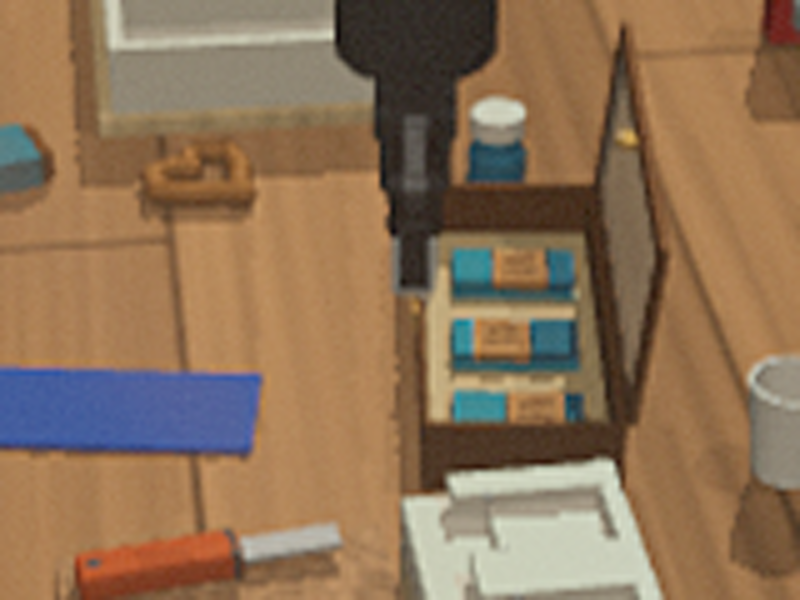

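View pics/c42.png

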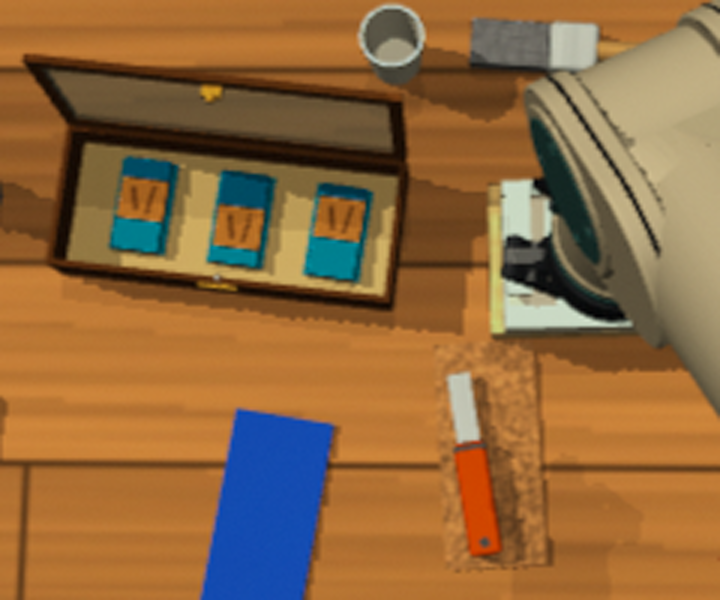

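```bash
python3 - <<'E'
from h import *
im=get_image('top')
for u,v in [(28,57),(405,103),(210,92)]: print(onz(im,180+u/3,130+v/3,159).round(1))
C=np.array([620.4,166.1]); cy=-.1275; R=np.array([[np.cos(cy),-np.sin(cy)],[np.sin(cy),np.cos(cy)]])
print('lid front open expected',C+R@[72.3,0])
for x,z in [(105,148),(87,148.5),(55.6,149.3),(25.4,140.9),(-1.1,123.8),(-21.2,99.7),(-33.4,70.8),(-36.5,50),(-50,50)]:
    print(x,z,(C+R@[x,0]).round(1))
need([*(C+R@[105,0]),217],target(cy+1.571))
E
```

```text
[704.8 293.  159. ]
[671.4  21.8 159. ]
[679.2 161.1 159. ]
lid front open expected [692.11313223 156.9067054 ]
105 148 [724.5 152.7]
87 148.5 [706.7 155. ]
55.6 149.3 [675.5 159. ]
25.4 140.9 [645.6 162.9]
-1.1 123.8 [619.3 166.2]
-21.2 99.7 [599.4 168.8]
-33.4 70.8 [587.3 170.3]
-36.5 50 [584.2 170.7]
-50 50 [570.8 172.5]
need cm [19.83 24.75  0.16] rad [0.001 0.001 0.007] F [-0.4  0.7  0.1] w -0.1 t 41.0 q [ 0.69  0.62 -0.88  1.84  0.58  0.96  0.99]
```

>>> {"op": "servo_tool", "data": {"increments": [{"dx":2.5,"dy":3.1,"dz":0,"ax":0,"ay":0,"az":0,"claw":1},{"dx":5,"dy":6.2,"dz":0,"ax":0,"ay":0,"az":0,"claw":1},{"dx":7.5,"dy":9.3,"dz":0,"ax":0,"ay":0,"az":0,"claw":1},{"dx":10,"dy":12.4,"dz":0,"ax":0,"ay":0,"az":0,"claw":1},{"dx":12.5,"dy":15.5,"dz":0,"ax":0,"ay":0,"az":0,"claw":1},{"dx":15,"dy":18.6,"dz":0,"ax":0,"ay":0,"az":0,"claw":1},{"dx":17.5,"dy":21.7,"dz":0,"ax":0,"ay":0,"az":0,"claw":1},{"dx":20.5,"dy":24.8,"dz":0,"ax":0,"ay":0,"az":0,"claw":1}]}}

```text
clock: 41.67
eef_pos: [731.0, 161.2, 215.5]
tool_rot: [-1.567, 0.0, -0.124]
force: [1.3, -0.1, -0.4]
width: -0.3
```

>>> {"op": "servo_tool", "data": {"increments": [{"dx":0,"dy":0,"dz":0,"ax":0,"ay":0,"az":0,"claw":1},{"dx":0,"dy":0,"dz":0,"ax":0,"ay":0,"az":0,"claw":1},{"dx":0,"dy":0,"dz":-3,"ax":0,"ay":0,"az":0,"claw":1},{"dx":0,"dy":0,"dz":-6.5,"ax":0,"ay":0,"az":0,"claw":1},{"dx":0,"dy":0,"dz":-6.5,"ax":0,"ay":0,"az":0,"claw":1}]}}

```text
clock: 42.08
eef_pos: [726.7, 154.3, 143.1]
tool_rot: [-1.575, 0.01, -0.125]
force: [-0.2, -0.9, -2.2]
width: 0.1
```

```bash
python3 - <<'E'
from h import *
im=snap('side','s44.png'); need([706.7,155,148.5],target(-.1275+1.571))
cv2.imwrite('pics/c43.png',cv2.resize(im['color'][130:270,280:440,::-1],None,fx=4,fy=4,interpolation=cv2.INTER_CUBIC))
E
```

```text
need cm [-2.14  0.    0.21] rad [ 0.001 -0.007 -0.001] F [-1.3 -1.   0.7] w 0.2 t 42.1 q [ 0.1   0.96 -0.76  1.26  0.66  1.17  0.75]
```

View pics/c43.png

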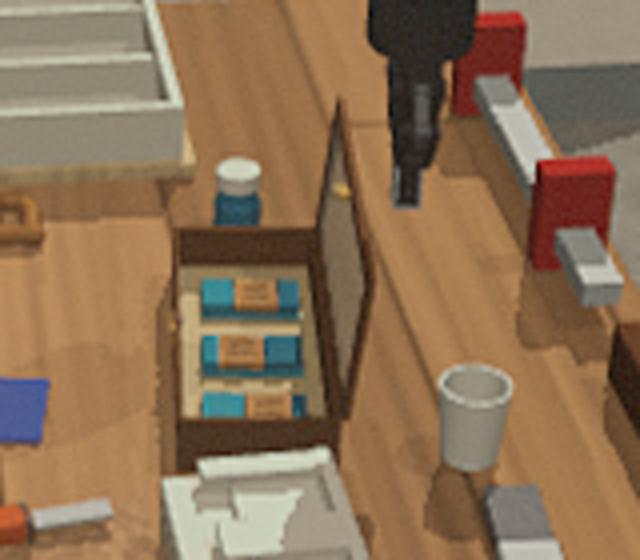

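>>> {"op": "servo_tool", "data": {"increments": [{"dx":-1,"dy":0.1,"dz":0.2,"ax":0,"ay":0,"az":0,"claw":1},{"dx":-2,"dy":0.2,"dz":0.2,"ax":0,"ay":0,"az":0,"claw":1},{"dx":-3,"dy":0.3,"dz":0.2,"ax":0,"ay":0,"az":0,"claw":1},{"dx":-4,"dy":0.4,"dz":0.2,"ax":0,"ay":0,"az":0,"claw":1},{"dx":-5.2,"dy":0.5,"dz":0.2,"ax":0,"ay":0,"az":0,"claw":1},{"dx":-5.2,"dy":0.5,"dz":0.2,"ax":0,"ay":0,"az":0,"claw":1}]}}

```text
clock: 42.63
eef_pos: [678.1, 162.8, 155.2]
tool_rot: [-1.568, -0.002, -0.125]
force: [0.4, 0.6, 0.9]
width: 0.2
```

```bash
python3 - <<'E'
from h import *
im=snap('side','s45.png'); need([645.6,162.9,141],target(-.1275+1.571))
cv2.imwrite('pics/c43.png',cv2.resize(im['color'][130:270,280:440,::-1],None,fx=4,fy=4,interpolation=cv2.INTER_CUBIC))
E
```

```text
need cm [-3.37  0.05 -1.38] rad [-0.003  0.003 -0.001] F [-0.4  0.3 -0.2] w -0.1 t 42.7 q [ 0.12  0.89 -0.77  1.43  0.66  1.09  0.67]
```

View pics/c43.png

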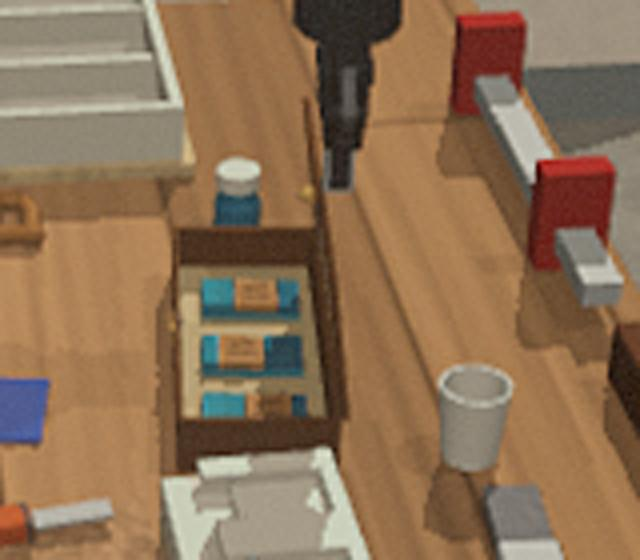

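>>> {"op": "servo_tool", "data": {"increments": [{"dx":-0.8,"dy":0,"dz":-0.5,"ax":0,"ay":0,"az":0,"claw":1},{"dx":-1.7,"dy":0,"dz":-0.9,"ax":0,"ay":0,"az":0,"claw":1},{"dx":-2.6,"dy":0.05,"dz":-1.3,"ax":0,"ay":0,"az":0,"claw":1},{"dx":-3.4,"dy":0.1,"dz":-1.7,"ax":0,"ay":0,"az":0,"claw":1},{"dx":-4.1,"dy":0.2,"dz":-2,"ax":0,"ay":0,"az":0,"claw":1},{"dx":-4.75,"dy":0.25,"dz":-2.4,"ax":0,"ay":0,"az":0,"claw":1},{"dx":-5.4,"dy":0.3,"dz":-2.9,"ax":0,"ay":0,"az":0,"claw":1},{"dx":-6,"dy":0.4,"dz":-3.4,"ax":0,"ay":0,"az":0,"claw":1}]}}

```text
clock: 43.35
eef_pos: [619.1, 166.1, 118.1]
tool_rot: [-1.568, -0.001, -0.127]
force: [0.4, -0.7, 1.4]
width: 0.2
```

```bash
python3 - <<'E'
from h import *
im=snap('side','s46.png'); need([599.4,168.8,99.7],target(-.1275+1.571))
cv2.imwrite('pics/c43.png',cv2.resize(im['color'][130:270,280:440,::-1],None,fx=4,fy=4,interpolation=cv2.INTER_CUBIC))
E
```

```text
need cm [-1.77  0.27 -1.71] rad [-0.002 -0.001 -0.002] F [-0.9 -0.   0.2] w -0.1 t 43.4 q [ 0.12  0.86 -0.75  1.64  0.69  0.93  0.55]
```

View pics/c43.png

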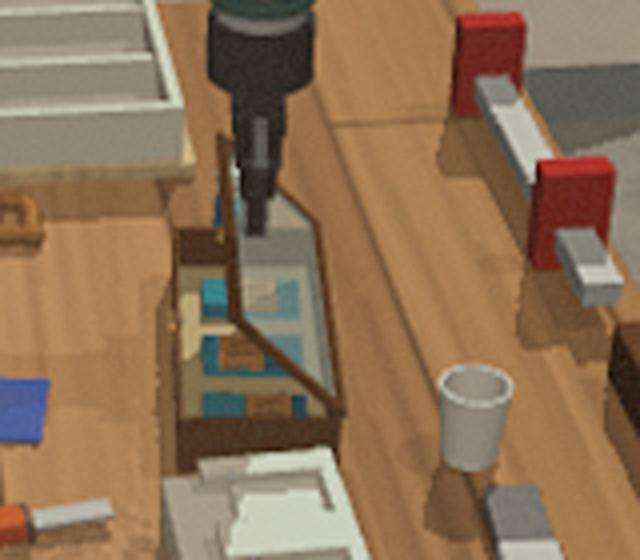

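>>> {"op": "servo_tool", "data": {"increments": [{"dx":-0.6,"dy":0.1,"dz":-0.6,"ax":0,"ay":0,"az":0,"claw":1},{"dx":-1.2,"dy":0.2,"dz":-1.2,"ax":0,"ay":0,"az":0,"claw":1},{"dx":-1.8,"dy":0.25,"dz":-1.9,"ax":0,"ay":0,"az":0,"claw":1},{"dx":-2.4,"dy":0.3,"dz":-2.8,"ax":0,"ay":0,"az":0,"claw":1},{"dx":-3,"dy":0.35,"dz":-3.8,"ax":0,"ay":0,"az":0,"claw":1},{"dx":-3.6,"dy":0.4,"dz":-4.7,"ax":0,"ay":0,"az":0,"claw":1},{"dx":-4.1,"dy":0.5,"dz":-5.3,"ax":0,"ay":0,"az":0,"claw":1},{"dx":-4.4,"dy":0.5,"dz":-5.5,"ax":0,"ay":0,"az":0,"claw":1}]}}

```text
clock: 44.07
eef_pos: [573.4, 171.1, 61.6]
tool_rot: [-1.569, 0.002, -0.126]
force: [1.6, -0.2, 1.3]
width: -0.2
```

```bash
python3 - <<'E'
from h import *
im=snap('side','s47.png'); need([570.8,172.5,52],target(-.1275+1.571))
cv2.imwrite('pics/c43.png',cv2.resize(im['color'][130:270,280:440,::-1],None,fx=4,fy=4,interpolation=cv2.INTER_CUBIC))
E
```

```text
need cm [-0.23  0.13 -0.98] rad [-0.002 -0.002 -0.002] F [0.1 0.6 1.5] w 0.3 t 44.1 q [ 0.08  0.88 -0.69  1.78  0.77  0.77  0.43]
```

View pics/c43.png

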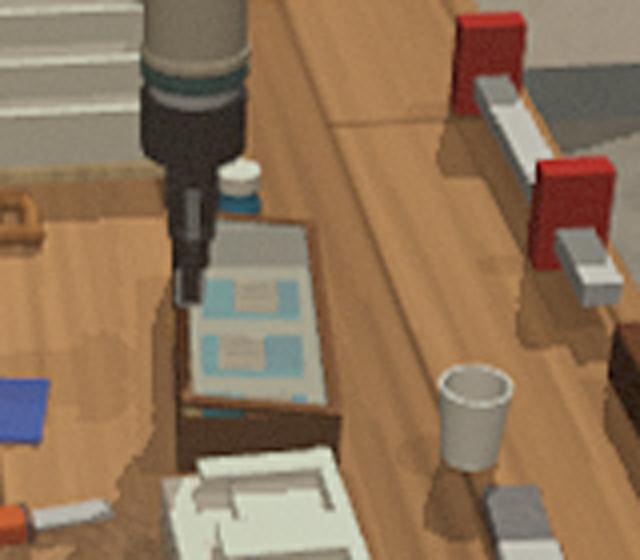

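>>> {"op": "servo_tool", "data": {"increments": [{"dx":0,"dy":0.1,"dz":-0.4,"ax":0,"ay":0,"az":0,"claw":1},{"dx":0,"dy":0.1,"dz":-0.8,"ax":0,"ay":0,"az":0,"claw":1},{"dx":0,"dy":0.1,"dz":-1,"ax":0,"ay":0,"az":0,"claw":1},{"dx":0,"dy":0.1,"dz":-1,"ax":0,"ay":0,"az":0,"claw":1}]}}

```text
clock: 44.45
eef_pos: [574.8, 172.1, 52.4]
tool_rot: [-1.569, 0.0, -0.127]
force: [-0.5, -0.2, -0.6]
width: -0.2
```

>>> {"op": "servo_tool", "data": {"increments": [{"dx":0,"dy":0,"dz":-0.2,"ax":0,"ay":0,"az":0,"claw":1},{"dx":0,"dy":0,"dz":-0.2,"ax":0,"ay":0,"az":0,"claw":1}]}}

```text
clock: 44.62
eef_pos: [575.3, 172.3, 50.8]
tool_rot: [-1.568, -0.001, -0.127]
force: [0.0, -0.8, 0.2]
width: 0.1
```

>>> {"op": "servo_tool", "data": {"increments": [{"dx":0,"dy":0,"dz":-0.2,"ax":0,"ay":0,"az":0,"claw":1},{"dx":0,"dy":0,"dz":-0.2,"ax":0,"ay":0,"az":0,"claw":1}]}}

```text
clock: 44.78
eef_pos: [575.3, 172.3, 49.2]
tool_rot: [-1.568, -0.001, -0.127]
force: [-0.5, 0.3, 3.8]
width: -0.1
```

>>> {"op": "servo_tool", "data": {"increments": [{"dx":0,"dy":0,"dz":-0.2,"ax":0,"ay":0,"az":0,"claw":1},{"dx":0,"dy":0,"dz":-0.2,"ax":0,"ay":0,"az":0,"claw":1}]}}

```text
clock: 44.95
eef_pos: [575.3, 172.3, 47.7]
tool_rot: [-1.568, -0.001, -0.127]
force: [-3.0, -0.7, 8.8]
width: -0.1
```

```bash
python3 - <<'E'
from h import *
im=snap('side','s48.png'); need([575,172.5,50],target(-.1275+1.571))
cv2.imwrite('pics/c43.png',cv2.resize(im['color'][180:270,290:390,::-1],None,fx=6,fy=6,interpolation=cv2.INTER_CUBIC))
E
```

```text
need cm [-0.03  0.02  0.22] rad [-0.002  0.001 -0.001] F [-2.9 -0.8  8.5] w 0.2 t 45.0 q [ 0.07  0.9  -0.67  1.78  0.8   0.75  0.41]
```

View pics/c43.png

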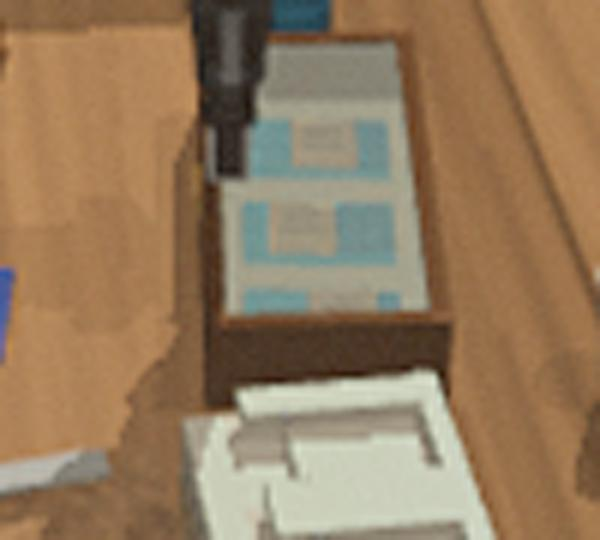

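>>> {"op": "servo_tool", "data": {"increments": [{"dx":0,"dy":0,"dz":-0.1,"ax":0,"ay":0,"az":0,"claw":1},{"dx":0,"dy":0,"dz":-0.2,"ax":0,"ay":0,"az":0,"claw":1},{"dx":0,"dy":0,"dz":-0.2,"ax":0,"ay":0,"az":0,"claw":1}]}}

```text
clock: 45.25
eef_pos: [575.2, 172.3, 46.3]
tool_rot: [-1.569, -0.001, -0.127]
force: [-2.3, -1.5, 12.8]
width: 0.4
```

>>> {"op": "servo_tool", "data": {"increments": [{"dx":0,"dy":0,"dz":-0.1,"ax":0,"ay":0,"az":0,"claw":1},{"dx":0,"dy":0,"dz":-0.2,"ax":0,"ay":0,"az":0,"claw":1},{"dx":0,"dy":0,"dz":-0.2,"ax":0,"ay":0,"az":0,"claw":1}]}}

```text
clock: 45.5
eef_pos: [575.3, 172.4, 44.9]
tool_rot: [-1.569, -0.002, -0.126]
force: [-5.0, -2.3, 17.2]
width: -0.3
```

>>> {"op": "servo_tool", "data": {"increments": [{"dx":0,"dy":0,"dz":-0.15,"ax":0,"ay":0,"az":0,"claw":1},{"dx":0,"dy":0,"dz":-0.15,"ax":0,"ay":0,"az":0,"claw":1},{"dx":0,"dy":0,"dz":0.5,"ax":0,"ay":0,"az":0,"claw":1},{"dx":0,"dy":0,"dz":1.5,"ax":0,"ay":0,"az":0,"claw":1},{"dx":0,"dy":0,"dz":2,"ax":0,"ay":0,"az":0,"claw":1},{"dx":0,"dy":0,"dz":2,"ax":0,"ay":0,"az":0,"claw":1}]}}

```text
clock: 46.0
eef_pos: [575.8, 172.4, 64.0]
tool_rot: [-1.568, -0.002, -0.127]
force: [-0.4, 1.0, 0.7]
width: -0.0
```

```bash
python3 - <<'E'
from h import *
im=snap('side','s49.png'); need([575,172.5,50],target(-.1275+1.571))
cv2.imwrite('pics/c43.png',cv2.resize(im['color'][180:270,290:390,::-1],None,fx=6,fy=6,interpolation=cv2.INTER_CUBIC))
E
```

```text
need cm [-0.04  0.04 -1.33] rad [-0.002  0.002 -0.   ] F [ 0.2 -0.   0.3] w -0.3 t 46.0 q [ 0.08  0.88 -0.69  1.78  0.77  0.78  0.43]
```

View pics/c43.png

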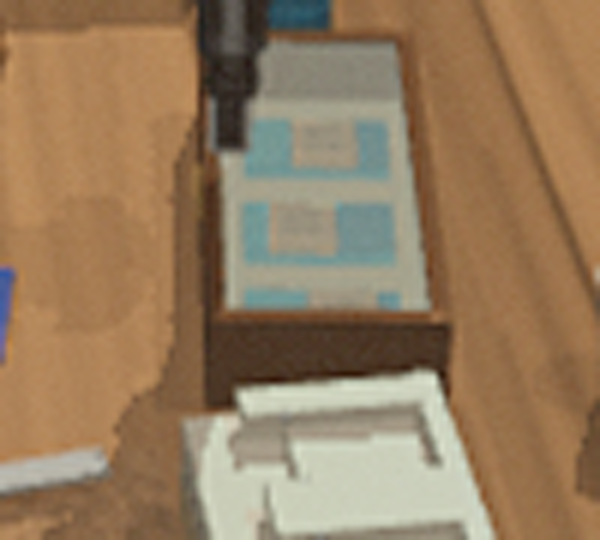

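The lid stays flat with the finger 14 mm above it. I back off well clear and check again.

>>> {"op": "servo_tool", "data": {"increments": [{"dx":0,"dy":0,"dz":4,"ax":0,"ay":0,"az":0,"claw":1},{"dx":0,"dy":0,"dz":8,"ax":0,"ay":0,"az":0,"claw":1},{"dx":0,"dy":0,"dz":12,"ax":0,"ay":0,"az":0,"claw":1},{"dx":0,"dy":3,"dz":15,"ax":0,"ay":0,"az":0,"claw":1},{"dx":0,"dy":7,"dz":15,"ax":0,"ay":0,"az":0,"claw":1},{"dx":0,"dy":11,"dz":15,"ax":0,"ay":0,"az":0,"claw":1},{"dx":0,"dy":15,"dz":15,"ax":0,"ay":0,"az":0,"claw":1},{"dx":0,"dy":19,"dz":15,"ax":0,"ay":0,"az":0,"claw":1}]}}

```text
clock: 46.72
eef_pos: [575.0, 363.2, 212.3]
tool_rot: [-1.569, -0.0, -0.127]
force: [0.4, 0.4, -0.6]
width: 0.1
```

>>> {"op": "servo_tool", "data": {"increments": [{"dx":0,"dy":3,"dz":0,"ax":0,"ay":0,"az":0,"claw":1},{"dx":0,"dy":3,"dz":0,"ax":0,"ay":0,"az":0,"claw":1},{"dx":0,"dy":3,"dz":0,"ax":0,"ay":0,"az":0,"claw":1},{"dx":0,"dy":3,"dz":0,"ax":0,"ay":0,"az":0,"claw":1},{"dx":0,"dy":3,"dz":0,"ax":0,"ay":0,"az":0,"claw":1},{"dx":0,"dy":3,"dz":0,"ax":0,"ay":0,"az":0,"claw":1}]}}

```text
clock: 47.22
eef_pos: [576.0, 390.0, 212.6]
tool_rot: [-1.57, -0.001, -0.129]
force: [0.9, 0.3, -0.3]
width: 0.1
```

```bash
python3 - <<'E'
from h import *
im=snap('side','s50.png')
cv2.imwrite('pics/c44.png',cv2.resize(im['color'][170:290,230:390,::-1],None,fx=5,fy=5,interpolation=cv2.INTER_CUBIC))
im=snap('top','t50.png')
cv2.imwrite('pics/c45.png',cv2.resize(im['color'][130:330,200:440,::-1],None,fx=3,fy=3,interpolation=cv2.INTER_CUBIC))
c=im['color']; hsv=cv2.cvtColor(c,cv2.COLOR_RGB2HSV); H,S,V=[hsv[...,i].astype(int) for i in range(3)]
m=np.zeros(H.shape,bool); m[240:325,320:370]=1
for nm,mm,z in (('handle',(H<12)&(S>200)&(V>150)&m,20),('blade',(S<60)&(V>110)&m,15)):
    ys,xs=np.where(mm); p=np.array([onz(im,u,v,z)[:2] for u,v in zip(xs,ys)],np.float32); print(nm,len(xs),p.min(0),p.max(0),cv2.minAreaRect(p))
E
```

```text
handle 325 [353.36923  -48.227104] [433.10803  -17.182907] ((392.8758850097656, -30.489059448242188), (80.49775695800781, 24.732057571411133), 9.761636734008789)
blade 158 [440.39224  -28.963852] [495.55518   -7.116006] ((468.00537109375, -19.44772720336914), (53.58777618408203, 17.307693481445312), 9.892951965332031)
```

View pics/c44.png

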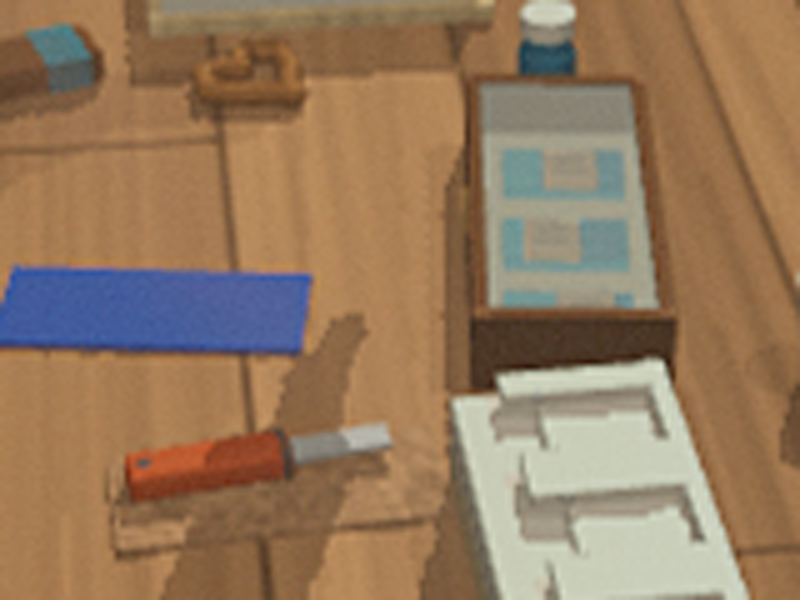

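View pics/c45.png

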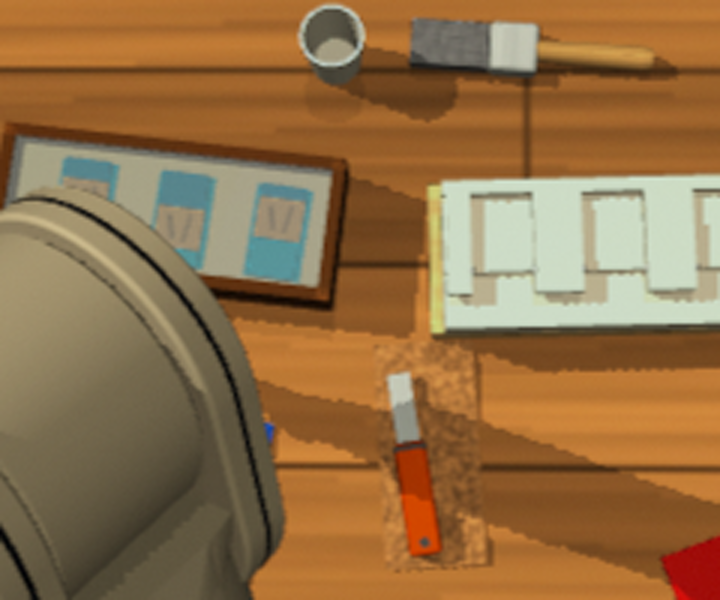

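Everything checks out: the lid is flat and holding, and all three blanks show through it. The lever was knocked but lies wholly on the cork rest, with its handle centre at (393,-30) and tip at about (495,-12). The rest spans x 343–520 and y -85 to 3. The robot is clear of everything, so I hand in.

```bash
python3 -c "
from cell import finish_job, read_state
s=read_state(); print(s['clock'],s['force']); print(finish_job())"
```

```text
47.3167 [-0.49060326  0.12344999 -0.14032264]
the job is handed in; nothing more can be done
None
```

I levered all three blanks out of the mould, laid them flat and apart in the case, and shut the lid. The job was handed in at 47.3 s, with no verdict given.

- **Blanks:** The first two came free on the first pry. The third came up on one side only, so I levered its low side again before gripping it. The last pictures show all three lying flat, about 80 mm apart.
- **Lid:** I pressed the front edge near the middle, to at least 17 N. The lid stayed flat once I lifted away and was still shut over a second later. I did not see or hear the catch click; that it held is my evidence.
- **Lever:** After I laid it on the cork rest, it was knocked about 25 mm and turned slightly. It still lay entirely on the cork, close to the rest's left (+y) edge and near end, so I left it there.
- **Everything else:** I touched nothing else on the bench, and the arm was clear of everything at hand-in. My last pictures did not cover every bystander.

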